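# Pack the tonearm canisters and clamp them down

## Robot

A 6-joint arm with a two-finger parallel gripper is mounted at the origin on the work surface. World frame = base frame: x ahead of the robot, y to its left, z up, the work surface at z = 0. Lengths are in m, angles in degrees, forces in N, time in s.
With the tool pointing down it reaches from about 0.3 to 0.875 m from the base axis. Payload 4.2 kg.
Tool frame: the origin (TCP) lies at the very end of the fingers, on their centre line; the grasp point (between the pads) lies 19 mm behind it; z points along the fingers, y is the direction in which the jaws open and shut (so a half turn about z gives the same grasp; the last joint's range is limited). The gripper opens to 85 mm and grips with 20 to 120 N. Pads are 22 mm wide; open, the fingers measure 114 mm over their backs; the gripper's body (76 mm by 85 mm) begins 54 mm behind the grasp point. The pads swing forward as they close: fully open they stand 13 mm farther back than shut.
Start: joints at [-70.76, 18.312, 89.639, -0, 72.044, -1.146], TCP at [0.2, -0.539, 0.231] pointing down, gripper open.
Joint ranges: [-177.97, 177.97], [-48.28, 115.42], [12.27, 149.76], [-77.06, 257.06], [2.81, 150.46], [-146.56, 146.56]. Speed limits (degrees/s): [147.25, 147.25, 180, 180, 180, 180].

## Interface

Orientations are given as a 3x3 rotation matrix whose columns are the frame's x, y, z axes.
In Python, from rig import manip, eyes, finish_job gives the robot as it stands.
- The arm moves only by the tool carry_out, never from a script. Its argument "targets" is a list of rows, each an object of numbers: "dx", "dy", "dz": the shift along the tool's x, y, z in mm; "rx", "ry", "rz": the turn, a rotation vector about the tool's x, y, z in rad; "jaw": the finger opening in mm, from 0 to 85.4. A call has 1 to 5 rows; each row shifts and turns the commanded pose from where the row before left it, along the tool's axes as they then stand; what a row does not reach is not made up. A row lasts 1/8 s, in which the tool goes at most 62.5 mm and 10.7 degrees, less where a joint would pass 70% of its speed; a pose out of reach is approached as far as the arm can. A call is refused whole if a number of a shift passes 62.5 or a number of a turn 0.188, either way. A call with a gripper value outside its range is refused whole. The fingers move at their own pace and stop on an object; "grip_force" is the grip in N (left out, the last holds). Time passes only in rows, so rows that do not move let the fingers close. It gives the time, the measured TCP pose, the force and the opening at its end, in the units of the state.
- manip.state(): the state, without advancing time (a new reading comes with each control period).
- eyes.grab_frame(name): name is "scene" or "top" or "wrist"; returns a dict with "pixels" (384x512x3 uint8, red, green, blue), "mtx" (3x3 intrinsics, pixels), "R" (3x3) and "t" (3): a world point X has camera coordinates R X + t; the wrist camera has in their place "hand_eye" (4x4, takes a point from camera to tool coordinates, whose origin is the TCP and whose axes are the flange's). Camera axes: x right, y down, z forward; pixel columns grow to the right and rows downward; lengths in m; the calibration is good to about 2 mm. A picture is of the moment at which its call begins: read the wrist's pose just before it. There is no depth.
- finish_job(): hands the job in, once; it reports no verdict.
The state is a dict: "clock": time; "qpos": joint angles; "joint_velocities": joint speeds; "effort": joint torques, N m; "ee_pos": TCP position; "ee_rot": TCP orientation; "contact_force": force on the tool from outside, world axes, zero at the start; "ft_torque": the same for the moment, N m; "opening": opening from 0.0 (shut) to 1.0 (fully open).
Only numpy, scipy, OpenCV 4.12 (cv2) and the standard library are available. Lean on these libraries where they do the work, as an engineer would, in place of code of your own. Each camera call takes 0.05 s, during which the arm holds its last target.

## Task

Pack the tonearm canisters for storage: back the brass wing nut off until it is quite slack, in short turns between the posts, swing the keeper bar open well clear of the grooves, and lay every canister that stands on the shelf on its side in the cradle, one to a groove. Then swing the keeper bar closed over them and turn the wing nut clockwise until it is tight again, with all canisters still lying down in their grooves. Leave the cup, the record weight, the cartridge stand, the screwdriver and the brush where they are.

Things in the scene. Friction and masses are not known exactly. Their poses are not given: they have to be found in the camera images.
- cradle: fixed tube cradle: wooden base 150 mm (x) by 350 mm (y), 12 mm thick; origin on its underside on the shelf; x axis along the grooves. Three V grooves 62 mm apart along y, each of two black 10 mm saddles at x = -36 and +36 mm, tops 42 mm above the shelf, with free space between them down to the base. Keeper pivot at y = -125, wing nut stud at y = +140, guard post at y = +184 mm
- pivot (a point): axis of the keeper bar's vertical pivot, at half the bar's thickness, 79 mm above the shelf
- keeper_post (a point): red upright post on the keeper bar by which it is swung: 20 mm diameter, standing 46 mm above the bar's top, which is 84 mm above the shelf; this point is on the post's axis, 110 mm above the shelf and 219 mm from the pivot, on the bar's centre line
- keeper (a joint): swing of the level aluminium keeper bar (24 mm wide, 10 mm thick, reaching 285 mm from its pivot): 0 = closed, along the cradle's y over all grooves, fork round the stud under the nut, 6 mm above lying tubes; grows clockwise seen from above, towards the cradle's +x, to 2.2 = fully open. Open: above 1.2; closed: below 0.1. Light friction (1 N at the post), stays put
- wings (a point): on the brass wing nut's axis at grip height, 110 mm above the shelf; x axis along the wings. They form an upright blade 54 mm long, 14 mm thick, 94 to 122 mm above the shelf, to be pinched across the 14 mm or end to end. With the bar closed two posts flank it along the cradle's y: open fingers fit only with their closing line within about 50 degrees of the cradle's x, so turn in arcs
- nut (a joint): turn of the wing nut: 0 = fully backed off, grows clockwise seen from above (tightening) to its stop at 2.4 rad; tight above 2.05, slack below 0.45; the wings' x axis lies at angle 0.35 - (joint value) from the cradle's x axis. Friction 0.08 N m; stays where it is left
- groove0 (a point): place of the centre of a tube lying in groove 0 (47.5 mm above the shelf, at the cradle's y = -62 mm); axes as the cradle
- groove1 (a point): place of the centre of a tube lying in groove 1 (47.5 mm above the shelf, at the cradle's y = 0 mm); axes as the cradle
- groove2 (a point): place of the centre of a tube lying in groove 2 (47.5 mm above the shelf, at the cradle's y = 62 mm); axes as the cradle
- tube0_mid (a point): centre (half-way up) of the blue canister: a closed plain round tube, 36 mm diameter, 110 mm long, 0.12 kg, aluminium with a black foot and a blue cap; its z axis runs along the tube from foot to cap. It starts standing upright on the shelf and rolls stiffly if toppled. Absent in some runs
- tube1_mid (a point): centre (half-way up) of the green canister: a closed plain round tube, 36 mm diameter, 110 mm long, 0.12 kg, aluminium with a black foot and a green cap; its z axis runs along the tube from foot to cap. It starts standing upright on the shelf and rolls stiffly if toppled. Absent in some runs
- tube2_mid (a point): centre (half-way up) of the yellow canister: a closed plain round tube, 36 mm diameter, 110 mm long, 0.12 kg, aluminium with a black foot and a yellow cap; its z axis runs along the tube from foot to cap. It starts standing upright on the shelf and rolls stiffly if toppled. Absent in some runs
- guard (a point): top centre of the fixed red guard post beyond the wing nut, 16 mm diameter, 125 mm above the shelf; it and the keeper post (when closed) stand with their inner faces 36 mm from the nut axis
- stop (a point): middle of the top of the plywood stop strip across the -x ends of the grooves, 6 mm thick, 42 mm above the shelf; a like strip stands at the +x ends; inner faces 63 mm from the groove centres, so a lying tube has 8 mm of play each way
- cup: white porcelain cup, 76 mm diameter, 75 mm high, origin at its foot; bystander
- weight: chrome record weight, 80 mm diameter, 52 mm high, origin at its foot; bystander
- stand: grey acrylic cartridge stand, 90 by 60 mm, 60 mm high, origin at its foot; bystander
- driver: black screwdriver lying on the shelf, 190 mm long along x, about 30 mm thick; bystander
- brush: dark wooden record brush, 30 by 100 mm (along y), 22 mm high, origin at its underside; bystander
Not all that is in view belongs to the job. Leave any pink or red look-alike of the part that bears tube0_mid alone.

How it is judged (in metres and radians):
On the way, in this order (a step that is already met when the one before it is completed fails the run):
1. the wing nut is backed off (below 0.45 rad) (value of joint nut below 0.45 rad), for 0.2 s.
2. the keeper bar is swung open (above 1.2 rad) (value of joint keeper above 1.2 rad and value of joint nut below 0.6 rad), for 0.2 s.
3. every canister lies on its side in a groove of the cradle ((distance between tube0_mid and groove0 below 0.014 m or distance between tube0_mid and groove1 below 0.014 m or distance between tube0_mid and groove2 below 0.014 m) and angle between the z axis of each of tube0_mid, tube1_mid, tube2_mid and the x axis of cradle, either way round below 0.12 rad and (distance between tube1_mid and groove0 below 0.014 m or distance between tube1_mid and groove1 below 0.014 m or distance between tube1_mid and groove2 below 0.014 m) and (distance between tube2_mid and groove0 below 0.014 m or distance between tube2_mid and groove1 below 0.014 m or distance between tube2_mid and groove2 below 0.014 m) and linear speed of each of tube0, tube1, tube2 below 0.02 m/s), for 0.2 s.
4. the keeper bar is closed over the canisters (below 0.1 rad) (value of joint keeper below 0.1 rad and value of joint nut below 0.6 rad and (distance between tube0_mid and groove0 below 0.014 m or distance between tube0_mid and groove1 below 0.014 m or distance between tube0_mid and groove2 below 0.014 m) and angle between the z axis of each of tube0_mid, tube1_mid, tube2_mid and the x axis of cradle, either way round below 0.12 rad and (distance between tube1_mid and groove0 below 0.014 m or distance between tube1_mid and groove1 below 0.014 m or distance between tube1_mid and groove2 below 0.014 m) and (distance between tube2_mid and groove0 below 0.014 m or distance between tube2_mid and groove1 below 0.014 m or distance between tube2_mid and groove2 below 0.014 m)), for 0.2 s.
5. the wing nut is tight (above 2.05 rad) with the bar closed (value of joint nut above 2.05 rad and value of joint keeper below 0.1 rad), for 0.2 s.
At the end, for the whole second after the job is handed in: The wing nut is above 2.05 rad, the keeper bar below 0.1 rad, and every canister present is at rest on its side in a groove: its centre within 14 mm of that groove's place and its axis within 0.12 rad of the groove, either way round (all of step 3 and all of step 5); the robot touches nothing.
It fails at once if a bystander (cup, weight, stand, screwdriver, brush) is shoved more than 50 mm (distance of any of cup, weight, stand, driver, brush from where it was at the start of the episode above 0.05 m).
It fails at once if the porcelain cup is tipped over (angle between cup's own z axis and vertical above 0.6 rad).
Of tube0, tube1, tube2 only 2 to 3 are there at a start; the rules pass over those that are not, and their reading is None.
At some moment in a run one of tube0, tube1, tube2 may be knocked a few centimetres aside while the robot is not near it.
Once in a run the grip may slacken for a moment while it holds something.
It also fails if it takes over 210 s, if anything falls off the work surface, if the arm or the gripper's body presses on something with over 40 N, if the wrist force passes 120 N, or if a joint passes its speed limit or range.

## Working session

There is one attempt and no reset: what is moved stays moved. The work goes in short steps, Python scripts to look and compute and a tool call to move; the robot and the scene stay as the last step left them, time stands still between calls to the robot, and variables do not carry over. Pictures are saved under pics/ and viewed, and the job is handed in when it is done.

Besides the shell and the picture viewer there is one more tool, called by a JSON object that holds its "fn" and its "kwargs", one argument or row to a line. carry_out: Moves the arm, as the interface text tells. Its arguments: {"type":"object","properties":{"targets":{"type":"array"},"grip_force":{"type":"number"}},"required":["targets"]}

```bash
ls; mkdir -p pics; python3 - <<'E'
from rig import manip, eyes
import cv2
print(manip.state())
for n in ["scene","top","wrist"]:
    f=eyes.grab_frame(n)
    cv2.imwrite(f"pics/{n}0.png",f["pixels"][:,:,::-1])
    print(n,{k:v for k,v in f.items() if k!="pixels"})
E
```

```text
pics
{'clock': 0.0, 'qpos': array([-7.07603182e+01,  1.83503620e+01,  8.97071871e+01,  1.39204555e-03,
        7.20435789e+01, -1.14566672e+00]), 'joint_velocities': array([ 0.00237013, -0.00588173,  0.07431126, -0.001266  , -0.10040567,
       -0.00400634]), 'effort': array([ 2.94467893e-03, -4.15523028e+01, -2.34161478e+01,  3.91610238e-04,
        7.92216364e-03,  3.22053936e-06]), 'ee_pos': array([ 0.20014208, -0.53852916,  0.23048979]), 'ee_rot': array([[ 9.37373727e-01,  3.48324823e-01, -5.59787608e-04],
       [ 3.48325268e-01, -9.37372234e-01,  1.67405281e-03],
       [ 5.83847893e-05, -1.76420129e-03, -9.99998442e-01]]), 'contact_force': array([ 0.20757858, -0.68266547, -0.28936846]), 'ft_torque': array([ 0.03313562, -0.01382551,  0.02859495]), 'opening': 0.9980545167241993}
scene {'mtx': array([[349.17460897,   0.        , 256.42453965],
       [  0.        , 349.17460897, 190.59297311],
       [  0.        ,   0.        ,   1.        ]]), 'R': array([[-0.76249024,  0.64698954, -0.003629  ],
       [ 0.56143111,  0.65884937, -0.50071211],
       [-0.32156454, -0.38382553, -
[... 261 characters left out ...]
-0.99984292, -0.01687738],
       [-0.98370275, -0.00228999, -0.17978781],
       [ 0.17972092,  0.01757536, -0.98356062]]), 't': array([-0.01464552,  0.53287378,  1.09693295])}
wrist {'mtx': array([[313.33388803,   0.        , 250.41578917],
       [  0.        , 313.33388803, 185.90877735],
       [  0.        ,   0.        ,   1.        ]]), 'hand_eye': array([[ 1.14622302e-03, -9.48051729e-01, -3.18114139e-01,
         8.15740534e-02],
       [ 9.99999053e-01,  8.44428000e-04,  1.08659273e-03,
         1.78068493e-03],
       [-7.61521627e-04, -3.18115083e-01,  9.48051799e-01,
        -1.42341003e-01],
       [ 0.00000000e+00,  0.00000000e+00,  0.00000000e+00,
         1.00000000e+00]])}
```

View pics/scene0.png

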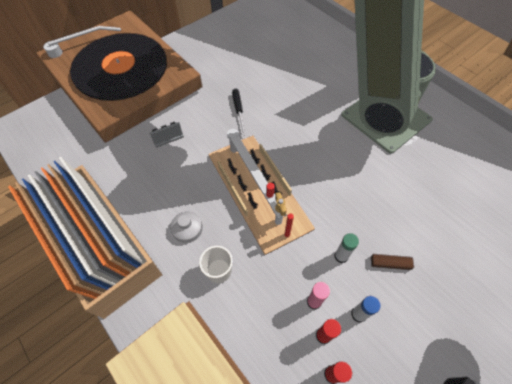

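View pics/top0.png

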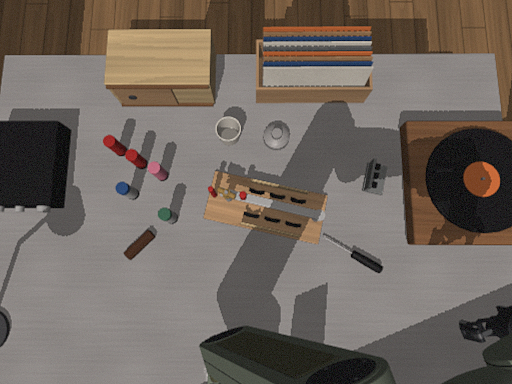

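View pics/wrist0.png

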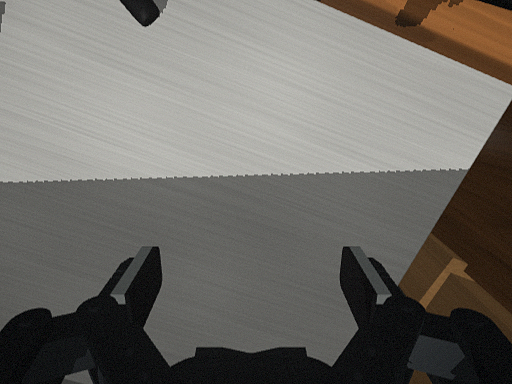

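```bash
python3 - <<'E'
import cv2
a=cv2.imread("pics/top0.png")[160:250,195:335]; cv2.imwrite("pics/top0c.png",cv2.resize(a,None,fx=5.5,fy=5.5,interpolation=cv2.INTER_CUBIC))
a=cv2.imread("pics/scene0.png")[130:250,205:315]; cv2.imwrite("pics/scene0c.png",cv2.resize(a,None,fx=5,fy=5,interpolation=cv2.INTER_CUBIC))
a=cv2.imread("pics/top0.png")[125:265,95:195]; cv2.imwrite("pics/top0d.png",cv2.resize(a,None,fx=4,fy=4,interpolation=cv2.INTER_CUBIC))
E
```

```text
(no output)
```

View pics/top0c.png

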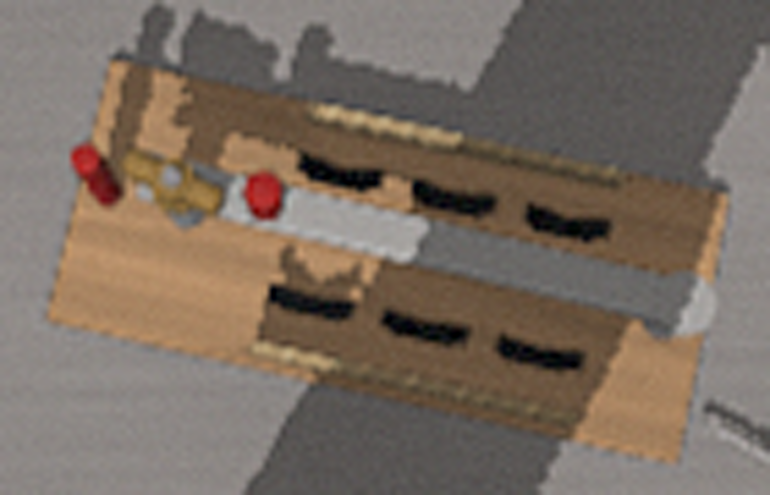

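View pics/scene0c.png

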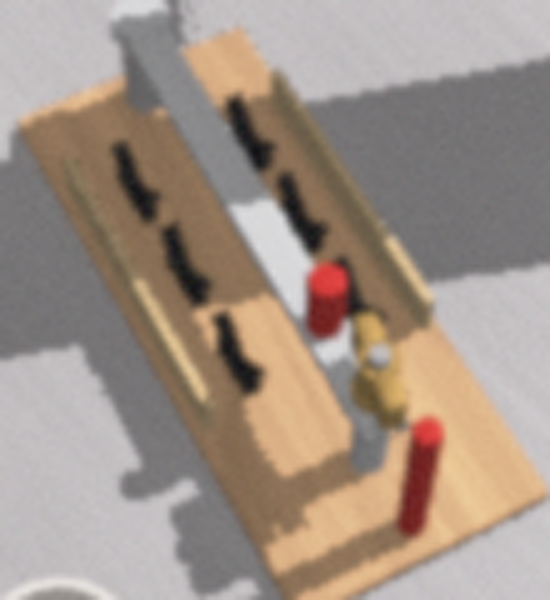

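View pics/top0d.png

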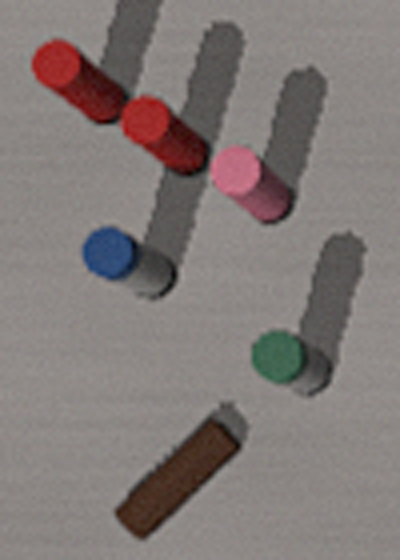

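```bash
cat > h.py <<'E'
import numpy as np, cv2
from rig import manip, eyes
def cast(f,uv,z,R=None,t=None):
    R=f["R"];t=f["t"]
    d=R.T@np.linalg.inv(f["mtx"])@np.array([uv[0],uv[1],1.]); c=-R.T@t
    return c+d*(z-c[2])/d[2]
def proj(f,X):
    p=f["mtx"]@(f["R"]@np.asarray(X)+f["t"]); return p[:2]/p[2]
def wristcam(f,s):
    # world->cam for wrist
    T=np.eye(4);T[:3,:3]=s["ee_rot"];T[:3,3]=s["ee_pos"]
    C=np.linalg.inv(T@f["hand_eye"]); return dict(f,R=C[:3,:3],t=C[:3,3])
def wrist():
    s=manip.state(); f=eyes.grab_frame("wrist"); return wristcam(f,s),s
def tri(fs,uvs):
    Ps=[f["mtx"]@np.c_[f["R"],f["t"]] for f in fs]
    X=cv2.triangulatePoints(Ps[0],Ps[1],np.array(uvs[0],float).reshape(2,1),np.array(uvs[1],float).reshape(2,1)); return (X[:3]/X[3]).ravel()
def hsvmask(px,lo,hi):
    h=cv2.cvtColor(px,cv2.COLOR_RGB2HSV); return cv2.inRange(h,np.array(lo),np.array(hi))
def blobs(m,amin=15):
    n,l,st,c=cv2.connectedComponentsWithStats(m); return [(st[i,4],c[i].round(1),st[i,:4]) for i in range(1,n) if st[i,4]>=amin]
E
python3 - <<'E'
from h import *
T=eyes.grab_frame("top");S=eyes.grab_frame("scene")
for n,uv,z in [("guard",(210.5,188.5),.125),("kpost",(243.2,194),.13),("c1",(215.5,170.4),.012),("c2",(327.4,195.1),.012),("c3",(318.6,243.6),.012),("c4",(204.1,217.8),.012)]:
    print(n,cast(T,uv,z))
print("scene guard",cast(S,(205+427/5,130+430/5),.125),"kpost",cast(S,(205+328/5,130+276/5),.13))
for n,lo,hi in [("blue",(105,120,50),(125,255,255)),("green",(65,60,30),(90,255,255)),("yellow",(22,120,120),(35,255,255)),("red",(0,170,60),(6,255,255))]:
    for k,f in (("top",T),("scene",S)):
        for b in blobs(hsvmask(f["pixels"],lo,hi)):
            print(n,k,b[0],b[1],b[2], cast(f,b[1],.105).round(3))
E
```

```text
guard [0.51428505 0.09163849 0.125     ]
kpost [0.49849188 0.00206723 0.13      ]
c1 [0.59051576 0.09105941 0.012     ]
c2 [ 0.51517774 -0.24660079  0.012     ]
c3 [ 0.37101152 -0.21648867  0.012     ]
c4 [0.44561075 0.12209141 0.012     ]
scene guard [0.51484254 0.09355009 0.125     ] kpost [0.49701277 0.00480554 0.13      ]
blue top 427 [316.9  38.5] [264  37 108   4] [ 0.972 -0.213  0.105]
blue top 431 [317.1  63.5] [263  62 109   4] [ 0.892 -0.211  0.105]
blue top 124 [121.8 188. ] [116 182  13  13] [0.519 0.342 0.105]
blue scene 625 [ 97.  219.9] [ 56 163  84 104] [ 0.858 -0.199  0.105]
blue scene 721 [ 62.5 239.4] [ 24 181  86 108] [ 0.941 -0.205  0.105]
blue scene 233 [370.4 304.9] [362 297  18  17] [0.52  0.342 0.105]
green top 132 [164.2 213.8] [158 208  13  13] [0.447 0.22  0.105]
green scene 192 [349.9 241.4] [343 234  15  16] [0.448 0.221 0.105]
red top 167 [112.3 144.3] [103 136  20  20] [0.645 0.378 0.105]
red top 152 [133.3 157.4] [124 150  22  18] [0.607 0.315 0.105]
red top 30 [211.6 190.9] [208 187   9  10] [0.511 0.091 0.105]
red top 38 [242.5 195.1] [240 192   6   8] [0.5   0.005 0.105]
red scene 64 [270.3 188.6] [268 183   6  14] [0.494 0.001 0.105]
red scene 63 [288.7 223.3] [286 215   7  21] [0.523 0.099 0.105]
red scene 297 [329.4 330.3] [317 320  23  23] [0.62  0.322 0.105]
red scene 322 [339.4 372.3] [326 363  25  19] [0.66  0.386 0.105]
```

```bash
cat >> h.py <<'E'
from scipy.spatial.transform import Rotation as Ro
import json
# cradle estimate
CO=np.array([.4747,-.0871,0.]); CA=np.radians(77.5-90)
def cr(x,y,z=0):
    c,s=np.cos(CA),np.sin(CA); return CO+np.array([c*x-s*y,s*x+c*y,z])
def Rdown(yaw_x):  # tool x at world angle yaw_x(deg), z down
    a=np.radians(yaw_x); x=np.array([np.cos(a),np.sin(a),0]); z=np.array([0,0,-1.]); return np.c_[x,np.cross(z,x),z]
def Rtilt(az,tilt): # tool z tilted 'tilt' deg from down towards azimuth az; tool x = outward/up direction
    a,t=np.radians(az),np.radians(tilt); r=np.array([np.cos(a),np.sin(a),0]); u=np.array([0,0,1.])
    z=-u*np.cos(t)+r*np.sin(t); x=r*np.cos(t)+u*np.sin(t); return np.c_[x,np.cross(z,x),z]
def plan(p,R=None,n=None,start=None,jaw=None,step=60.,ang=.178):
    s=manip.state(); P,Q=(s["ee_pos"],s["ee_rot"]) if start is None else start
    R=Q if R is None else R; p=np.asarray(p,float)
    rv=Ro.from_matrix(Q.T@R).as_rotvec()
    k=n or int(max(1,np.ceil(np.linalg.norm(p-P)*1e3/step),np.ceil(np.linalg.norm(rv)/ang)))
    Pc,Qc=P.copy(),Q.copy(); rows=[]
    for i in range(1,k+1):
        pt=P+(p-P)*i/k; Rt=Q@Ro.from_rotvec(rv*i/k).as_matrix()
        d=(Qc.T@(pt-Pc)*1e3).round(0 if np.linalg.norm(p-P)>.05 else 1); w=Ro.from_matrix(Qc.T@Rt).as_rotvec().round(3)
        Pc=Pc+Qc@d/1e3; Qc=Qc@Ro.from_rotvec(w).as_matrix()
        r={a:float(v) for a,v in zip(("dx","dy","dz","rx","ry","rz"),[*d,*w]) if v}
        if jaw is not None: r["jaw"]=jaw
        rows.append(r)
    for i in range(0,k,5): print(json.dumps(rows[i:i+5]))
    return Pc,Qc
def st():
    s=manip.state(); print("t",round(s["clock"],2),"p",s["ee_pos"].round(4),"x",s["ee_rot"][:,0].round(3),"z",s["ee_rot"][:,2].round(3),"q",s["qpos"].round(1),"F",s["contact_force"].round(1),"open",round(s["opening"]*85.4,1)); return s
E
python3 - <<'E'
from h import *
n=cr(0,.14); print(n, cr(0,.184),cr(0,.094),cr(0,-.125))
st()
# jaw line at -28.5 -> tool x at 61.5
plan([n[0],n[1],.27],Rdown(61.5))
E
```

```text
[0.50500155 0.04958144 0.        ] [0.51452489 0.09253847 0.        ] [0.49504532 0.00467182 0.        ] [ 0.44764505 -0.209137    0.        ]
t 0.25 p [ 0.2002 -0.5388  0.2309] x [0.937 0.348 0.   ] z [-0.     0.001 -1.   ] q [-70.8  18.3  89.7  -0.   72.   -1.1] F [-0.4  0.6 -0.6] open 85.6
[{"dx": 41.0, "dy": -37.0, "dz": -3.0, "rz": -0.06}, {"dx": 43.0, "dy": -35.0, "dz": -3.0, "rz": -0.06}, {"dx": 45.0, "dy": -32.0, "dz": -4.0, "rz": -0.059}, {"dx": 47.0, "dy": -29.0, "dz": -3.0, "rz": -0.06}, {"dx": 48.0, "dy": -26.0, "dz": -3.0, "rz": -0.06}]
[{"dx": 50.0, "dy": -24.0, "dz": -3.0, "rz": -0.06}, {"dx": 52.0, "dy": -20.0, "dz": -4.0, "rz": -0.06}, {"dx": 52.0, "dy": -17.0, "dz": -3.0, "rz": -0.059}, {"dx": 53.0, "dy": -15.0, "dz": -3.0, "rz": -0.06}, {"dx": 55.0, "dy": -10.0, "dz": -3.0, "rz": -0.06}]
[{"dx": 54.0, "dy": -8.0, "dz": -4.0, "rx": -0.001, "rz": -0.06}, {"dx": 55.0, "dy": -4.0, "dz": -3.0, "rz": -0.06}]
```

{"fn": "carry_out", "kwargs": {
  "targets": [
    {"dx": 41,"dy": -37,"dz": -3,"rz": -0.06},
    {"dx": 43,"dy": -35,"dz": -3,"rz": -0.06},
    {"dx": 45,"dy": -32,"dz": -4,"rz": -0.06},
    {"dx": 47,"dy": -29,"dz": -3,"rz": -0.06},
    {"dx": 48,"dy": -26,"dz": -3,"rz": -0.06}
  ]
}}

```text
schema error: expected keys dx, dy, dz, rx, ry, rz, jaw
```

{"fn": "carry_out", "kwargs": {
  "targets": [
    {"dx": 50,"dy": -24,"dz": -3,"rz": -0.06},
    {"dx": 52,"dy": -20,"dz": -4,"rz": -0.06},
    {"dx": 52,"dy": -17,"dz": -3,"rz": -0.06},
    {"dx": 53,"dy": -15,"dz": -3,"rz": -0.06},
    {"dx": 55,"dy": -10,"dz": -3,"rz": -0.06}
  ]
}}

```text
schema error: expected keys dx, dy, dz, rx, ry, rz, jaw
```

{"fn": "carry_out", "kwargs": {
  "targets": [
    {"dx": 54,"dy": -8,"dz": -4,"rz": -0.06},
    {"dx": 55,"dy": -4,"dz": -3,"rz": -0.06},
    {},
    {}
  ]
}}

```text
schema error: expected keys dx, dy, dz, rx, ry, rz, jaw
```

```bash
python3 - <<'E'
from h import *
st()
f,s=wrist(); cv2.imwrite("pics/w1.png",f["pixels"][:,:,::-1])
for n,p in [("nut",[*cr(0,.14)[:2],.122]),("guard",[*cr(0,.184)[:2],.125]),("kp",[*cr(0,.094)[:2],.13]),("piv",[*cr(0,-.125)[:2],.084])]: print(n,proj(f,p).round(1))
m=cv2.bitwise_or(hsvmask(f["pixels"],(0,150,40),(8,255,255)),hsvmask(f["pixels"],(172,150,40),(180,255,255)))
print(blobs(m,80))
print(blobs(hsvmask(f["pixels"],(18,110,70),(30,255,255)),80))
E
```

```text
t 0.25 p [ 0.2002 -0.5388  0.2309] x [0.937 0.348 0.   ] z [-0.     0.001 -1.   ] q [-70.8  18.3  89.7  -0.   72.   -1.1] F [-0.4  0.6 -0.6] open 85.6
nut [-1046.9 -1173.6]
guard [-1304.8 -1389.4]
kp [ -930.7 -1092.9]
piv [-120.1 -381.4]
[]
[]
```

View pics/w1.png

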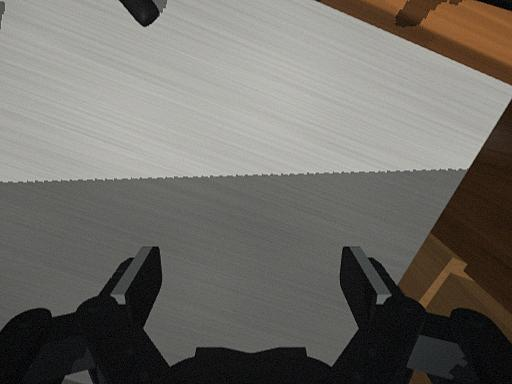

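All keys are needed in each row.

```bash
python3 - <<'E'
s=open("h.py").read()
s=s.replace('''r={a:float(v) for a,v in zip(("dx","dy","dz","rx","ry","rz"),[*d,*w]) if v}
        if jaw is not None: r["jaw"]=jaw''','''r={a:float(v) for a,v in zip(("dx","dy","dz","rx","ry","rz"),[*(d+0.),*(w+0.)])}
        r["jaw"]=85 if jaw is None else jaw''')
open("h.py","w").write(s)
E
```

{"fn": "carry_out", "kwargs": {
  "targets": [
    {"dx": 41,"dy": -37,"dz": -3,"rx": 0,"ry": 0,"rz": -0.06,"jaw": 85},
    {"dx": 43,"dy": -35,"dz": -3,"rx": 0,"ry": 0,"rz": -0.06,"jaw": 85},
    {"dx": 45,"dy": -32,"dz": -4,"rx": 0,"ry": 0,"rz": -0.06,"jaw": 85},
    {"dx": 47,"dy": -29,"dz": -3,"rx": 0,"ry": 0,"rz": -0.06,"jaw": 85},
    {"dx": 48,"dy": -26,"dz": -3,"rx": 0,"ry": 0,"rz": -0.06,"jaw": 85}
  ]
}}

```text
clock: 0.92
ee_pos: [0.3277, -0.2926, 0.2476]
ee_rot: [[0.792, 0.611, 0.001], [0.611, -0.792, -0.0], [0.0, 0.001, -1.0]]
contact_force: [1.1, 0.1, 0.5]
opening: 0.998
```

{"fn": "carry_out", "kwargs": {
  "targets": [
    {"dx": 50,"dy": -24,"dz": -3,"rx": 0,"ry": 0,"rz": -0.06,"jaw": 85},
    {"dx": 52,"dy": -20,"dz": -4,"rx": 0,"ry": 0,"rz": -0.06,"jaw": 85},
    {"dx": 52,"dy": -17,"dz": -3,"rx": 0,"ry": 0,"rz": -0.06,"jaw": 85},
    {"dx": 53,"dy": -15,"dz": -3,"rx": 0,"ry": 0,"rz": -0.06,"jaw": 85},
    {"dx": 55,"dy": -10,"dz": -3,"rx": 0,"ry": 0,"rz": -0.06,"jaw": 85}
  ]
}}

```text
clock: 1.55
ee_pos: [0.4549, -0.0466, 0.2636]
ee_rot: [[0.575, 0.818, 0.001], [0.818, -0.575, -0.0], [0.0, 0.001, -1.0]]
contact_force: [1.3, -0.3, -0.1]
opening: 0.99
```

{"fn": "carry_out", "kwargs": {
  "targets": [
    {"dx": 54,"dy": -8,"dz": -4,"rx": 0,"ry": 0,"rz": -0.06,"jaw": 50},
    {"dx": 55,"dy": -4,"dz": -3,"rx": 0,"ry": 0,"rz": -0.06,"jaw": 50},
    {"dx": 0,"dy": 0,"dz": 0,"rx": 0,"ry": 0,"rz": 0,"jaw": 50}
  ]
}}

```text
clock: 1.92
ee_pos: [0.5059, 0.0521, 0.2701]
ee_rot: [[0.471, 0.882, 0.0], [0.882, -0.471, 0.001], [0.001, 0.0, -1.0]]
contact_force: [0.2, -0.4, 0.0]
opening: 0.583
```

```bash
cat > look.py <<'E'
from h import *
import sys
st()
f,s=wrist(); cv2.imwrite(f"pics/{sys.argv[1]}.png",f["pixels"][:,:,::-1])
for n,p in [("nut",[*cr(0,.14)[:2],.122]),("guard",[*cr(0,.184)[:2],.125]),("kp",[*cr(0,.094)[:2],.13]),("piv",[*cr(0,-.125)[:2],.084])]: print(n,proj(f,p).round(1))
E
python3 look.py w1
```

```text
t 1.93 p [0.5059 0.0521 0.2701] x [0.471 0.882 0.001] z [ 0.     0.001 -1.   ] q [ 4.6 10.9 94.2  0.  74.9 32.6] F [ 0.2 -0.4  0. ] open 49.8
nut [249.3 171.8]
guard [236.4 127.9]
kp [261.9 217.4]
piv [302.7 347.8]
```

View pics/w1.png

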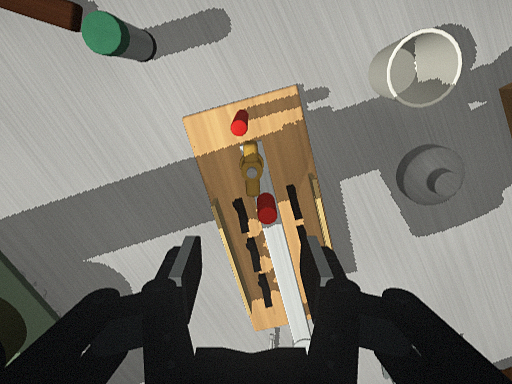

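```bash
python3 - <<'E'
import cv2
a=cv2.imread("pics/w1.png")[105:235,190:320]; cv2.imwrite("pics/w1c.png",cv2.resize(a,None,fx=6,fy=6,interpolation=cv2.INTER_CUBIC)[:600])
E
```

```text
(no output)
```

View pics/w1c.png

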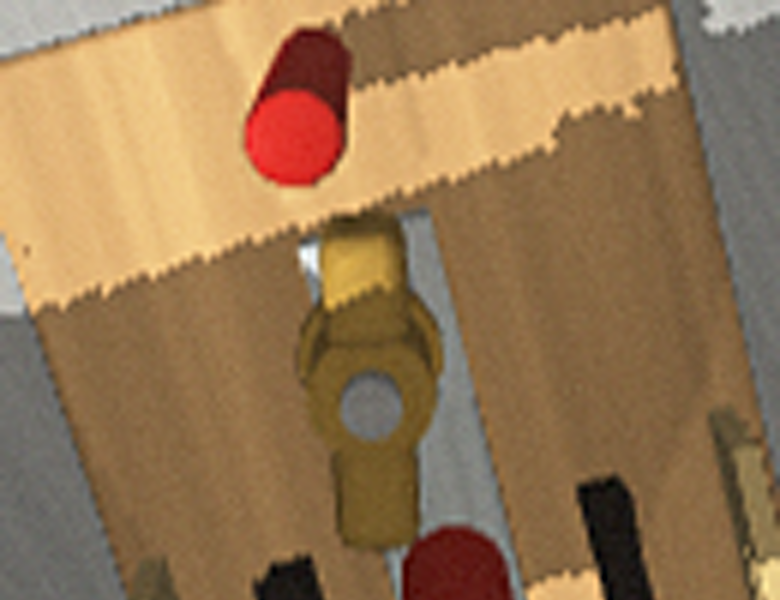

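```bash
python3 - <<'E'
from h import *
f,s=wrist()
P=lambda u,v:(190+u/6,105+v/6)
g=cast(f,P(295,138),.125); n=cast(f,P(372,405),.124); a=cast(f,P(362,260),.122); b=cast(f,P(378,545),.122)
print(g,n,a,b, np.degrees(np.arctan2(*(a-b)[[1,0]])), np.linalg.norm(a-b))
print(np.degrees(np.arctan2(*(g-n)[[1,0]])),np.linalg.norm(g-n))
# keeper bar edges direction at z=.084, seen further down image
px=f["pixels"]; cv2.imwrite("pics/w1d.png",cv2.resize(px[190:360,200:340,::-1],None,fx=4,fy=3.5))
E
```

```text
[0.51563929 0.0893941  0.125     ] [0.50599656 0.04642597 0.124     ] [0.51545357 0.06749028 0.122     ] [0.49533112 0.02428211 0.122     ] 65.02816149776564 0.04766401519361189
77.35147418632594 0.04404818741959964
```

View pics/w1d.png

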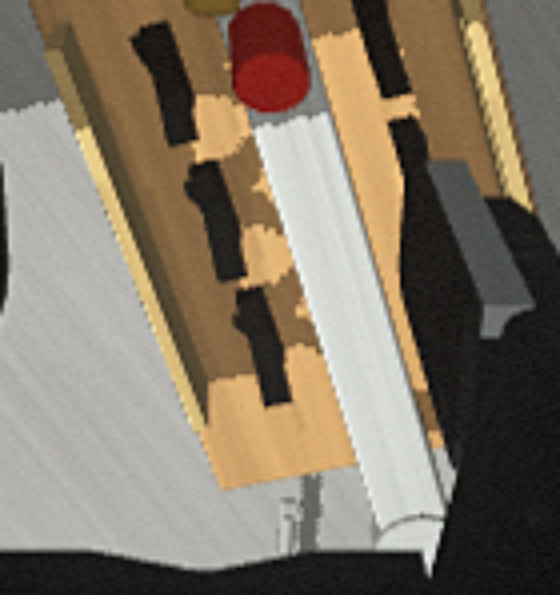

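```bash
sed -i 's/^CO=.*/CO=np.array([.4755,-.0902,0.]); CA=np.radians(-12.6)/' h.py; python3 - <<'E'
from h import *
print(cr(0,.14))
s=plan([.506,.0464,.20],Rdown(65),jaw=50)
plan([.506,.0464,.093],Rdown(65),start=s,jaw=50)
E
```

```text
[0.50604005 0.04642835 0.        ]
[{"dx": -1.0, "dy": 1.0, "dz": 35.0, "rx": 0.0, "ry": 0.001, "rz": -0.029, "jaw": 50}, {"dx": -1.0, "dy": 2.0, "dz": 35.0, "rx": -0.001, "ry": 0.0, "rz": -0.029, "jaw": 50}]
[{"dx": 0.0, "dy": 0.0, "dz": 53.0, "rx": 0.0, "ry": 0.0, "rz": 0.0, "jaw": 50}, {"dx": 0.0, "dy": 0.0, "dz": 54.0, "rx": 0.0, "ry": 0.0, "rz": 0.0, "jaw": 50}]
```

{"fn": "carry_out", "kwargs": {
  "targets": [
    {"dx": -1,"dy": 1,"dz": 35,"rx": 0,"ry": 0,"rz": -0.029,"jaw": 50},
    {"dx": -1,"dy": 2,"dz": 35,"rx": 0,"ry": 0,"rz": -0.029,"jaw": 50},
    {"dx": 0,"dy": 0,"dz": 0,"rx": 0,"ry": 0,"rz": 0,"jaw": 50}
  ]
}}

```text
clock: 2.4
ee_pos: [0.504, 0.0445, 0.1983]
ee_rot: [[0.426, 0.905, -0.006], [0.905, -0.426, -0.001], [-0.003, -0.005, -1.0]]
contact_force: [0.3, 0.9, 0.6]
opening: 0.585
```

```bash
python3 look.py w2; python3 - <<'E'
from h import *
plan([.506,.0464,.093],Rdown(65),jaw=50)
E
```

```text
t 2.4 p [0.504  0.0445 0.1983] x [ 0.426  0.905 -0.003] z [-0.006 -0.001 -1.   ] q [  3.8  13.7 101.2  -0.   65.4  29. ] F [0.3 0.9 0.6] open 50.0
nut [250.5 191.2]
guard [236.6 133.8]
kp [263.6 250.2]
piv [302.  397.3]
[{"dx": 1.0, "dy": 0.0, "dz": 54.0, "rx": -0.001, "ry": 0.001, "rz": -0.002, "jaw": 50}, {"dx": 1.0, "dy": 0.0, "dz": 53.0, "rx": -0.001, "ry": 0.0, "rz": -0.001, "jaw": 50}]
```

View pics/w2.png

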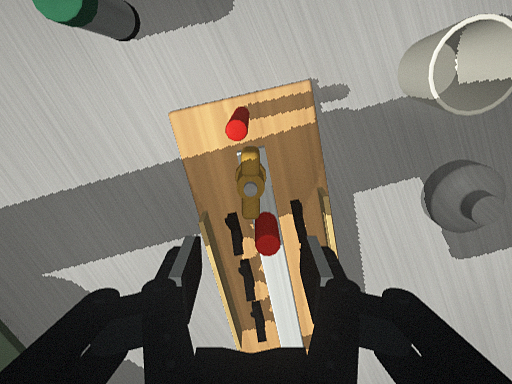

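{"fn": "carry_out", "kwargs": {
  "targets": [
    {"dx": 1,"dy": 0,"dz": 50,"rx": 0,"ry": 0,"rz": 0,"jaw": 50},
    {"dx": 1,"dy": 0,"dz": 54,"rx": 0,"ry": 0,"rz": 0,"jaw": 50},
    {"dx": 0,"dy": 0,"dz": 0,"rx": 0,"ry": 0,"rz": 0,"jaw": 50}
  ]
}}

```text
clock: 2.82
ee_pos: [0.5055, 0.0473, 0.095]
ee_rot: [[0.424, 0.906, -0.006], [0.906, -0.424, -0.001], [-0.003, -0.005, -1.0]]
contact_force: [-0.5, 1.0, 0.0]
opening: 0.583
```

```bash
python3 look.py w3
```

```text
t 2.83 p [0.5055 0.0473 0.095 ] x [ 0.424  0.906 -0.003] z [-0.006 -0.001 -1.   ] q [  4.1  20.  109.2  -0.   51.1  29.2] F [-0.5  1.   0. ] open 49.8
nut [249.2 278.7]
guard [224.  186.6]
kp [271.  373.8]
piv [320.4 522.6]
```

View pics/w3.png

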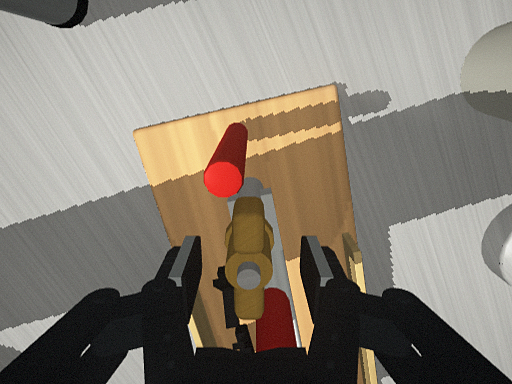

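{"fn": "carry_out", "kwargs": {
  "targets": [
    {"dx": 0,"dy": 0,"dz": 0,"rx": 0,"ry": 0,"rz": 0,"jaw": 8},
    {"dx": 0,"dy": 0,"dz": 0,"rx": 0,"ry": 0,"rz": 0,"jaw": 8},
    {"dx": 0,"dy": 0,"dz": 0,"rx": 0,"ry": 0,"rz": 0,"jaw": 8},
    {"dx": 0,"dy": 0,"dz": 0,"rx": 0,"ry": 0,"rz": 0,"jaw": 8}
  ],
  "grip_force": 50
}}

```text
clock: 3.38
ee_pos: [0.5056, 0.0491, 0.0986]
ee_rot: [[0.424, 0.906, -0.002], [0.906, -0.424, 0.002], [0.001, -0.003, -1.0]]
contact_force: [-7.4, 5.0, 9.0]
opening: 0.152
```

```bash
python3 -c "
from h import *
st()"
```

```text
t 3.38 p [0.5056 0.0491 0.0986] x [0.424 0.906 0.001] z [-0.002  0.002 -1.   ] q [  4.2  19.7 109.1   0.2  51.4  29.1] F [-7.4  5.   9. ] open 13.0
```

{"fn": "carry_out", "kwargs": {
  "targets": [
    {"dx": 0,"dy": 0,"dz": -5,"rx": 0,"ry": 0,"rz": 0,"jaw": 8},
    {"dx": 0,"dy": 0,"dz": 0,"rx": 0,"ry": 0,"rz": -0.08,"jaw": 8},
    {"dx": 0,"dy": 0,"dz": 0,"rx": 0,"ry": 0,"rz": -0.15,"jaw": 8},
    {"dx": 0,"dy": 0,"dz": 0,"rx": 0,"ry": 0,"rz": -0.15,"jaw": 8}
  ]
}}

```text
clock: 3.88
ee_pos: [0.506, 0.0489, 0.0989]
ee_rot: [[0.053, 0.999, -0.003], [0.999, -0.053, 0.002], [0.002, -0.003, -1.0]]
contact_force: [4.3, 4.9, -25.7]
opening: 0.152
```

```bash
python3 look.py w4
```

```text
t 3.88 p [0.506  0.0489 0.0989] x [0.053 0.999 0.002] z [-0.003  0.002 -1.   ] q [  4.2  19.7 109.    0.2  51.5   7.1] F [  4.3   4.9 -25.7] open 13.0
nut [249.1 276.4]
guard [267.7 186. ]
kp [232.6 369.9]
piv [196.2 520.7]
```

View pics/w4.png

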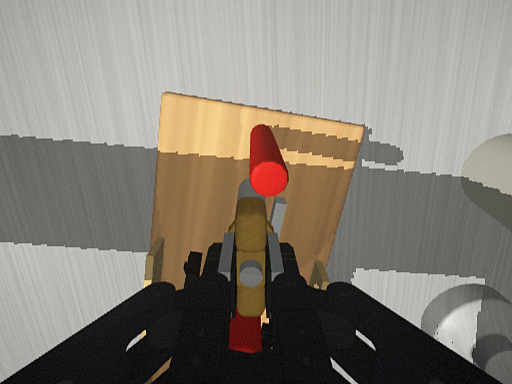

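{"fn": "carry_out", "kwargs": {
  "targets": [
    {"dx": 0,"dy": 0,"dz": 3.7,"rx": 0,"ry": 0,"rz": -0.16,"jaw": 8},
    {"dx": 0,"dy": 0,"dz": 0,"rx": 0,"ry": 0,"rz": -0.16,"jaw": 8},
    {"dx": 0,"dy": 0,"dz": 0,"rx": 0,"ry": 0,"rz": -0.16,"jaw": 8},
    {"dx": 0,"dy": 0,"dz": 0,"rx": 0,"ry": 0,"rz": -0.16,"jaw": 8},
    {"dx": 0,"dy": 0,"dz": 0,"rx": 0,"ry": 0,"rz": 0,"jaw": 8}
  ]
}}

```text
clock: 4.55
ee_pos: [0.5072, 0.0492, 0.0987]
ee_rot: [[-0.551, 0.835, 0.001], [0.835, 0.551, 0.002], [0.002, 0.002, -1.0]]
contact_force: [-2.1, 5.2, -1.7]
opening: 0.154
```

```bash
python3 look.py w5
```

```text
t 4.55 p [0.5072 0.0492 0.0987] x [-0.551  0.835  0.002] z [ 0.001  0.002 -1.   ] q [  4.2  19.7 109.    0.2  51.2 -29.4] F [-2.1  5.2 -1.7] open 13.1
nut [246.1 275.1]
guard [324.3 214.5]
kp [172.8 346.3]
piv [ -9.  457.6]
```

View pics/w5.png

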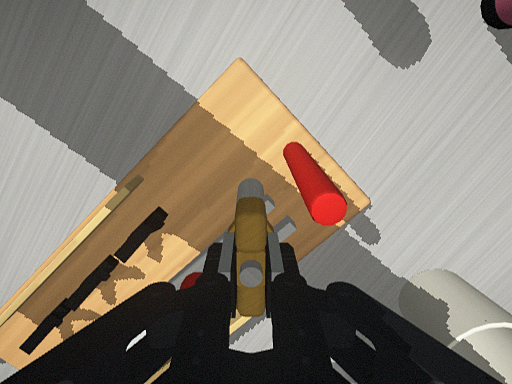

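{"fn": "carry_out", "kwargs": {
  "targets": [
    {"dx": 0,"dy": 0,"dz": 0,"rx": 0,"ry": 0,"rz": 0,"jaw": 40},
    {"dx": 0,"dy": 0,"dz": 0,"rx": 0,"ry": 0,"rz": 0,"jaw": 40},
    {"dx": 0,"dy": 0,"dz": 0,"rx": 0,"ry": 0,"rz": 0,"jaw": 40},
    {"dx": 0,"dy": 0,"dz": -35,"rx": 0,"ry": 0,"rz": 0,"jaw": 40},
    {"dx": 0,"dy": 0,"dz": -45,"rx": 0,"ry": 0,"rz": 0,"jaw": 40}
  ]
}}

```text
clock: 5.22
ee_pos: [0.5066, 0.0476, 0.1779]
ee_rot: [[-0.55, 0.835, -0.002], [0.835, 0.55, -0.0], [0.001, -0.002, -1.0]]
contact_force: [0.2, 0.2, 0.1]
opening: 0.468
```

```bash
python3 - <<'E'
from h import *
st()
plan([.506,.0464,.18],Rdown(33.4),jaw=72)
E
```

```text
t 5.22 p [0.5066 0.0476 0.1779] x [-0.55   0.835  0.001] z [-0.002 -0.    -1.   ] q [  4.1  14.9 102.8  -0.   62.4 -29.3] F [0.2 0.2 0.1] open 39.9
[{"dx": -0.1, "dy": -0.1, "dz": -0.2, "rx": 0.0, "ry": 0.0, "rz": 0.175, "jaw": 72}, {"dx": -0.1, "dy": -0.2, "dz": -0.3, "rx": -0.001, "ry": 0.0, "rz": 0.174, "jaw": 72}, {"dx": -0.1, "dy": -0.1, "dz": -0.2, "rx": 0.0, "ry": 0.0, "rz": 0.175, "jaw": 72}, {"dx": -0.1, "dy": 0.0, "dz": -0.3, "rx": 0.0, "ry": 0.0, "rz": 0.174, "jaw": 72}, {"dx": -0.2, "dy": -0.1, "dz": -0.2, "rx": 0.0, "ry": 0.0, "rz": 0.175, "jaw": 72}]
[{"dx": -0.1, "dy": 0.0, "dz": -0.2, "rx": 0.0, "ry": 0.001, "rz": 0.174, "jaw": 72}, {"dx": -0.2, "dy": 0.0, "dz": -0.3, "rx": -0.001, "ry": 0.0, "rz": 0.175, "jaw": 72}, {"dx": -0.1, "dy": 0.0, "dz": -0.2, "rx": 0.0, "ry": 0.0, "rz": 0.174, "jaw": 72}, {"dx": -0.2, "dy": 0.1, "dz": -0.2, "rx": 0.0, "ry": 0.0, "rz": 0.175, "jaw": 72}]
```

{"fn": "carry_out", "kwargs": {
  "targets": [
    {"dx": 0,"dy": 0,"dz": 0,"rx": 0,"ry": 0,"rz": 0.175,"jaw": 72},
    {"dx": 0,"dy": 0,"dz": 0,"rx": 0,"ry": 0,"rz": 0.175,"jaw": 72},
    {"dx": 0,"dy": 0,"dz": 0,"rx": 0,"ry": 0,"rz": 0.175,"jaw": 72},
    {"dx": 0,"dy": 0,"dz": 0,"rx": 0,"ry": 0,"rz": 0.175,"jaw": 72},
    {"dx": 0,"dy": 0,"dz": 0,"rx": 0,"ry": 0,"rz": 0.175,"jaw": 72}
  ]
}}

```text
clock: 5.85
ee_pos: [0.5073, 0.0477, 0.1778]
ee_rot: [[0.294, 0.956, 0.0], [0.956, -0.294, -0.0], [-0.0, 0.0, -1.0]]
contact_force: [0.1, -0.6, -0.0]
opening: 0.843
```

{"fn": "carry_out", "kwargs": {
  "targets": [
    {"dx": 0,"dy": 0,"dz": 0,"rx": 0,"ry": 0,"rz": 0.175,"jaw": 72},
    {"dx": 0,"dy": 0,"dz": 0,"rx": 0,"ry": 0,"rz": 0.175,"jaw": 72},
    {"dx": 0,"dy": 0,"dz": 0,"rx": 0,"ry": 0,"rz": 0.175,"jaw": 72},
    {"dx": 0,"dy": 0,"dz": 0,"rx": 0,"ry": 0,"rz": 0.17,"jaw": 72},
    {"dx": 0,"dy": 0,"dz": 0,"rx": 0,"ry": 0,"rz": 0,"jaw": 72}
  ]
}}

```text
clock: 6.48
ee_pos: [0.5073, 0.0477, 0.1777]
ee_rot: [[0.833, 0.553, 0.0], [0.553, -0.833, -0.0], [0.0, 0.0, -1.0]]
contact_force: [0.7, -0.2, 0.6]
opening: 0.846
```

```bash
python3 look.py w6; python3 - <<'E'
import cv2
a=cv2.imread("pics/w6.png")[130:310,170:340]; cv2.imwrite("pics/w6c.png",cv2.resize(a,None,fx=3.3,fy=3.3,interpolation=cv2.INTER_CUBIC))
E
```

```text
t 6.47 p [0.5073 0.0477 0.1777] x [0.833 0.553 0.   ] z [ 0. -0. -1.] q [  4.1  14.9 102.8  -0.   62.3  60.5] F [ 0.7 -0.2  0.6] open 72.3
nut [248.2 208.7]
guard [200.6 164.8]
kp [294.1 257.5]
piv [433.4 372. ]
```

View pics/w6c.png

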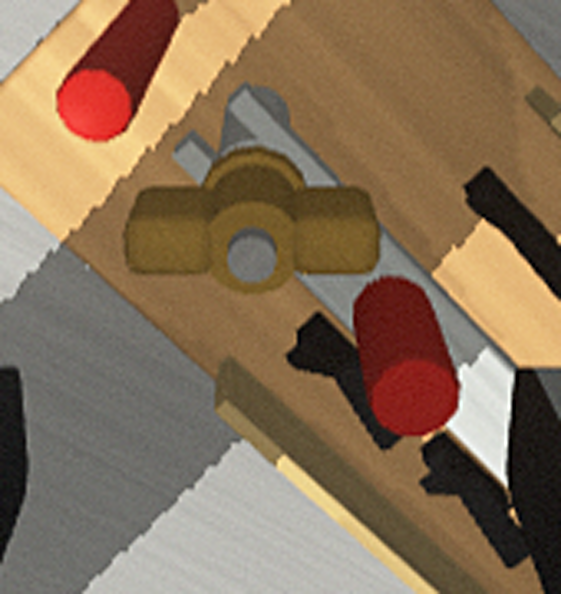

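{"fn": "carry_out", "kwargs": {
  "targets": [
    {"dx": -1,"dy": 0,"dz": 45,"rx": 0,"ry": 0,"rz": 0,"jaw": 72},
    {"dx": -1,"dy": 0,"dz": 40,"rx": 0,"ry": 0,"rz": 0,"jaw": 72},
    {"dx": 0,"dy": 0,"dz": 0,"rx": 0,"ry": 0,"rz": 0,"jaw": 72},
    {"dx": 0,"dy": 0,"dz": 0,"rx": 0,"ry": 0,"rz": 0,"jaw": 48},
    {"dx": 0,"dy": 0,"dz": 0,"rx": 0,"ry": 0,"rz": 0,"jaw": 48}
  ]
}}

```text
clock: 7.15
ee_pos: [0.5043, 0.0494, 0.0947]
ee_rot: [[0.835, 0.55, -0.002], [0.55, -0.835, 0.005], [0.001, -0.005, -1.0]]
contact_force: [-6.7, 9.7, 4.4]
opening: 0.618
```

{"fn": "carry_out", "kwargs": {
  "targets": [
    {"dx": 0,"dy": 0,"dz": 0,"rx": 0,"ry": 0,"rz": 0,"jaw": 48},
    {"dx": 0,"dy": 0,"dz": 0,"rx": 0,"ry": 0,"rz": 0,"jaw": 48}
  ]
}}

```text
clock: 7.4
ee_pos: [0.5043, 0.0494, 0.0947]
ee_rot: [[0.835, 0.55, -0.002], [0.55, -0.835, 0.005], [0.001, -0.005, -1.0]]
contact_force: [-5.9, 9.8, 3.8]
opening: 0.624
```

```bash
python3 look.py w7
```

```text
t 7.4 p [0.5043 0.0494 0.0947] x [0.835 0.55  0.001] z [-0.002  0.005 -1.   ] q [  4.1  19.8 109.6   0.4  50.7  60.5] F [-5.9  9.8  3.8] open 53.3
nut [253.7 280. ]
guard [175.7 215.1]
kp [326.2 355.4]
piv [502.5 470.7]
```

View pics/w7.png

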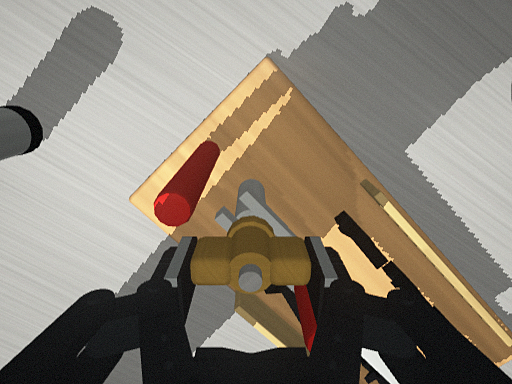

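{"fn": "carry_out", "kwargs": {
  "targets": [
    {"dx": 0,"dy": -1.5,"dz": 0,"rx": 0,"ry": 0,"rz": -0.08,"jaw": 48},
    {"dx": 0,"dy": 0,"dz": 0,"rx": 0,"ry": 0,"rz": -0.15,"jaw": 48},
    {"dx": 0,"dy": 0,"dz": 0,"rx": 0,"ry": 0,"rz": -0.15,"jaw": 48},
    {"dx": 0,"dy": 0,"dz": 0,"rx": 0,"ry": 0,"rz": -0.15,"jaw": 48},
    {"dx": 0,"dy": 0,"dz": 0,"rx": 0,"ry": 0,"rz": -0.15,"jaw": 48}
  ]
}}

```text
clock: 8.07
ee_pos: [0.5054, 0.0486, 0.0947]
ee_rot: [[0.297, 0.955, 0.002], [0.955, -0.297, 0.001], [0.002, 0.002, -1.0]]
contact_force: [-0.8, 1.8, -0.4]
opening: 0.624
```

{"fn": "carry_out", "kwargs": {
  "targets": [
    {"dx": 0,"dy": 0,"dz": 0,"rx": 0,"ry": 0,"rz": -0.15,"jaw": 48},
    {"dx": 0,"dy": 0,"dz": 0,"rx": 0,"ry": 0,"rz": -0.13,"jaw": 48},
    {"dx": 0,"dy": 0,"dz": 0,"rx": 0,"ry": 0,"rz": 0,"jaw": 48}
  ]
}}

```text
clock: 8.45
ee_pos: [0.506, 0.0484, 0.0946]
ee_rot: [[0.028, 1.0, 0.003], [1.0, -0.028, 0.001], [0.001, 0.003, -1.0]]
contact_force: [0.2, 2.2, 4.6]
opening: 0.621
```

```bash
python3 look.py w8
```

```text
t 8.45 p [0.506  0.0484 0.0946] x [0.028 1.    0.001] z [ 0.003  0.001 -1.   ] q [  4.2  19.8 109.6   0.   50.4   5.7] F [0.2 2.2 4.6] open 53.0
nut [249.4 281.3]
guard [271.6 188.9]
kp [230. 377.]
piv [186.9 526.5]
```

View pics/w8.png

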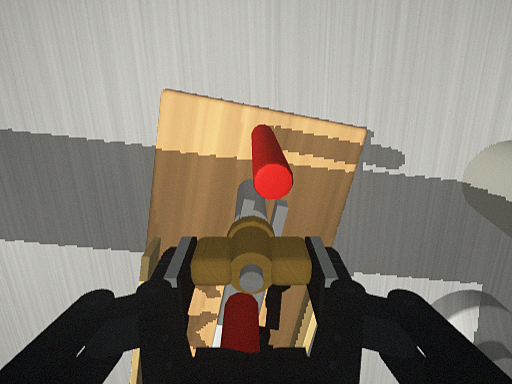

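{"fn": "carry_out", "kwargs": {
  "targets": [
    {"dx": 0,"dy": 0,"dz": 0,"rx": 0,"ry": 0,"rz": 0,"jaw": 72},
    {"dx": 0,"dy": 0,"dz": 0,"rx": 0,"ry": 0,"rz": 0,"jaw": 72},
    {"dx": 0,"dy": 0,"dz": -40,"rx": 0,"ry": 0,"rz": 0,"jaw": 60},
    {"dx": 0,"dy": 0,"dz": -50,"rx": 0,"ry": 0,"rz": 0.1,"jaw": 50},
    {"dx": -44,"dy": 0,"dz": 0,"rx": 0,"ry": 0,"rz": 0.09,"jaw": 50}
  ]
}}

```text
clock: 9.12
ee_pos: [0.5023, 0.0053, 0.1866]
ee_rot: [[0.215, 0.977, 0.01], [0.977, -0.215, 0.0], [0.002, 0.009, -1.0]]
contact_force: [-0.4, -0.1, -0.7]
opening: 0.582
```

{"fn": "carry_out", "kwargs": {
  "targets": [
    {"dx": 0,"dy": 0,"dz": 0,"rx": 0,"ry": 0,"rz": 0,"jaw": 50}
  ]
}}

```text
clock: 9.25
ee_pos: [0.4989, 0.0026, 0.1831]
ee_rot: [[0.218, 0.976, 0.001], [0.976, -0.218, -0.001], [-0.001, 0.001, -1.0]]
contact_force: [-0.2, 0.6, 0.2]
opening: 0.584
```

```bash
python3 look.py w9; python3 - <<'E'
from h import *
print(cr(0,.094)); T=eyes.grab_frame("top"); print("stand",cast(T,(375,176),.06)); cv2.imwrite("pics/t1.png",T["pixels"][:,:,::-1])
E
```

```text
t 9.25 p [0.4989 0.0026 0.1831] x [ 0.218  0.976 -0.001] z [ 0.001 -0.001 -1.   ] q [-1.000e+00  1.370e+01  1.037e+02 -1.000e-01  6.260e+01  1.160e+01] F [-0.2  0.6  0.2] open 49.9
nut [244.9 138.5]
guard [244.5  66.1]
kp [245.  208.5]
piv [246.7 386.6]
[0.49600546 0.00153618 0.        ]
stand [ 0.5637692  -0.37678726  0.06      ]
```

View pics/w9.png

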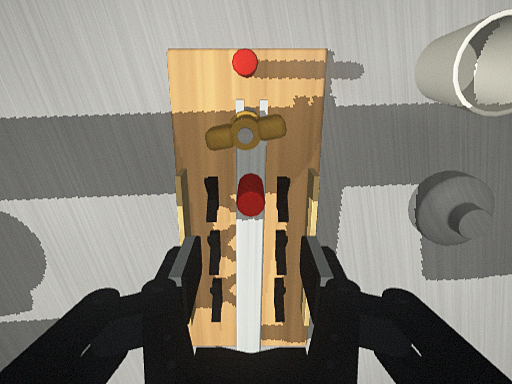

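```bash
python3 - <<'E'
from h import *
f,s=wrist(); px=f["pixels"]
m=cv2.bitwise_or(hsvmask(px,(0,150,40),(8,255,255)),hsvmask(px,(172,150,40),(180,255,255)))
for b in blobs(m,80): print(b)
p=cast(f,(251,202),.13); print(p); print(s["ee_rot"].T@(p-s["ee_pos"]))
cv2.imwrite("pics/w9c.png",cv2.resize(px[160:230,215:290,::-1],None,fx=6,fy=6))
E
```

```text
(np.int32(545), array([245.4,  64.8]), array([233,  51,  26,  29], dtype=int32))
(np.int32(1000), array([251. , 197.5]), array([237, 176,  29,  43], dtype=int32))
[0.50091849 0.00725394 0.13      ]
[0.00339946 0.00132613 0.05235884]
```

View pics/w9c.png

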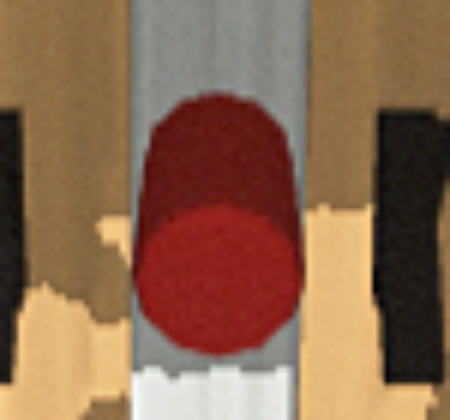

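{"fn": "carry_out", "kwargs": {
  "targets": [
    {"dx": 0.5,"dy": 0.7,"dz": 44,"rx": 0,"ry": 0,"rz": 0,"jaw": 50},
    {"dx": 0.5,"dy": 0.7,"dz": 43,"rx": 0,"ry": 0,"rz": 0,"jaw": 50},
    {"dx": 0,"dy": 0,"dz": 0,"rx": 0,"ry": 0,"rz": 0,"jaw": 14},
    {"dx": 0,"dy": 0,"dz": 0,"rx": 0,"ry": 0,"rz": 0,"jaw": 14},
    {"dx": 0,"dy": 0,"dz": 0,"rx": 0,"ry": 0,"rz": 0,"jaw": 14}
  ],
  "grip_force": 30
}}

```text
clock: 10.02
ee_pos: [0.5011, 0.0055, 0.0961]
ee_rot: [[0.215, 0.977, 0.001], [0.977, -0.215, 0.001], [0.001, 0.001, -1.0]]
contact_force: [0.9, 1.9, -8.4]
opening: 0.225
```

```bash
python3 - <<'E'
from h import *
s=st(); piv=cr(0,-.125); 
P=s["ee_pos"].copy();Q=s["ee_rot"].copy(); d=P-piv; r=np.hypot(d[0],d[1]); print("piv",piv,"r",r,np.degrees(np.arctan2(d[1],d[0])))
a0=np.arctan2(d[1],d[0]); z=P[2]
n=13; tot=1.75
Pc,Qc=P,Q
for i in range(1,n+1):
    a=a0-tot*i/n; pt=piv+np.array([r*np.cos(a),r*np.sin(a),z]); 
    dd=(Qc.T@(pt-Pc)*1e3).round(1); dd[2]=0; w=round(tot/n,3)
    print(i,dd,w,pt.round(3)); Pc=Pc+Qc@dd/1e3; Qc=Qc@Ro.from_rotvec([0,0,w]).as_matrix()
E
```

```text
t 10.03 p [0.5011 0.0055 0.0961] x [0.215 0.977 0.001] z [ 0.001  0.001 -1.   ] q [ -0.7  19.2 110.3   0.   50.4  11.7] F [ 0.9  1.9 -8.4] open 19.2
piv [ 0.44823209 -0.2121896   0.        ] r 0.2240399807090739 76.35817332517163
1 [-2.7 30.   0. ] 0.135 [ 0.53  -0.004  0.096]
2 [-2.6 30.   0. ] 0.135 [ 0.557 -0.016  0.096]
3 [-2.6 30.1  0. ] 0.135 [ 0.582 -0.033  0.096]
4 [-2.7 30.   0. ] 0.135 [ 0.605 -0.052  0.096]
5 [-2.6 30.   0. ] 0.135 [ 0.625 -0.075  0.096]
6 [-2.6 30.   0. ] 0.135 [ 0.642 -0.1    0.096]
7 [-2.6 30.1  0. ] 0.135 [ 0.655 -0.127  0.096]
8 [-2.6 30.   0. ] 0.135 [ 0.665 -0.156  0.096]
9 [-2.6 30.   0. ] 0.135 [ 0.671 -0.185  0.096]
10 [-2.5 30.   0. ] 0.135 [ 0.672 -0.215  0.096]
11 [-2.6 30.1  0. ] 0.135 [ 0.67  -0.245  0.096]
12 [-2.5 30.   0. ] 0.135 [ 0.663 -0.275  0.096]
13 [-2.5 30.   0. ] 0.135 [ 0.653 -0.303  0.096]
```

{"fn": "carry_out", "kwargs": {
  "targets": [
    {"dx": -2.6,"dy": 29.4,"dz": 0,"rx": 0,"ry": 0,"rz": 0.155,"jaw": 14},
    {"dx": -2,"dy": 29.4,"dz": 0,"rx": 0,"ry": 0,"rz": 0.135,"jaw": 14},
    {"dx": -2,"dy": 29.4,"dz": 0,"rx": 0,"ry": 0,"rz": 0.135,"jaw": 14},
    {"dx": -2,"dy": 29.4,"dz": 0,"rx": 0,"ry": 0,"rz": 0.135,"jaw": 14}
  ]
}}

```text
clock: 10.52
ee_pos: [0.6033, -0.0519, 0.096]
ee_rot: [[0.704, 0.71, -0.0], [0.71, -0.704, -0.0], [-0.0, -0.0, -1.0]]
contact_force: [-0.5, -0.4, -6.1]
opening: 0.223
```

```bash
python3 - <<'E'
from h import *
s=st(); d=s["ee_pos"]-cr(0,-.125); print(np.hypot(d[0],d[1]),np.degrees(np.arctan2(d[1],d[0])),np.degrees(np.arctan2(*s["ee_rot"][[1,0],0])))
E
```

```text
t 10.53 p [ 0.6033 -0.0519  0.096 ] x [ 0.704  0.71  -0.   ] z [-0. -0. -1.] q [-6.  27.4 96.2 -0.  56.4 38.7] F [-0.5 -0.4 -6.1] open 19.0
0.2230246629102257 45.96394153031538 45.27414249612272
```

Moving smoothly with the post held.

{"fn": "carry_out", "kwargs": {
  "targets": [
    {"dx": -2,"dy": 29.4,"dz": 0,"rx": 0,"ry": 0,"rz": 0.135,"jaw": 14},
    {"dx": -2,"dy": 29.4,"dz": 0,"rx": 0,"ry": 0,"rz": 0.135,"jaw": 14},
    {"dx": -2,"dy": 29.4,"dz": 0,"rx": 0,"ry": 0,"rz": 0.135,"jaw": 14},
    {"dx": -2,"dy": 29.4,"dz": 0,"rx": 0,"ry": 0,"rz": 0.135,"jaw": 14},
    {"dx": -2,"dy": 29.4,"dz": 0,"rx": 0,"ry": 0,"rz": 0.135,"jaw": 14}
  ]
}}

```text
clock: 11.15
ee_pos: [0.6669, -0.1822, 0.096]
ee_rot: [[0.993, 0.115, 0.001], [0.115, -0.993, -0.0], [0.001, 0.0, -1.0]]
contact_force: [-1.3, 0.9, -5.5]
opening: 0.226
```

{"fn": "carry_out", "kwargs": {
  "targets": [
    {"dx": -2,"dy": 29.4,"dz": 0,"rx": 0,"ry": 0,"rz": 0.135,"jaw": 14},
    {"dx": -2,"dy": 29.4,"dz": 0,"rx": 0,"ry": 0,"rz": 0.135,"jaw": 14},
    {"dx": -2,"dy": 29.4,"dz": 0,"rx": 0,"ry": 0,"rz": 0.135,"jaw": 14},
    {"dx": -2,"dy": 29.4,"dz": 0,"rx": 0,"ry": 0,"rz": 0.135,"jaw": 14},
    {"dx": 0,"dy": 0,"dz": 0,"rx": 0,"ry": 0,"rz": 0,"jaw": 14}
  ]
}}

```text
clock: 11.78
ee_pos: [0.6486, -0.2991, 0.0961]
ee_rot: [[0.912, -0.411, 0.002], [-0.411, -0.912, -0.001], [0.002, 0.001, -1.0]]
contact_force: [3.3, -1.3, -5.8]
opening: 0.22
```

```bash
python3 - <<'E'
from h import *
s=st(); d=s["ee_pos"]-cr(0,-.125); print(np.hypot(d[0],d[1]),np.degrees(np.arctan2(d[1],d[0])),np.degrees(np.arctan2(*s["ee_rot"][[1,0],0])))
T=eyes.grab_frame("top"); cv2.imwrite("pics/t2.png",T["pixels"][:,:,::-1])
E
```

```text
t 11.78 p [ 0.6486 -0.2991  0.0961] x [ 0.912 -0.411  0.002] z [ 0.002 -0.001 -1.   ] q [-25.7  36.1  79.6  -0.   64.1  88.6] F [ 3.3 -1.3 -5.8] open 18.8
0.2184105858150026 -23.442106032427763 -24.27851963721177
```

View pics/t2.png

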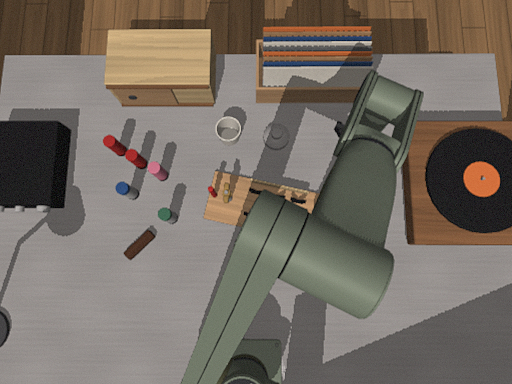

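{"fn": "carry_out", "kwargs": {
  "targets": [
    {"dx": 0,"dy": 0,"dz": 0,"rx": 0,"ry": 0,"rz": 0,"jaw": 60},
    {"dx": 0,"dy": 0,"dz": 0,"rx": 0,"ry": 0,"rz": 0,"jaw": 60},
    {"dx": 0,"dy": 0,"dz": 0,"rx": 0,"ry": 0,"rz": 0,"jaw": 60},
    {"dx": 0,"dy": 0,"dz": -50,"rx": 0,"ry": 0,"rz": 0,"jaw": 60},
    {"dx": 0,"dy": 0,"dz": -60,"rx": 0,"ry": 0,"rz": 0,"jaw": 60}
  ]
}}

```text
clock: 12.45
ee_pos: [0.6482, -0.2959, 0.2057]
ee_rot: [[0.913, -0.408, -0.003], [-0.408, -0.913, 0.001], [-0.003, -0.0, -1.0]]
contact_force: [1.0, -1.0, 0.5]
opening: 0.701
```

```bash
python3 - <<'E'
from h import *
s=st()
D=[((.2002,-.5388,.2309),18.3,89.7),((.5059,.0521,.2701),10.9,94.2),((.504,.0445,.1983),13.7,101.2),((.5055,.0473,.095),20.0,109.2),((.4989,.0026,.1831),13.7,103.7),((.6033,-.0519,.096),27.4,96.2),((.6486,-.2991,.0961),36.1,79.6),(tuple(s["ee_pos"]),s["qpos"][1],s["qpos"][2])]
A=[];b=[]
for p,q2,q3 in D:
    a,c=np.radians(q2),np.radians(q2+q3); r=np.hypot(p[0],p[1])
    A+= [[1,0,np.sin(a),np.cos(a),np.sin(c),np.cos(c)],[0,1,np.cos(a),-np.sin(a),np.cos(c),-np.sin(c)]]; b+=[r,p[2]]
x,res,rk,_=np.linalg.lstsq(np.array(A),np.array(b),rcond=None); print(x.round(4),res,rk, np.abs(np.array(A)@x-b).max())
E
```

```text
t 12.45 p [ 0.6482 -0.2959  0.2057] x [ 0.913 -0.408 -0.003] z [-0.003  0.001 -1.   ] q [-25.5  31.9  71.1  -0.   77.1  88.6] F [ 1.  -1.   0.5] open 59.8
[-0.0006 -0.1764  0.5929  0.      0.4179  0.0277] [6.92648461e-06] 6 0.00127435105136664
```

```bash
python3 - <<'E'
from h import *
plan([.37,.24,.26],Rtilt(-15,25),jaw=60)
E
```

```text
[{"dx": -43.0, "dy": -34.0, "dz": -5.0, "rx": 0.003, "ry": 0.04, "rz": -0.014, "jaw": 60}, {"dx": -42.0, "dy": -35.0, "dz": -6.0, "rx": 0.003, "ry": 0.04, "rz": -0.014, "jaw": 60}, {"dx": -42.0, "dy": -35.0, "dz": -8.0, "rx": 0.003, "ry": 0.04, "rz": -0.015, "jaw": 60}, {"dx": -40.0, "dy": -36.0, "dz": -10.0, "rx": 0.003, "ry": 0.04, "rz": -0.014, "jaw": 60}, {"dx": -40.0, "dy": -37.0, "dz": -11.0, "rx": 0.004, "ry": 0.039, "rz": -0.014, "jaw": 60}]
[{"dx": -39.0, "dy": -37.0, "dz": -12.0, "rx": 0.003, "ry": 0.04, "rz": -0.014, "jaw": 60}, {"dx": -37.0, "dy": -38.0, "dz": -14.0, "rx": 0.003, "ry": 0.04, "rz": -0.014, "jaw": 60}, {"dx": -37.0, "dy": -38.0, "dz": -15.0, "rx": 0.003, "ry": 0.04, "rz": -0.015, "jaw": 60}, {"dx": -35.0, "dy": -39.0, "dz": -17.0, "rx": 0.003, "ry": 0.04, "rz": -0.014, "jaw": 60}, {"dx": -35.0, "dy": -40.0, "dz": -17.0, "rx": 0.003, "ry": 0.04, "rz": -0.014, "jaw": 60}]
[{"dx": -32.0, "dy": -40.0, "dz": -19.0, "rx": 0.003, "ry": 0.04, "rz": -0.014, "jaw": 60}]
```

{"fn": "carry_out", "kwargs": {
  "targets": [
    {"dx": -43,"dy": -34,"dz": -5,"rx": 0,"ry": 0.04,"rz": -0.014,"jaw": 60},
    {"dx": -42,"dy": -35,"dz": -6,"rx": 0,"ry": 0.04,"rz": -0.014,"jaw": 60},
    {"dx": -42,"dy": -35,"dz": -8,"rx": 0,"ry": 0.04,"rz": -0.014,"jaw": 60},
    {"dx": -40,"dy": -36,"dz": -10,"rx": 0,"ry": 0.04,"rz": -0.014,"jaw": 60},
    {"dx": -40,"dy": -37,"dz": -11,"rx": 0,"ry": 0.04,"rz": -0.014,"jaw": 60}
  ]
}}

```text
clock: 13.08
ee_pos: [0.5217, -0.051, 0.2297]
ee_rot: [[0.92, -0.344, 0.187], [-0.336, -0.939, -0.075], [0.201, 0.006, -0.98]]
contact_force: [0.4, 0.1, 0.5]
opening: 0.7
```

{"fn": "carry_out", "kwargs": {
  "targets": [
    {"dx": -39,"dy": -37,"dz": -12,"rx": 0,"ry": 0.04,"rz": -0.014,"jaw": 60},
    {"dx": -37,"dy": -38,"dz": -14,"rx": 0,"ry": 0.04,"rz": -0.014,"jaw": 60},
    {"dx": -37,"dy": -38,"dz": -15,"rx": 0,"ry": 0.04,"rz": -0.014,"jaw": 60},
    {"dx": -35,"dy": -39,"dz": -17,"rx": 0,"ry": 0.04,"rz": -0.014,"jaw": 60},
    {"dx": 0,"dy": 0,"dz": 0,"rx": 0,"ry": 0,"rz": 0,"jaw": 60}
  ]
}}

```text
clock: 13.7
ee_pos: [0.4205, 0.1467, 0.2459]
ee_rot: [[0.899, -0.284, 0.332], [-0.259, -0.959, -0.119], [0.352, 0.021, -0.936]]
contact_force: [-0.2, 0.1, 0.2]
opening: 0.7
```

```bash
cat >> h.py <<'E'
def fk(q,L):
    q=np.radians(q); e=Ro.from_euler
    R12=Ro.from_euler("z",q[0])*Ro.from_euler("y",q[1]); R3=R12*Ro.from_euler("y",q[2])
    W=np.array([0,0,L-.1764])+R12.apply([0,0,.5929])+R3.apply([.0277,0,.4179])
    R=R3*Ro.from_euler("z",q[3])*Ro.from_euler("y",q[4])*Ro.from_euler("z",q[5]+np.pi/2)
    return W+L*R.apply([0,0,1]),R.as_matrix()
E
python3 - <<'E'
from h import *
s=st()
for L in np.arange(.28,.48,.02):
    p,R=fk(s["qpos"],L); print(L.round(2),(p-s["ee_pos"]).round(4),np.abs(R-s["ee_rot"]).max().round(3))
f,_=wrist(); cv2.imwrite("pics/w10.png",f["pixels"][:,:,::-1])
E
```

```text
t 13.7 p [0.4205 0.1467 0.2459] x [ 0.899 -0.259  0.352] z [ 0.332 -0.119 -0.936] q [ 28.6  -0.8 114.1 -19.   54.1 144.4] F [-0.2  0.1  0.2] open 59.8
0.28 [-0.0074 -0.0056 -0.0024] 0.0
0.3 [-0.0007 -0.008  -0.0011] 0.0
0.32 [ 0.0059 -0.0104  0.0002] 0.0
0.34 [ 0.0125 -0.0128  0.0014] 0.0
0.36 [ 0.0192 -0.0151  0.0027] 0.0
0.38 [ 0.0258 -0.0175  0.004 ] 0.0
0.4 [ 0.0325 -0.0199  0.0053] 0.0
0.42 [ 0.0391 -0.0223  0.0066] 0.0
0.44 [ 0.0458 -0.0247  0.0079] 0.0
0.46 [ 0.0524 -0.027   0.0092] 0.0
```

View pics/w10.png

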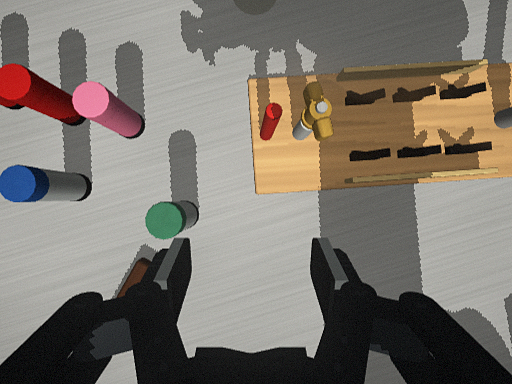

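```bash
cat > fit.py <<'E'
from h import *
from scipy.optimize import least_squares
s=manip.state()
D=[((.2002,-.5388,.2309),(-70.8,18.3,89.7,0,72,-1.1)),((.5059,.0521,.2701),(4.6,10.9,94.2,0,74.9,32.6)),((.5055,.0473,.095),(4.1,20.0,109.2,0,51.1,29.2)),((.6033,-.0519,.096),(-6,27.4,96.2,0,56.4,38.7)),((.6486,-.2991,.0961),(-25.7,36.1,79.6,0,64.1,88.6)),((.6482,-.2959,.2057),(-25.5,31.9,71.1,0,77.1,88.6)),(tuple(s["ee_pos"]),s["qpos"])]
def fk2(v,q):
    h,a2,bx,a3,L,c=v; q=np.radians(q)
    R12=Ro.from_euler("z",q[0])*Ro.from_euler("y",q[1]); R3=R12*Ro.from_euler("y",q[2])
    W=np.array([0,0,h])+R12.apply([0,0,a2])+R3.apply([bx,0,a3])
    R5=R3*Ro.from_euler("z",q[3])*Ro.from_euler("y",q[4]); R=R5*Ro.from_euler("z",q[5]+np.pi/2)
    return W+R5.apply([c,0,L]),R.as_matrix()
if __name__=="__main__":
    r=least_squares(lambda v:np.concatenate([fk2(v,q)[0]-p for p,q in D]),[.15,.59,.02,.42,.31,0.])
    print(r.x.round(4),np.abs(r.fun).max())
E
python3 fit.py
```

```text
[ 0.1215  0.5819  0.0271  0.4137  0.2902 -0.0081] 0.011386620209871523
```

```bash
python3 - <<'E'
from fit import *
def F(v):
    out=[]
    for p,q in D:
        P,R=fk2(v[:6],q); out.append(P+R@[v[6],v[7],0]-p)
    return np.array(out)
r=least_squares(lambda v:F(v).ravel(),[.15,.59,.02,.42,.31,0.,0,0])
print(r.x.round(4)); print(F(r.x).round(4))
s=manip.state(); print(fk2(r.x[:6],s["qpos"])[1]-s["ee_rot"])
E
```

```text
[ 0.0982  0.574   0.0201  0.4147  0.2656 -0.0051  0.0085 -0.0061]
[[-0.0057  0.006  -0.0006]
 [-0.0003 -0.0009 -0.0013]
 [-0.0001 -0.0006 -0.0007]
 [-0.0015 -0.0008 -0.    ]
 [ 0.0007 -0.0063  0.0024]
 [ 0.0006 -0.0065  0.0013]
 [ 0.0013  0.0031 -0.0012]]
[[-3.33066907e-16 -7.21644966e-16  1.66533454e-16]
 [-7.77156117e-16  3.33066907e-16 -3.33066907e-16]
 [ 3.33066907e-16 -1.14491749e-16  0.00000000e+00]]
```

```bash
python3 - <<'E'
from fit import *
def F(v):
    out=[]
    for p,q in D:
        P,R=fk2(v[:6],q); a=np.radians(q[0]); out.append(P+v[6]*np.array([-np.sin(a),np.cos(a),0])-p)
    return np.array(out)
r=least_squares(lambda v:F(v).ravel(),[.15,.59,.02,.42,.31,0.,.01])
print(r.x.round(4)); print(np.abs(F(r.x)).max())
np.save("kin.npy",r.x)
E
cat >> h.py <<'E'
import os
from scipy.optimize import least_squares
KV=np.load("kin.npy") if os.path.exists("kin.npy") else None
def fkq(qd):
    h,a2,bx,a3,L,c,lat=KV; q=np.radians(qd)
    R1=Ro.from_euler("z",q[0]); R12=R1*Ro.from_euler("y",q[1]); R3=R12*Ro.from_euler("y",q[2])
    W=np.array([0,0,h])+R12.apply([0,0,a2])+R3.apply([bx,0,a3])+R1.apply([0,lat,0])
    R5=R3*Ro.from_euler("z",q[3])*Ro.from_euler("y",q[4]); R=R5*Ro.from_euler("z",q[5]+np.pi/2)
    return W+R5.apply([c,0,L]),R.as_matrix(),W
LO=np.array([-177.97,-48.28,12.27,-77.06,2.81,-146.56]);HI=np.array([177.97,115.42,149.76,257.06,150.46,146.56])
def ik(p,R,q0=None):
    q0=manip.state()["qpos"] if q0 is None else q0
    def e(q):
        P,Q,_=fkq(q); return np.r_[(P-p)*10,(Q-R).ravel()*1]
    r=least_squares(e,np.clip(q0,LO+.1,HI-.1),bounds=(LO,HI),x_scale=30.)
    P,Q,W=fkq(r.x); return r.x.round(1),np.linalg.norm(P-p)*1e3,np.degrees(np.linalg.norm(Ro.from_matrix(Q.T@R).as_rotvec())),W.round(3)
E
python3 - <<'E'
from h import *
q0=manip.state()["qpos"]; q0[3]=0;q0[5]=90
g=np.array([.4475,.2205,.06]); b=np.array([.5195,.342,.06])
for nm,t,azs in (("g",g,(26,50,70,90)),("b",b,(33,50,70,90))):
  for az in azs:
    for ti in (30,45,60):
        R=Rtilt(az,ti); 
        print(nm,az,ti,ik(t+.019*R[:,2],R,q0))
for y in (-.062,0,.062):
  for ti in (-30,-45,-60):
    R=Rtilt(-12.6,ti); print(y,ti,ik(cr(0,y,.0475)+.019*R[:,2],R,q0))
E
```

```text
[ 0.1421  0.5911  0.0264  0.4168  0.3186 -0.0008  0.0116]
0.0005158292190864874
g 26 30 (array([ 24.5,  18.2, 134.9, 166.2,   3.2, -77.5]), np.float64(1.4650106928023207e-12), np.float64(2.824306427757427e-13), array([0.313, 0.155, 0.32 ]))
g 26 45 (array([ 24.1,  23. , 145.6, 177.6,  33.6, -89.3]), np.float64(1.354593460149408e-10), np.float64(1.2035210974932374e-10), array([0.258, 0.128, 0.272]))
g 26 60 (array([ 24.1,  28.4, 149.8, 178.1,  51.5, -90. ]), np.float64(8.653492664637014), np.float64(6.693350262994686), array([0.24 , 0.12 , 0.245]))
g 50 30 (array([ 15.1,  19.2, 132.9,  81.4,  16.8, -22.2]), np.float64(1.7541392037432615e-11), np.float64(7.099073230634517e-12), array([0.351, 0.106, 0.32 ]))
g 50 45 (array([  8.6,  23.9, 141.8, 125.9,  35.3, -73.5]), np.float64(4.751763497862429e-09), np.float64(1.890937152288905e-09), array([0.311, 0.059, 0.272]))
g 50 60 (array([  2.1,  35.5, 149.4, 134. ,  63.3, -94. ]), np.float64(8.432683343493797e-13), np.float64(7.080895308035608e-13), array([0.281, 0.022, 0.21 ]))
g 70 30 (array([  9.8,  21.4, 128.2,  62.7,  29.2, -25.9]), np.fl
[... 3614 characters left out ...]
.2058573997372565e-14), array([ 0.682, -0.136,  0.26 ]))
0 -60 (array([-12.3,  51.7,  82.8,   0.3, 105.6,  90.2]), np.float64(4.868221346539795e-12), np.float64(9.049518737906445e-12), array([ 0.728, -0.147,  0.198]))
0.062 -30 (array([-6.6, 36.9, 96.9,  3.1, 76.1, 94.4]), np.float64(6.188766373313824e-10), np.float64(4.93355667069212e-10), array([ 0.635, -0.062,  0.307]))
0.062 -45 (array([-7.2, 44.4, 88.8,  3.8, 91.7, 94. ]), np.float64(1.1494434272711469e-07), np.float64(7.972860252198598e-08), array([ 0.695, -0.076,  0.26 ]))
0.062 -60 (array([ -7.5,  51.9,  82.1,   4.6, 105.8,  93.8]), np.float64(3.700376815855775e-11), np.float64(1.529997134076964e-10), array([ 0.742, -0.086,  0.198]))
```

```bash
python3 - <<'E'
from h import *
g=np.array([.4475,.2205,.055]);R=Rtilt(80,50)
S=plan([.43,.10,.24],Rtilt(80,0),jaw=64)
for i in range(0,11,5):pass
S2=plan(g-.081*R[:,2],R,start=S,jaw=64)
q=ik(*S);print(q,S[0]);q=ik(*S2,q[0]);print(q)
q=ik(g+.019*R[:,2],R,q[0]);print(q)
E
```

```text
[{"dx": 1.7, "dy": 4.0, "dz": 1.4, "rx": 0.032, "ry": -0.025, "rz": -0.166, "jaw": 64}, {"dx": 1.1, "dy": 4.4, "dz": 1.2, "rx": 0.032, "ry": -0.025, "rz": -0.167, "jaw": 64}, {"dx": 0.3, "dy": 4.4, "dz": 1.0, "rx": 0.032, "ry": -0.025, "rz": -0.166, "jaw": 64}, {"dx": -0.3, "dy": 4.5, "dz": 0.9, "rx": 0.032, "ry": -0.026, "rz": -0.166, "jaw": 64}, {"dx": -1.1, "dy": 4.4, "dz": 0.8, "rx": 0.032, "ry": -0.025, "rz": -0.167, "jaw": 64}]
[{"dx": -1.8, "dy": 4.2, "dz": 0.6, "rx": 0.032, "ry": -0.025, "rz": -0.166, "jaw": 64}, {"dx": -2.5, "dy": 3.9, "dz": 0.6, "rx": 0.032, "ry": -0.025, "rz": -0.167, "jaw": 64}, {"dx": -3.0, "dy": 3.4, "dz": 0.6, "rx": 0.032, "ry": -0.025, "rz": -0.166, "jaw": 64}, {"dx": -3.5, "dy": 2.9, "dz": 0.5, "rx": 0.032, "ry": -0.025, "rz": -0.166, "jaw": 64}, {"dx": -4.0, "dy": 2.2, "dz": 0.6, "rx": 0.032, "ry": -0.026, "rz": -0.167, "jaw": 64}]
[{"dx": 12.0, "dy": -1.0, "dz": 27.0, "rx": 0.0, "ry": 0.175, "rz": 0.0, "jaw": 64}, {"dx": 7.0, "dy": 0.0, "dz": 28.0, "rx": 0.0, "ry": 0.174, "rz": 0.0, "jaw": 64}, {"dx": 2.0, "dy": -1.0, "dz": 29.0, "rx": 0.0, "ry": 0.175, "rz": 0.0, "jaw": 64}, {"dx": -3.0, "dy": -1.0, "dz": 29.0, "rx": 0.0, "ry": 0.174, "rz": 0.0, "jaw": 64}, {"dx": -8.0, "dy": -1.0, "dz": 28.0, "rx": 0.0, "ry": 0.175, "rz": 0.0, "jaw": 64}]
(array([ 11.6,   5.8, 104.8,  -0. ,  69.4,  21.6]), np.float64(1.3239445935973512e-11), np.float64(4.947928326754655e-12), array([0.429, 0.1  , 0.559])) [0.42995628 0.09999231 0.23995587]
(array([-13.2,  22.2, 128.9,  65.4,  57.2, -54.9]), np.float64(1.0103182026100663e-13), np.float64(4.042518801008581e-14), array([ 0.394, -0.081,  0.312]))
(array([ -2.3,  30.5, 131. ,  81.9,  50.1, -65.7]), np.float64(7.765112884318337e-11), np.float64(3.6943226829419595e-11), array([ 0.407, -0.005,  0.248]))
```

{"fn": "carry_out", "kwargs": {
  "targets": [
    {"dx": 1.7,"dy": 4,"dz": 1.4,"rx": 0.032,"ry": -0.025,"rz": -0.166,"jaw": 64},
    {"dx": 1,"dy": 4.4,"dz": 1.2,"rx": 0.032,"ry": -0.025,"rz": -0.166,"jaw": 64},
    {"dx": 0.3,"dy": 4.4,"dz": 1,"rx": 0.032,"ry": -0.025,"rz": -0.166,"jaw": 64},
    {"dx": -0.3,"dy": 4.5,"dz": 0.9,"rx": 0.032,"ry": -0.025,"rz": -0.166,"jaw": 64},
    {"dx": -1,"dy": 4.4,"dz": 0.8,"rx": 0.032,"ry": -0.025,"rz": -0.166,"jaw": 64}
  ]
}}

```text
clock: 14.38
ee_pos: [0.4273, 0.1183, 0.2424]
ee_rot: [[0.832, 0.519, 0.195], [0.527, -0.85, 0.013], [0.172, 0.091, -0.981]]
contact_force: [0.8, 0.9, -0.0]
opening: 0.752
```

{"fn": "carry_out", "kwargs": {
  "targets": [
    {"dx": -1.8,"dy": 4.2,"dz": 0.6,"rx": 0.032,"ry": -0.025,"rz": -0.166,"jaw": 64},
    {"dx": -2.5,"dy": 3.9,"dz": 0.6,"rx": 0.032,"ry": -0.025,"rz": -0.166,"jaw": 64},
    {"dx": -3,"dy": 3.4,"dz": 0.6,"rx": 0.032,"ry": -0.025,"rz": -0.166,"jaw": 64},
    {"dx": -3.5,"dy": 2.9,"dz": 0.5,"rx": 0.032,"ry": -0.025,"rz": -0.166,"jaw": 64},
    {"dx": -4,"dy": 2.2,"dz": 0.6,"rx": 0.032,"ry": -0.025,"rz": -0.166,"jaw": 64}
  ]
}}

```text
clock: 15.0
ee_pos: [0.4314, 0.0957, 0.2394]
ee_rot: [[0.181, 0.983, -0.001], [0.983, -0.181, 0.001], [0.001, -0.001, -1.0]]
contact_force: [0.6, -0.4, -0.1]
opening: 0.748
```

```bash
python3 - <<'E'
from h import *
st()
g=np.array([.4475,.2205,.055]);R=Rtilt(80,50)
plan(g-.081*R[:,2],R,jaw=64,n=8)
f,_=wrist(); cv2.imwrite("pics/w11.png",f["pixels"][:,:,::-1])
for b in blobs(hsvmask(f["pixels"],(65,60,30),(90,255,255)),60): print(b)
print(proj(f,[.4475,.2205,.11]))
E
```

```text
t 15.0 p [0.4314 0.0957 0.2394] x [0.181 0.983 0.001] z [-0.001  0.001 -1.   ] q [1.100e+01 5.900e+00 1.048e+02 1.000e-01 6.930e+01 2.140e+01] F [ 0.6 -0.4 -0.1] open 63.9
[{"dx": 8.0, "dy": -1.0, "dz": 17.0, "rx": 0.0, "ry": 0.109, "rz": -0.001, "jaw": 64}, {"dx": 6.0, "dy": -1.0, "dz": 17.0, "rx": 0.001, "ry": 0.109, "rz": -0.001, "jaw": 64}, {"dx": 4.0, "dy": 0.0, "dz": 18.0, "rx": 0.0, "ry": 0.109, "rz": -0.001, "jaw": 64}, {"dx": 2.0, "dy": -1.0, "dz": 18.0, "rx": 0.0, "ry": 0.109, "rz": -0.001, "jaw": 64}, {"dx": 1.0, "dy": -1.0, "dz": 18.0, "rx": 0.0, "ry": 0.109, "rz": -0.001, "jaw": 64}]
[{"dx": -2.0, "dy": 0.0, "dz": 19.0, "rx": 0.001, "ry": 0.109, "rz": -0.001, "jaw": 64}, {"dx": -4.0, "dy": -1.0, "dz": 18.0, "rx": 0.0, "ry": 0.109, "rz": -0.001, "jaw": 64}, {"dx": -6.0, "dy": -1.0, "dz": 17.0, "rx": 0.0, "ry": 0.109, "rz": -0.001, "jaw": 64}]
(np.int32(1724), array([241.8,  21.5]), array([220,   0,  45,  48], dtype=int32))
[240.94032995  18.90508555]
```

View pics/w11.png

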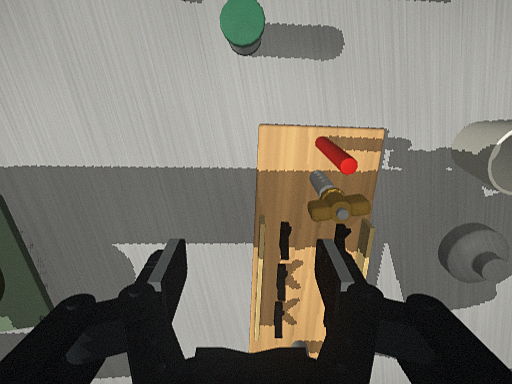

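{"fn": "carry_out", "kwargs": {
  "targets": [
    {"dx": 8,"dy": -1,"dz": 17,"rx": 0,"ry": 0.109,"rz": 0,"jaw": 64},
    {"dx": 6,"dy": -1,"dz": 17,"rx": 0,"ry": 0.109,"rz": 0,"jaw": 64},
    {"dx": 4,"dy": 0,"dz": 18,"rx": 0,"ry": 0.109,"rz": 0,"jaw": 64},
    {"dx": 2,"dy": -1,"dz": 18,"rx": 0,"ry": 0.109,"rz": 0,"jaw": 64},
    {"dx": 1,"dy": -1,"dz": 18,"rx": 0,"ry": 0.109,"rz": 0,"jaw": 64}
  ]
}}

```text
clock: 15.68
ee_pos: [0.4349, 0.1364, 0.1571]
ee_rot: [[0.16, 0.982, 0.099], [0.838, -0.188, 0.513], [0.522, 0.001, -0.853]]
contact_force: [-0.9, 0.6, -0.9]
opening: 0.747
```

{"fn": "carry_out", "kwargs": {
  "targets": [
    {"dx": -2,"dy": 0,"dz": 19,"rx": 0,"ry": 0.109,"rz": 0,"jaw": 64},
    {"dx": -4,"dy": -1,"dz": 18,"rx": 0,"ry": 0.109,"rz": 0,"jaw": 64},
    {"dx": -6,"dy": -1,"dz": 17,"rx": 0,"ry": 0.109,"rz": 0,"jaw": 64},
    {"dx": 0,"dy": 0,"dz": 0,"rx": 0,"ry": 0,"rz": 0,"jaw": 64}
  ]
}}

```text
clock: 16.18
ee_pos: [0.436, 0.1593, 0.1048]
ee_rot: [[0.127, 0.982, 0.14], [0.63, -0.189, 0.753], [0.766, -0.007, -0.643]]
contact_force: [0.0, -0.6, 1.2]
opening: 0.752
```

```bash
python3 - <<'E'
from h import *
st()
g=np.array([.4475,.2205,.055]);R=Rtilt(80,50)
f,s=wrist(); cv2.imwrite("pics/w12.png",f["pixels"][:,:,::-1])
for b in blobs(hsvmask(f["pixels"],(65,60,30),(90,255,255)),60): print(b)
print(proj(f,[.4475,.2205,.11]),proj(f,[.4475,.2205,.0]))
plan(g+.019*R[:,2],R,jaw=64)
E
```

```text
t 16.18 p [0.436  0.1593 0.1048] x [0.127 0.63  0.766] z [ 0.14   0.753 -0.643] q [-13.2  22.2 129.4  66.2  56.7 -54.8] F [ 0.  -0.6  1.2] open 64.2
(np.int32(2950), array([249.9, 155.8]), array([222, 125,  57,  64], dtype=int32))
[248.82187177 144.18239535] [250.22625683 221.28556961]
[{"dx": 0.0, "dy": 0.0, "dz": 50.0, "rx": 0.004, "ry": 0.0, "rz": -0.006, "jaw": 64}, {"dx": 1.0, "dy": -1.0, "dz": 49.0, "rx": 0.004, "ry": 0.001, "rz": -0.006, "jaw": 64}]
```

View pics/w12.png

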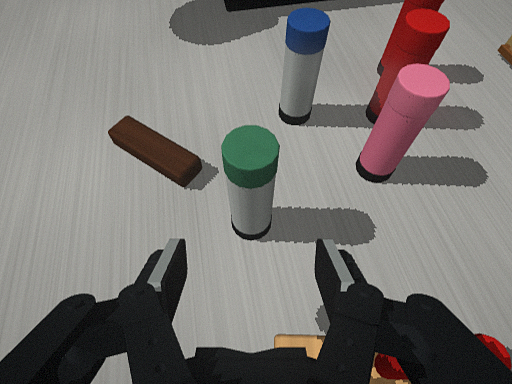

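{"fn": "carry_out", "kwargs": {
  "targets": [
    {"dx": 0,"dy": 0,"dz": 50,"rx": 0.004,"ry": 0,"rz": -0.006,"jaw": 64},
    {"dx": 0,"dy": -0.5,"dz": 49,"rx": 0.004,"ry": 0,"rz": -0.006,"jaw": 64},
    {"dx": 0,"dy": 0,"dz": 0,"rx": 0,"ry": 0,"rz": 0,"jaw": 64},
    {"dx": 0,"dy": 0,"dz": 0,"rx": 0,"ry": 0,"rz": 0,"jaw": 32},
    {"dx": 0,"dy": 0,"dz": 0,"rx": 0,"ry": 0,"rz": 0,"jaw": 30}
  ],
  "grip_force": 60
}}

```text
clock: 16.85
ee_pos: [0.4504, 0.2354, 0.0448]
ee_rot: [[0.104, 0.985, 0.135], [0.633, -0.171, 0.755], [0.767, 0.007, -0.641]]
contact_force: [-1.2, -0.2, 2.9]
opening: 0.408
```

{"fn": "carry_out", "kwargs": {
  "targets": [
    {"dx": 0,"dy": 0,"dz": 0,"rx": 0,"ry": 0,"rz": 0,"jaw": 28},
    {"dx": 0,"dy": 0,"dz": 0,"rx": 0,"ry": 0,"rz": 0,"jaw": 28}
  ]
}}

```text
clock: 17.1
ee_pos: [0.4505, 0.2355, 0.0448]
ee_rot: [[0.105, 0.985, 0.135], [0.632, -0.171, 0.756], [0.768, 0.006, -0.64]]
contact_force: [-1.2, -2.8, 7.8]
opening: 0.403
```

```bash
python3 - <<'E'
from h import *
st()
f,s=wrist(); cv2.imwrite("pics/w13.png",f["pixels"][:,:,::-1])
E
```

```text
t 17.1 p [0.4505 0.2355 0.0448] x [0.105 0.632 0.768] z [ 0.135  0.756 -0.64 ] q [ -2.3  30.2 131.1  82.1  50.2 -66.1] F [-1.2 -2.8  7.8] open 34.4
```

View pics/w13.png

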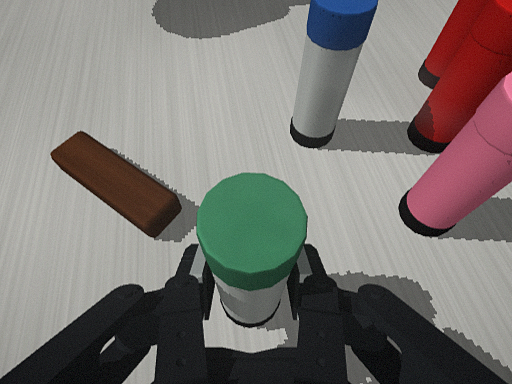

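{"fn": "carry_out", "kwargs": {
  "targets": [
    {"dx": 19,"dy": 0,"dz": -16,"rx": 0,"ry": 0,"rz": 0,"jaw": 28},
    {"dx": 38,"dy": 0,"dz": -32,"rx": 0,"ry": 0,"rz": 0,"jaw": 28},
    {"dx": 38,"dy": 0,"dz": -32,"rx": 0,"ry": 0,"rz": 0,"jaw": 28},
    {"dx": 30,"dy": 0,"dz": -26,"rx": 0,"ry": 0,"rz": 0,"jaw": 28},
    {"dx": 0,"dy": 0,"dz": 0,"rx": 0,"ry": 0,"rz": 0,"jaw": 28}
  ]
}}

```text
clock: 17.77
ee_pos: [0.45, 0.2343, 0.21]
ee_rot: [[0.101, 0.985, 0.138], [0.634, -0.171, 0.754], [0.767, 0.012, -0.642]]
contact_force: [-0.5, 0.1, -1.6]
opening: 0.407
```

```bash
python3 - <<'E'
from h import *
s=st()
S=plan([.44,.12,.27],Rtilt(80,0),jaw=28,n=9)
q=ik(*S); print(q)
S2=plan([.45,.02,.27],Rtilt(-12.6,0),jaw=28,n=10,start=S); q=ik(*S2,q[0]); print(q)
f,s=wrist(); cv2.imwrite("pics/w14.png",f["pixels"][:,:,::-1])
E
```

```text
t 17.77 p [0.45   0.2343 0.21  ] x [0.101 0.634 0.767] z [ 0.138  0.754 -0.642] q [ -2.4  11.8 121.7  62.7  58.7 -33.7] F [-0.5  0.1 -1.6] open 34.8
[{"dx": -3.0, "dy": 1.0, "dz": -14.0, "rx": 0.001, "ry": -0.097, "rz": 0.001, "jaw": 28}, {"dx": -4.0, "dy": 1.0, "dz": -14.0, "rx": 0.001, "ry": -0.097, "rz": 0.001, "jaw": 28}, {"dx": -6.0, "dy": 1.0, "dz": -13.0, "rx": 0.001, "ry": -0.097, "rz": 0.001, "jaw": 28}, {"dx": -7.0, "dy": 2.0, "dz": -12.0, "rx": 0.001, "ry": -0.097, "rz": 0.0, "jaw": 28}, {"dx": -8.0, "dy": 1.0, "dz": -12.0, "rx": 0.001, "ry": -0.097, "rz": 0.001, "jaw": 28}]
[{"dx": -9.0, "dy": 1.0, "dz": -11.0, "rx": 0.001, "ry": -0.097, "rz": 0.001, "jaw": 28}, {"dx": -11.0, "dy": 1.0, "dz": -10.0, "rx": 0.002, "ry": -0.097, "rz": 0.001, "jaw": 28}, {"dx": -11.0, "dy": 1.0, "dz": -9.0, "rx": 0.001, "ry": -0.097, "rz": 0.001, "jaw": 28}, {"dx": -12.0, "dy": 1.0, "dz": -8.0, "rx": 0.001, "ry": -0.098, "rz": 0.001, "jaw": 28}]
(array([ 13.8,   6. , 100.1,  -0. ,  73.9,  23.8]), np.float64(1.7772239894833365e-13), np.float64(1.8950812902816315e-14), array([0.439, 0.12 , 0.58
[... 280 characters left out ...]
": 0.0, "rx": 0.0, "ry": 0.0, "rz": 0.161, "jaw": 28}, {"dx": -6.0, "dy": 9.0, "dz": 0.0, "rx": 0.0, "ry": 0.0, "rz": 0.162, "jaw": 28}]
[{"dx": -5.0, "dy": 9.0, "dz": 0.0, "rx": 0.0, "ry": 0.0, "rz": 0.162, "jaw": 28}, {"dx": -3.0, "dy": 9.0, "dz": 0.0, "rx": 0.0, "ry": 0.0, "rz": 0.161, "jaw": 28}, {"dx": -2.0, "dy": 10.0, "dz": 0.0, "rx": 0.0, "ry": 0.0, "rz": 0.162, "jaw": 28}, {"dx": 0.0, "dy": 10.0, "dz": 0.0, "rx": 0.0, "ry": 0.0, "rz": 0.161, "jaw": 28}, {"dx": 1.0, "dy": 10.0, "dz": 0.0, "rx": 0.0, "ry": 0.0, "rz": 0.162, "jaw": 28}]
(array([  1.1,   5.5, 100.8,  -0. ,  73.8, 103.7]), np.float64(5.009425448334451e-11), np.float64(8.506959338108084e-12), array([0.449, 0.02 , 0.589]))
```

View pics/w14.png

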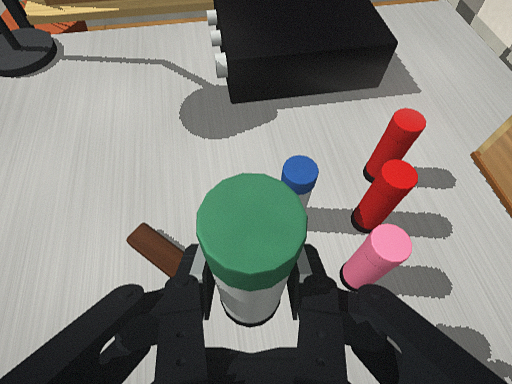

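{"fn": "carry_out", "kwargs": {
  "targets": [
    {"dx": -3,"dy": 1,"dz": -14,"rx": 0.001,"ry": -0.097,"rz": 0.001,"jaw": 28},
    {"dx": -4,"dy": 1,"dz": -14,"rx": 0.001,"ry": -0.097,"rz": 0.001,"jaw": 28},
    {"dx": -6,"dy": 1,"dz": -13,"rx": 0.001,"ry": -0.097,"rz": 0.001,"jaw": 28},
    {"dx": -7,"dy": 2,"dz": -12,"rx": 0.001,"ry": -0.097,"rz": 0.001,"jaw": 28},
    {"dx": -8,"dy": 1,"dz": -12,"rx": 0.001,"ry": -0.097,"rz": 0.001,"jaw": 28}
  ]
}}

```text
clock: 18.45
ee_pos: [0.4429, 0.1707, 0.2385]
ee_rot: [[0.161, 0.985, 0.058], [0.913, -0.171, 0.37], [0.374, -0.007, -0.927]]
contact_force: [-0.4, 0.3, -1.1]
opening: 0.404
```

{"fn": "carry_out", "kwargs": {
  "targets": [
    {"dx": -9,"dy": 1,"dz": -11,"rx": 0.001,"ry": -0.097,"rz": 0.001,"jaw": 28},
    {"dx": -11,"dy": 1,"dz": -10,"rx": 0.001,"ry": -0.097,"rz": 0.001,"jaw": 28},
    {"dx": -11,"dy": 1,"dz": -9,"rx": 0.001,"ry": -0.097,"rz": 0.001,"jaw": 28},
    {"dx": -12,"dy": 1,"dz": -8,"rx": 0.001,"ry": -0.097,"rz": 0.001,"jaw": 28}
  ]
}}

```text
clock: 18.95
ee_pos: [0.4383, 0.1197, 0.2652]
ee_rot: [[0.174, 0.985, -0.012], [0.985, -0.174, -0.002], [-0.004, -0.012, -1.0]]
contact_force: [-0.4, -0.1, -0.8]
opening: 0.406
```

{"fn": "carry_out", "kwargs": {
  "targets": [
    {"dx": -10,"dy": 3,"dz": 0,"rx": 0,"ry": 0,"rz": 0.162,"jaw": 28},
    {"dx": -9,"dy": 4,"dz": 0,"rx": 0,"ry": 0,"rz": 0.162,"jaw": 28},
    {"dx": -8,"dy": 6,"dz": 0,"rx": 0,"ry": 0,"rz": 0.162,"jaw": 28},
    {"dx": -7,"dy": 6,"dz": 0,"rx": 0,"ry": 0,"rz": 0.162,"jaw": 28},
    {"dx": -6,"dy": 9,"dz": 0,"rx": 0,"ry": 0,"rz": 0.162,"jaw": 28}
  ]
}}

```text
clock: 19.58
ee_pos: [0.4438, 0.07, 0.2645]
ee_rot: [[0.836, 0.549, -0.013], [0.549, -0.836, 0.001], [-0.01, -0.008, -1.0]]
contact_force: [0.0, 0.9, -1.7]
opening: 0.405
```

{"fn": "carry_out", "kwargs": {
  "targets": [
    {"dx": -5,"dy": 9,"dz": 0,"rx": 0,"ry": 0,"rz": 0.162,"jaw": 28},
    {"dx": -3,"dy": 9,"dz": 0,"rx": 0,"ry": 0,"rz": 0.162,"jaw": 28},
    {"dx": -2,"dy": 10,"dz": 0,"rx": 0,"ry": 0,"rz": 0.162,"jaw": 28},
    {"dx": 0,"dy": 10,"dz": 0,"rx": 0,"ry": 0,"rz": 0.162,"jaw": 28},
    {"dx": 1,"dy": 10,"dz": 0,"rx": 0,"ry": 0,"rz": 0.162,"jaw": 28}
  ]
}}

```text
clock: 20.2
ee_pos: [0.4477, 0.0202, 0.2644]
ee_rot: [[0.974, -0.227, -0.013], [-0.227, -0.974, 0.002], [-0.013, 0.001, -1.0]]
contact_force: [-0.2, -0.2, -1.6]
opening: 0.402
```

```bash
python3 - <<'E'
from h import *
s=st()
R=Rtilt(-12.6,-40)
g=cr(0,0,.0475)
print(g)
P=g+.019*R[:,2]+[0,0,.09]
plan(P,R,jaw=28,n=10)
f,s=wrist(); cv2.imwrite("pics/w15.png",f["pixels"][:,:,::-1])
f=eyes.grab_frame("scene"); cv2.imwrite("pics/s15.png",cv2.resize(f["pixels"][100:260,180:340,::-1],None,fx=3.5,fy=3.5))
E
```

```text
t 20.2 p [0.4477 0.0202 0.2644] x [ 0.974 -0.227 -0.013] z [-0.013  0.002 -1.   ] q [1.000e+00 5.900e+00 1.012e+02 1.000e-01 7.370e+01 1.041e+02] F [-0.2 -0.2 -1.6] open 34.4
[ 0.4755 -0.0902  0.0475]
[{"dx": 4.0, "dy": 10.0, "dz": 14.0, "rx": 0.0, "ry": -0.069, "rz": -0.001, "jaw": 28}, {"dx": 5.0, "dy": 10.0, "dz": 14.0, "rx": 0.0, "ry": -0.068, "rz": -0.001, "jaw": 28}, {"dx": 6.0, "dy": 10.0, "dz": 13.0, "rx": -0.001, "ry": -0.069, "rz": -0.001, "jaw": 28}, {"dx": 7.0, "dy": 10.0, "dz": 13.0, "rx": 0.0, "ry": -0.068, "rz": -0.001, "jaw": 28}, {"dx": 8.0, "dy": 11.0, "dz": 13.0, "rx": 0.0, "ry": -0.069, "rz": -0.001, "jaw": 28}]
[{"dx": 9.0, "dy": 10.0, "dz": 12.0, "rx": 0.0, "ry": -0.068, "rz": -0.001, "jaw": 28}, {"dx": 9.0, "dy": 10.0, "dz": 11.0, "rx": -0.001, "ry": -0.069, "rz": -0.001, "jaw": 28}, {"dx": 10.0, "dy": 10.0, "dz": 10.0, "rx": 0.0, "ry": -0.068, "rz": 0.0, "jaw": 28}, {"dx": 11.0, "dy": 10.0, "dz": 10.0, "rx": 0.0, "ry": -0.069, "rz": -0.001, "jaw": 28}, {"dx": 12.0, "dy": 10.0, "dz": 9.0, "rx": 0.0, "ry": -0.068, "rz": -0.001, "jaw": 28}]
```

View pics/w15.png

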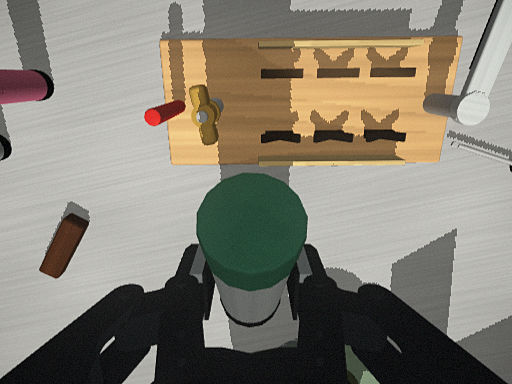

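View pics/s15.png

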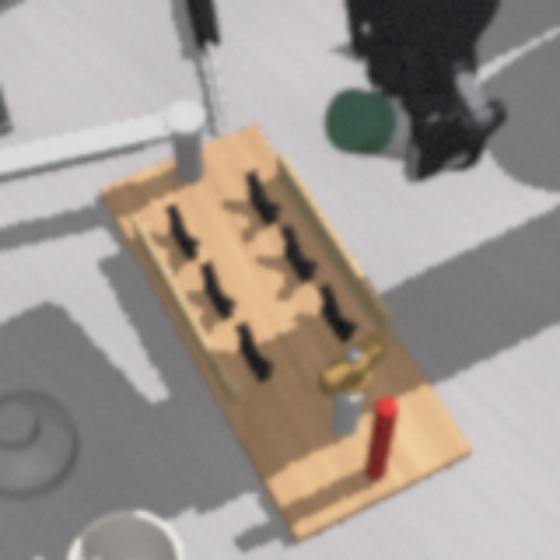

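```bash
python3 - <<'E'
from h import *
f,s=wrist()
for y in (.062,0,-.062):
    print(y,[proj(f,cr(x,y,.03)).round(1) for x in (-.036,.036)], )
print("guard",proj(f,cr(0,.184,.125)), "nut",proj(f,cr(0,.14,.124)))
cv2.imwrite("pics/w15c.png",cv2.resize(f["pixels"][30:180,240:500,::-1],None,fx=3,fy=3,interpolation=cv2.INTER_CUBIC))
E
```

```text
0.062 [array([281.2, 137.3]), array([283. ,  73.9])]
0 [array([332.6, 137.1]), array([337.9,  73.7])]
-0.062 [array([384. , 136.9]), array([392.7,  73.4])]
guard [154.17565483 116.90972927] nut [204.25421714 116.56709337]
```

View pics/w15c.png

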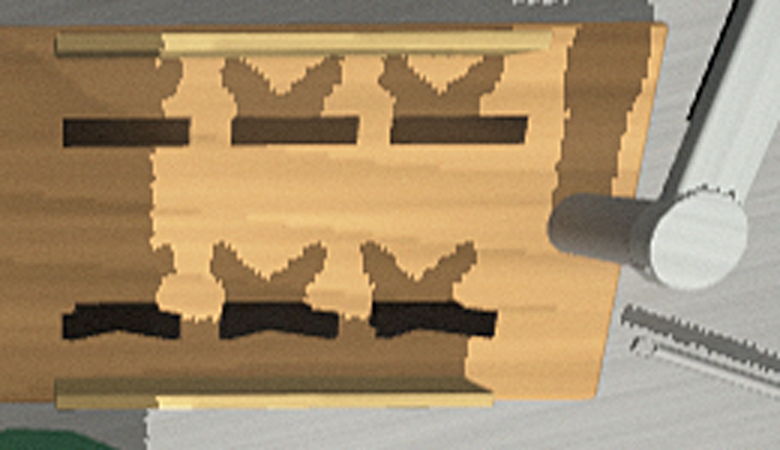

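```bash
python3 - <<'E'
from h import *
R=Rtilt(-12.6,-39.8)
g=cr(0,-.062,.0475)
S=plan(g+.019*R[:,2]+[0,0,.08],R,jaw=28,n=10); print(S[0],ik(*S))
E
```

```text
[{"dx": 4.0, "dy": 16.0, "dz": 15.0, "rx": 0.0, "ry": -0.068, "rz": 0.0, "jaw": 28}, {"dx": 5.0, "dy": 17.0, "dz": 15.0, "rx": 0.0, "ry": -0.069, "rz": -0.001, "jaw": 28}, {"dx": 6.0, "dy": 16.0, "dz": 14.0, "rx": 0.0, "ry": -0.068, "rz": 0.0, "jaw": 28}, {"dx": 8.0, "dy": 17.0, "dz": 14.0, "rx": 0.0, "ry": -0.068, "rz": 0.0, "jaw": 28}, {"dx": 8.0, "dy": 16.0, "dz": 14.0, "rx": 0.0, "ry": -0.068, "rz": 0.0, "jaw": 28}]
[{"dx": 9.0, "dy": 16.0, "dz": 13.0, "rx": 0.0, "ry": -0.069, "rz": 0.0, "jaw": 28}, {"dx": 9.0, "dy": 17.0, "dz": 12.0, "rx": 0.0, "ry": -0.068, "rz": -0.001, "jaw": 28}, {"dx": 11.0, "dy": 16.0, "dz": 12.0, "rx": 0.0, "ry": -0.068, "rz": 0.0, "jaw": 28}, {"dx": 11.0, "dy": 16.0, "dz": 11.0, "rx": 0.0, "ry": -0.069, "rz": 0.0, "jaw": 28}, {"dx": 12.0, "dy": 17.0, "dz": 10.0, "rx": 0.0, "ry": -0.068, "rz": 0.0, "jaw": 28}]
[ 0.44961887 -0.14810335  0.11279221] (array([-17.5,  36.3,  88.7,  -3.1,  94.7,  86. ]), np.float64(3.654577811230266e-12), np.float64(2.4593772938977154e-12), array([ 0.648, -0.193,  0.358]))
```

{"fn": "carry_out", "kwargs": {
  "targets": [
    {"dx": 4,"dy": 16,"dz": 15,"rx": 0,"ry": -0.068,"rz": 0,"jaw": 28},
    {"dx": 5,"dy": 17,"dz": 15,"rx": 0,"ry": -0.069,"rz": 0,"jaw": 28},
    {"dx": 6,"dy": 16,"dz": 14,"rx": 0,"ry": -0.068,"rz": 0,"jaw": 28},
    {"dx": 8,"dy": 17,"dz": 14,"rx": 0,"ry": -0.068,"rz": 0,"jaw": 28},
    {"dx": 8,"dy": 16,"dz": 14,"rx": 0,"ry": -0.068,"rz": 0,"jaw": 28}
  ]
}}

```text
clock: 20.98
ee_pos: [0.4502, -0.0639, 0.1893]
ee_rot: [[0.916, -0.219, -0.336], [-0.205, -0.976, 0.077], [-0.345, -0.001, -0.939]]
contact_force: [-0.6, -0.1, -1.3]
opening: 0.406
```

{"fn": "carry_out", "kwargs": {
  "targets": [
    {"dx": 9,"dy": 16,"dz": 13,"rx": 0,"ry": -0.069,"rz": 0,"jaw": 28},
    {"dx": 9,"dy": 17,"dz": 12,"rx": 0,"ry": -0.068,"rz": 0,"jaw": 28},
    {"dx": 11,"dy": 16,"dz": 12,"rx": 0,"ry": -0.068,"rz": 0,"jaw": 28},
    {"dx": 11,"dy": 16,"dz": 11,"rx": 0,"ry": -0.069,"rz": 0,"jaw": 28},
    {"dx": 12,"dy": 17,"dz": 10,"rx": 0,"ry": -0.068,"rz": 0,"jaw": 28}
  ]
}}

```text
clock: 21.6
ee_pos: [0.4507, -0.1479, 0.1132]
ee_rot: [[0.751, -0.22, -0.623], [-0.167, -0.976, 0.142], [-0.639, -0.002, -0.769]]
contact_force: [0.7, -0.9, -1.6]
opening: 0.403
```

```bash
python3 - <<'E'
from h import *
s=st()
R=Rtilt(-12.6,-39.8)
g=cr(0,-.062,.0475)
plan(g+.019*R[:,2]+[0,0,.002],R,jaw=28,n=4)
f,s=wrist(); cv2.imwrite("pics/w16.png",f["pixels"][:,:,::-1])
f=eyes.grab_frame("scene"); cv2.imwrite("pics/s16.png",cv2.resize(f["pixels"][100:260,180:340,::-1],None,fx=3.5,fy=3.5))
E
```

```text
t 21.6 p [ 0.4507 -0.1479  0.1132] x [ 0.751 -0.167 -0.639] z [-0.623  0.142 -0.769] q [-17.5  36.2  88.7  -3.   94.7  85.9] F [ 0.7 -0.9 -1.6] open 34.5
[{"dx": 12.0, "dy": 0.0, "dz": 15.0, "rx": -0.001, "ry": 0.0, "rz": 0.0, "jaw": 28}, {"dx": 13.0, "dy": 0.0, "dz": 15.0, "rx": 0.0, "ry": -0.001, "rz": 0.0, "jaw": 28}, {"dx": 12.0, "dy": 0.0, "dz": 15.0, "rx": -0.001, "ry": 0.0, "rz": 0.0, "jaw": 28}, {"dx": 13.0, "dy": 0.0, "dz": 15.0, "rx": -0.001, "ry": 0.0, "rz": 0.0, "jaw": 28}]
```

View pics/w16.png

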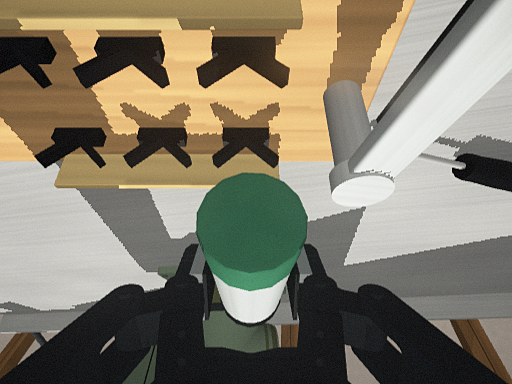

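View pics/s16.png

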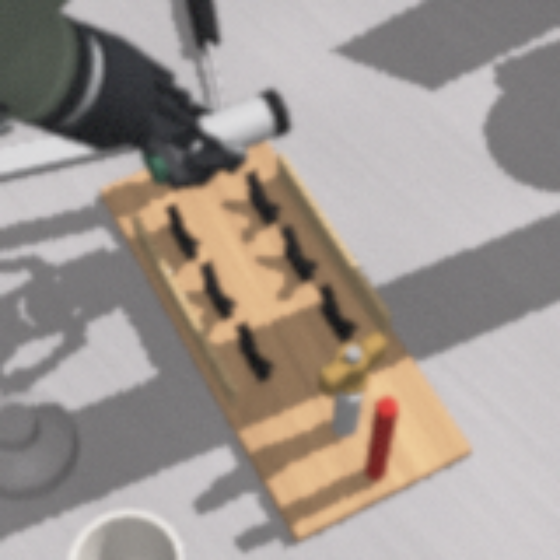

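Tube lies level above groove 0 (green cap to +x). Lower.

{"fn": "carry_out", "kwargs": {
  "targets": [
    {"dx": 12,"dy": 0,"dz": 15,"rx": 0,"ry": 0,"rz": 0,"jaw": 28},
    {"dx": 13,"dy": 0,"dz": 15,"rx": 0,"ry": 0,"rz": 0,"jaw": 28},
    {"dx": 12,"dy": 0,"dz": 15,"rx": 0,"ry": 0,"rz": 0,"jaw": 28},
    {"dx": 12,"dy": 0,"dz": 14,"rx": 0,"ry": 0,"rz": 0,"jaw": 28},
    {"dx": 0,"dy": 0,"dz": 0,"rx": 0,"ry": 0,"rz": 0,"jaw": 28}
  ]
}}

```text
clock: 22.32
ee_pos: [0.4504, -0.1469, 0.0368]
ee_rot: [[0.75, -0.222, -0.623], [-0.17, -0.975, 0.143], [-0.639, -0.001, -0.769]]
contact_force: [0.8, 1.6, -0.5]
opening: 0.403
```

```bash
python3 - <<'E'
from h import *
s=st()
g=s["ee_pos"]-.019*s["ee_rot"][:,2]; c,sn=np.cos(CA),np.sin(CA); d=g-CO; print("cradle xy of grasp",c*d[0]+sn*d[1],-sn*d[0]+c*d[1],g[2])
f,s=wrist(); cv2.imwrite("pics/w17.png",f["pixels"][:,:,::-1])
E
```

```text
t 22.32 p [ 0.4504 -0.1469  0.0368] x [ 0.75  -0.17  -0.639] z [-0.623  0.143 -0.769] q [-17.5  41.2  92.   -2.9  86.4  86.5] F [ 0.8  1.6 -0.5] open 34.4
cradle xy of grasp 1.8872991348027612e-07 -0.06088715726694494 0.051438976630073664
```

View pics/w17.png

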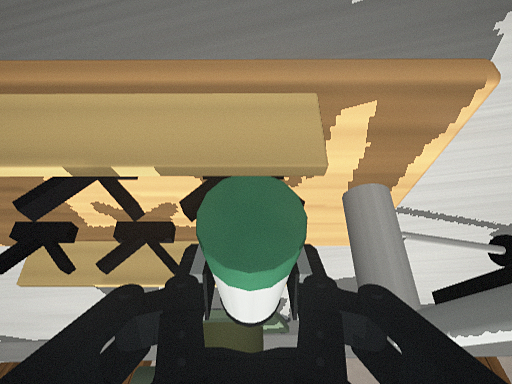

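{"fn": "carry_out", "kwargs": {
  "targets": [
    {"dx": 2,"dy": 0,"dz": 2.4,"rx": 0,"ry": 0,"rz": 0,"jaw": 28},
    {"dx": 0,"dy": 0,"dz": 0,"rx": 0,"ry": 0,"rz": 0,"jaw": 28}
  ]
}}

```text
clock: 22.62
ee_pos: [0.4508, -0.1469, 0.0364]
ee_rot: [[0.751, -0.223, -0.622], [-0.171, -0.975, 0.143], [-0.638, -0.001, -0.77]]
contact_force: [0.9, 4.7, 7.4]
opening: 0.411
```

{"fn": "carry_out", "kwargs": {
  "targets": [
    {"dx": 0,"dy": 0,"dz": 0,"rx": 0,"ry": 0,"rz": 0,"jaw": 40},
    {"dx": 0,"dy": 0,"dz": 0,"rx": 0,"ry": 0,"rz": 0,"jaw": 50},
    {"dx": 0,"dy": 0,"dz": 0,"rx": 0,"ry": 0,"rz": 0,"jaw": 50}
  ]
}}

```text
clock: 23.0
ee_pos: [0.4529, -0.1457, 0.0348]
ee_rot: [[0.755, -0.223, -0.617], [-0.171, -0.975, 0.144], [-0.634, -0.004, -0.774]]
contact_force: [6.0, 7.8, 0.8]
opening: 0.584
```

{"fn": "carry_out", "kwargs": {
  "targets": [
    {"dx": 0,"dy": 0,"dz": -20,"rx": 0,"ry": 0,"rz": 0,"jaw": 50},
    {"dx": 0,"dy": 0,"dz": -40,"rx": 0,"ry": 0,"rz": 0,"jaw": 50},
    {"dx": -20,"dy": 0,"dz": -40,"rx": 0,"ry": 0,"rz": 0,"jaw": 50},
    {"dx": -30,"dy": 0,"dz": -40,"rx": 0,"ry": 0,"rz": 0,"jaw": 50}
  ]
}}

```text
clock: 23.5
ee_pos: [0.5003, -0.1598, 0.1755]
ee_rot: [[0.751, -0.222, -0.622], [-0.172, -0.975, 0.141], [-0.638, 0.001, -0.77]]
contact_force: [0.4, 0.3, -1.2]
opening: 0.584
```

```bash
python3 - <<'E'
from h import *
s=st()
f,s=wrist(); cv2.imwrite("pics/w18.png",f["pixels"][:,:,::-1])
print([proj(f,cr(x,-.062,.0475)) for x in (-.055,.055)])
T=eyes.grab_frame("top");S=eyes.grab_frame("scene")
for n,lo,hi in [("blue",(105,120,50),(125,255,255))]:
    for k,f in (("top",T),("scene",S)):
        for b in blobs(hsvmask(f["pixels"],lo,hi)): print(n,k,b[0],b[1], cast(f,b[1],.105).round(4))
E
```

```text
t 23.5 p [ 0.5003 -0.1598  0.1755] x [ 0.751 -0.172 -0.638] z [-0.622  0.141 -0.77 ] q [-17.2  37.   76.9  -3.  105.6  85.8] F [ 0.4  0.3 -1.2] open 49.9
[array([248.11323273, 159.61701536]), array([246.70677767,  64.0255596 ])]
blue top 384 [314.4  38.4] [ 0.9724 -0.2053  0.105 ]
blue top 196 [287.8  63.5] [ 0.8921 -0.1252  0.105 ]
blue top 126 [121.8 188. ] [0.5187 0.3422 0.105 ]
blue scene 612 [ 97.2 219.9] [ 0.8581 -0.1982  0.105 ]
blue scene 713 [ 62.9 239.9] [ 0.9412 -0.2032  0.105 ]
blue scene 232 [370.4 304.9] [0.5204 0.3424 0.105 ]
```

View pics/w18.png

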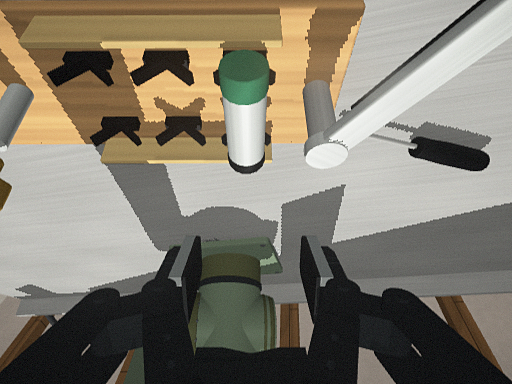

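```bash
python3 - <<'E'
from h import *
T=eyes.grab_frame("top")
print("pink",cast(T,(95+238/4,125+168/4),.11), "green old none")
b=np.array([.5195,.3423,.055])
S=plan([.45,-.05,.27],Rtilt(-12.6,0),jaw=50,n=6); q=ik(*S); print(q)
S2=plan([.46,.17,.26],Rtilt(60,0),jaw=60,n=9,start=S); q=ik(*S2,q[0]); print(q)
R=Rtilt(60,50)
S3=plan(b-.081*R[:,2],R,jaw=64,n=9,start=S2); q=ik(*S3,q[0]); print(q)
q=ik(b+.019*R[:,2],R,q[0]); print(q)
E
```

```text
pink [0.57780344 0.25210977 0.11      ] green old none
[{"dx": -19.0, "dy": -16.0, "dz": -4.0, "rx": 0.0, "ry": 0.115, "rz": -0.001, "jaw": 50}, {"dx": -19.0, "dy": -16.0, "dz": -7.0, "rx": 0.0, "ry": 0.114, "rz": 0.0, "jaw": 50}, {"dx": -18.0, "dy": -16.0, "dz": -9.0, "rx": 0.0, "ry": 0.115, "rz": -0.001, "jaw": 50}, {"dx": -17.0, "dy": -16.0, "dz": -11.0, "rx": 0.0, "ry": 0.115, "rz": -0.001, "jaw": 50}, {"dx": -16.0, "dy": -16.0, "dz": -12.0, "rx": 0.0, "ry": 0.114, "rz": 0.0, "jaw": 50}]
[{"dx": -13.0, "dy": -16.0, "dz": -15.0, "rx": 0.0, "ry": 0.115, "rz": -0.001, "jaw": 50}]
(array([ -7.8,   5.8, 100.4,   0. ,  73.9,  94.8]), np.float64(3.209150736743026e-11), np.float64(4.0539459562538923e-11), array([ 0.45 , -0.05 ,  0.589]))
[{"dx": -4.0, "dy": -24.0, "dz": 1.0, "rx": 0.0, "ry": 0.0, "rz": -0.141, "jaw": 60}, {"dx": -1.0, "dy": -25.0, "dz": 1.0, "rx": 0.0, "ry": 0.0, "rz": -0.141, "jaw": 60}, {"dx": 2.0, "dy": -24.0, "dz": 2.0, "rx": 0.0, "ry": 0.0, "rz": -0.14, "jaw": 60}, {"dx": 6.0, "dy": -24.0, "dz": 1.0, "rx": 0.0, "ry": 0.0, "rz": -0.141, "jaw": 60}, {"dx": 9.0, "dy": 
[... 913 characters left out ...]
"dz": 21.0, "rx": 0.0, "ry": 0.097, "rz": 0.0, "jaw": 64}]
[{"dx": 3.0, "dy": -4.0, "dz": 21.0, "rx": 0.0, "ry": 0.097, "rz": 0.0, "jaw": 64}, {"dx": 2.0, "dy": -4.0, "dz": 21.0, "rx": 0.0, "ry": 0.096, "rz": 0.0, "jaw": 64}, {"dx": -1.0, "dy": -4.0, "dz": 21.0, "rx": 0.0, "ry": 0.097, "rz": 0.0, "jaw": 64}, {"dx": -2.0, "dy": -3.0, "dz": 21.0, "rx": 0.0, "ry": 0.097, "rz": 0.0, "jaw": 64}]
(array([ 10.2,  20.5, 132.2, 104. ,  37.1, -54.5]), np.float64(2.1735423276880237e-09), np.float64(7.192321064652629e-10), array([0.367, 0.078, 0.313]))
(array([ 18.1,  31.3, 128. , 120.8,  36.6, -66.7]), np.float64(1.2091249110137765e-11), np.float64(3.0405914313235564e-12), array([0.405, 0.144, 0.248]))
```

{"fn": "carry_out", "kwargs": {
  "targets": [
    {"dx": -19,"dy": -16,"dz": -4,"rx": 0,"ry": 0.115,"rz": 0,"jaw": 50},
    {"dx": -19,"dy": -16,"dz": -7,"rx": 0,"ry": 0.115,"rz": 0,"jaw": 50},
    {"dx": -18,"dy": -16,"dz": -9,"rx": 0,"ry": 0.115,"rz": 0,"jaw": 50},
    {"dx": -17,"dy": -16,"dz": -11,"rx": 0,"ry": 0.115,"rz": 0,"jaw": 50},
    {"dx": -16,"dy": -16,"dz": -12,"rx": 0,"ry": 0.115,"rz": 0,"jaw": 50}
  ]
}}

```text
clock: 24.32
ee_pos: [0.457, -0.0671, 0.2526]
ee_rot: [[0.969, -0.222, -0.112], [-0.221, -0.975, 0.025], [-0.114, 0.0, -0.993]]
contact_force: [-0.2, 0.1, 0.9]
opening: 0.583
```

{"fn": "carry_out", "kwargs": {
  "targets": [
    {"dx": -13,"dy": -16,"dz": -15,"rx": 0,"ry": 0.115,"rz": 0,"jaw": 50},
    {"dx": -4,"dy": -24,"dz": 1,"rx": 0,"ry": 0,"rz": -0.16,"jaw": 60},
    {"dx": -1,"dy": -25,"dz": 1,"rx": 0,"ry": 0,"rz": -0.16,"jaw": 60},
    {"dx": 3,"dy": -25,"dz": 1,"rx": 0,"ry": 0,"rz": -0.16,"jaw": 60},
    {"dx": 7,"dy": -25,"dz": 1,"rx": 0,"ry": 0,"rz": -0.16,"jaw": 60}
  ]
}}

```text
clock: 24.95
ee_pos: [0.4527, 0.0514, 0.2642]
ee_rot: [[0.913, 0.409, -0.004], [0.409, -0.913, -0.001], [-0.004, -0.001, -1.0]]
contact_force: [-0.6, -0.0, 0.2]
opening: 0.702
```

{"fn": "carry_out", "kwargs": {
  "targets": [
    {"dx": 11,"dy": -23,"dz": 1,"rx": 0,"ry": 0,"rz": -0.16,"jaw": 64},
    {"dx": 14,"dy": -21,"dz": 1,"rx": 0,"ry": 0,"rz": -0.16,"jaw": 64},
    {"dx": 17,"dy": -18,"dz": 1,"rx": 0,"ry": 0,"rz": -0.16,"jaw": 64},
    {"dx": 20,"dy": -16,"dz": 1,"rx": 0,"ry": 0,"rz": -0.16,"jaw": 64},
    {"dx": 0,"dy": 0,"dz": 0,"rx": 0,"ry": 0,"rz": -0.16,"jaw": 64}
  ]
}}

```text
clock: 25.58
ee_pos: [0.4544, 0.153, 0.2599]
ee_rot: [[0.34, 0.94, -0.004], [0.94, -0.34, -0.001], [-0.003, -0.004, -1.0]]
contact_force: [-0.8, -0.1, -0.4]
opening: 0.751
```

```bash
python3 - <<'E'
from h import *
st()
b=np.array([.5195,.3423,.055])
R=Rtilt(70,50)
S3=plan(b-.081*R[:,2],R,jaw=64,n=11); q=ik(*S3); print(q)
q=ik(b+.019*R[:,2],R,q[0]); print(q)
E
```

```text
t 25.57 p [0.4544 0.153  0.2599] x [ 0.34   0.94  -0.003] z [-0.004 -0.001 -1.   ] q [17.2  8.7 98.4  0.  73.1 37.1] F [-0.8 -0.1 -0.4] open 64.2
[{"dx": 13.0, "dy": 0.0, "dz": 14.0, "rx": 0.0, "ry": 0.08, "rz": 0.0, "jaw": 64}, {"dx": 11.0, "dy": 0.0, "dz": 15.0, "rx": -0.001, "ry": 0.079, "rz": 0.0, "jaw": 64}, {"dx": 10.0, "dy": -1.0, "dz": 15.0, "rx": 0.0, "ry": 0.08, "rz": 0.0, "jaw": 64}, {"dx": 9.0, "dy": 0.0, "dz": 17.0, "rx": -0.001, "ry": 0.079, "rz": 0.0, "jaw": 64}, {"dx": 8.0, "dy": 0.0, "dz": 17.0, "rx": 0.0, "ry": 0.08, "rz": 0.0, "jaw": 64}]
[{"dx": 6.0, "dy": -1.0, "dz": 18.0, "rx": 0.0, "ry": 0.079, "rz": 0.0, "jaw": 64}, {"dx": 5.0, "dy": 0.0, "dz": 18.0, "rx": -0.001, "ry": 0.08, "rz": 0.0, "jaw": 64}, {"dx": 3.0, "dy": 0.0, "dz": 18.0, "rx": 0.0, "ry": 0.08, "rz": 0.0, "jaw": 64}, {"dx": 2.0, "dy": 0.0, "dz": 19.0, "rx": -0.001, "ry": 0.079, "rz": 0.0, "jaw": 64}, {"dx": 1.0, "dy": -1.0, "dz": 19.0, "rx": 0.0, "ry": 0.08, "rz": 0.0, "jaw": 64}]
[{"dx": -1.0, "dy": 0.0, "dz": 18.0, "rx": 0.0, "ry": 0.079, "rz": 0.0, "jaw": 64}]
(array([  6. ,  23. , 126.7,  87.2,  43.6, -48.9]), np.float64(2.4957776492845967e-08), np.float64(7.905768096988178e-09), array([0.415, 0.055, 0.313]))
(array([ 14.7,  32.4, 124.1, 102.9,  40.3, -59.6]), np.float64(1.249000902703301e-13), np.float64(1.4006831773781313e-14), array([0.441, 0.127, 0.248]))
```

{"fn": "carry_out", "kwargs": {
  "targets": [
    {"dx": 13,"dy": 0,"dz": 14,"rx": 0,"ry": 0.08,"rz": 0,"jaw": 64},
    {"dx": 11,"dy": 0,"dz": 15,"rx": 0,"ry": 0.08,"rz": 0,"jaw": 64},
    {"dx": 10,"dy": -1,"dz": 15,"rx": 0,"ry": 0.08,"rz": 0,"jaw": 64},
    {"dx": 9,"dy": 0,"dz": 17,"rx": 0,"ry": 0.08,"rz": 0,"jaw": 64},
    {"dx": 8,"dy": 0,"dz": 17,"rx": 0,"ry": 0.08,"rz": 0,"jaw": 64}
  ]
}}

```text
clock: 26.2
ee_pos: [0.4752, 0.2114, 0.1905]
ee_rot: [[0.321, 0.938, 0.133], [0.863, -0.348, 0.366], [0.389, -0.003, -0.921]]
contact_force: [-0.7, 0.6, -0.5]
opening: 0.753
```

{"fn": "carry_out", "kwargs": {
  "targets": [
    {"dx": 6,"dy": -1,"dz": 18,"rx": 0,"ry": 0.08,"rz": 0,"jaw": 64},
    {"dx": 5,"dy": 0,"dz": 18,"rx": 0,"ry": 0.08,"rz": 0,"jaw": 64},
    {"dx": 3,"dy": 0,"dz": 18,"rx": 0,"ry": 0.08,"rz": 0,"jaw": 64},
    {"dx": 2,"dy": 0,"dz": 19,"rx": 0,"ry": 0.08,"rz": 0,"jaw": 64},
    {"dx": 1,"dy": -1,"dz": 19,"rx": 0,"ry": 0.08,"rz": 0,"jaw": 64}
  ]
}}

```text
clock: 26.82
ee_pos: [0.4953, 0.2716, 0.1214]
ee_rot: [[0.244, 0.937, 0.248], [0.653, -0.348, 0.673], [0.717, -0.003, -0.697]]
contact_force: [1.0, -0.6, 0.9]
opening: 0.749
```

{"fn": "carry_out", "kwargs": {
  "targets": [
    {"dx": -1,"dy": 0,"dz": 15,"rx": 0,"ry": 0.07,"rz": 0,"jaw": 64},
    {"dx": 0,"dy": 0,"dz": 0,"rx": 0,"ry": 0,"rz": 0,"jaw": 64}
  ]
}}

```text
clock: 27.08
ee_pos: [0.4977, 0.2807, 0.109]
ee_rot: [[0.231, 0.937, 0.26], [0.606, -0.348, 0.715], [0.761, -0.008, -0.649]]
contact_force: [0.2, -0.1, 0.5]
opening: 0.75
```

```bash
python3 - <<'E'
from h import *
st()
b=np.array([.5195,.3423,.055]);R=Rtilt(70,50)
f,s=wrist(); cv2.imwrite("pics/w19.png",f["pixels"][:,:,::-1])
print(proj(f,[.5195,.3423,.11]),proj(f,[.5195,.3423,.0]))
plan(b+.019*R[:,2],R,jaw=64)
E
```

```text
t 27.07 p [0.4977 0.2807 0.109 ] x [0.231 0.606 0.761] z [ 0.26   0.715 -0.649] q [  5.7  22.6 126.8  86.1  43.4 -47.4] F [ 0.2 -0.1  0.5] open 64.1
[247.23121631 144.2653628 ] [249.17577265 219.31938001]
[{"dx": 0.0, "dy": -1.0, "dz": 52.0, "rx": 0.001, "ry": 0.003, "rz": -0.004, "jaw": 64}, {"dx": 0.0, "dy": 0.0, "dz": 52.0, "rx": 0.0, "ry": 0.003, "rz": -0.004, "jaw": 64}]
```

View pics/w19.png

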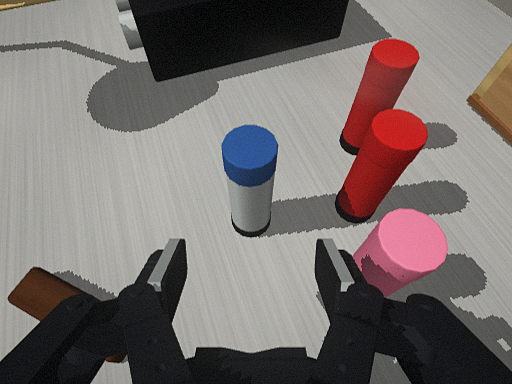

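{"fn": "carry_out", "kwargs": {
  "targets": [
    {"dx": 0,"dy": -0.5,"dz": 30,"rx": 0,"ry": 0.003,"rz": -0.004,"jaw": 54},
    {"dx": 0,"dy": -0.5,"dz": 37,"rx": 0,"ry": 0.003,"rz": -0.004,"jaw": 54},
    {"dx": 0,"dy": 0,"dz": 37,"rx": 0,"ry": 0,"rz": 0,"jaw": 54},
    {"dx": 0,"dy": 0,"dz": 0,"rx": 0,"ry": 0,"rz": 0,"jaw": 54}
  ]
}}

```text
clock: 27.62
ee_pos: [0.5259, 0.3579, 0.0447]
ee_rot: [[0.215, 0.94, 0.263], [0.604, -0.34, 0.721], [0.767, 0.004, -0.641]]
contact_force: [0.2, 0.0, -0.4]
opening: 0.632
```

{"fn": "carry_out", "kwargs": {
  "targets": [
    {"dx": 0,"dy": 0,"dz": 0,"rx": 0,"ry": 0,"rz": 0,"jaw": 32},
    {"dx": 0,"dy": 0,"dz": 0,"rx": 0,"ry": 0,"rz": 0,"jaw": 28},
    {"dx": 0,"dy": 0,"dz": 0,"rx": 0,"ry": 0,"rz": 0,"jaw": 28},
    {"dx": 0,"dy": 0,"dz": 0,"rx": 0,"ry": 0,"rz": 0,"jaw": 28}
  ],
  "grip_force": 60
}}

```text
clock: 28.12
ee_pos: [0.5267, 0.3562, 0.0465]
ee_rot: [[0.215, 0.939, 0.267], [0.602, -0.343, 0.721], [0.769, 0.006, -0.639]]
contact_force: [-2.7, -3.1, 4.6]
opening: 0.404
```

```bash
python3 - <<'E'
from h import *
st()
f,s=wrist(); cv2.imwrite("pics/w20.png",f["pixels"][:,:,::-1])
E
```

```text
t 28.12 p [0.5267 0.3562 0.0465] x [0.215 0.602 0.769] z [ 0.267  0.721 -0.639] q [ 14.6  32.1 124.2 103.   40.3 -59.7] F [-2.7 -3.1  4.6] open 34.5
```

View pics/w20.png

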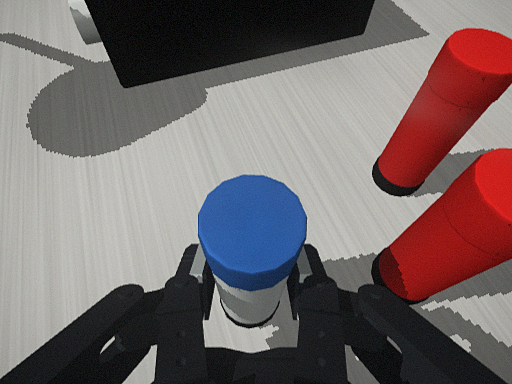

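Gripped; lift, then untilt.

{"fn": "carry_out", "kwargs": {
  "targets": [
    {"dx": 19,"dy": 0,"dz": -16,"rx": 0,"ry": 0,"rz": 0,"jaw": 28},
    {"dx": 38,"dy": 0,"dz": -32,"rx": 0,"ry": 0,"rz": 0,"jaw": 28},
    {"dx": 38,"dy": 0,"dz": -32,"rx": 0,"ry": 0,"rz": 0,"jaw": 28},
    {"dx": 30,"dy": 0,"dz": -26,"rx": 0,"ry": 0,"rz": 0,"jaw": 28},
    {"dx": 0,"dy": 0,"dz": 0,"rx": 0,"ry": 0,"rz": 0,"jaw": 28}
  ]
}}

```text
clock: 28.8
ee_pos: [0.5266, 0.3556, 0.2131]
ee_rot: [[0.21, 0.939, 0.271], [0.602, -0.343, 0.721], [0.77, 0.012, -0.637]]
contact_force: [0.3, -1.0, -2.7]
opening: 0.405
```

```bash
python3 - <<'E'
from h import *
s=st()
S=plan([.47,.20,.27],Rtilt(70,0),jaw=28,n=11)
q=ik(*S); print(q)
S2=plan([.45,.06,.27],Rtilt(-12.6,0),jaw=28,n=10,start=S); q=ik(*S2,q[0]); print(q)
f,s=wrist(); cv2.imwrite("pics/w21.png",f["pixels"][:,:,::-1])
E
```

```text
t 28.8 p [0.5266 0.3556 0.2131] x [0.21  0.602 0.77 ] z [ 0.271  0.721 -0.637] q [ 14.5  15.8 115.5  73.5  41.1 -21.5] F [ 0.3 -1.  -2.7] open 34.6
[{"dx": -6.0, "dy": 0.0, "dz": -15.0, "rx": 0.001, "ry": -0.08, "rz": 0.0, "jaw": 28}, {"dx": -6.0, "dy": 0.0, "dz": -14.0, "rx": 0.001, "ry": -0.08, "rz": 0.001, "jaw": 28}, {"dx": -8.0, "dy": 0.0, "dz": -14.0, "rx": 0.001, "ry": -0.08, "rz": 0.0, "jaw": 28}, {"dx": -9.0, "dy": 0.0, "dz": -13.0, "rx": 0.001, "ry": -0.08, "rz": 0.001, "jaw": 28}, {"dx": -10.0, "dy": 0.0, "dz": -13.0, "rx": 0.001, "ry": -0.08, "rz": 0.0, "jaw": 28}]
[{"dx": -11.0, "dy": 0.0, "dz": -11.0, "rx": 0.001, "ry": -0.08, "rz": 0.0, "jaw": 28}, {"dx": -12.0, "dy": 0.0, "dz": -11.0, "rx": 0.001, "ry": -0.08, "rz": 0.001, "jaw": 28}, {"dx": -13.0, "dy": 0.0, "dz": -9.0, "rx": 0.001, "ry": -0.08, "rz": 0.0, "jaw": 28}, {"dx": -13.0, "dy": 0.0, "dz": -9.0, "rx": 0.001, "ry": -0.08, "rz": 0.001, "jaw": 28}, {"dx": -14.0, "dy": 0.0, "dz": -7.0, "rx": 0.001, "ry": -0.08, "rz": 0.0, "jaw": 28}]
[{"dx": -15.0, "dy": 0.0, "dz": -7.0, "rx": 0.001, "ry": -0.08, "rz": 0.0, "jaw
[... 438 characters left out ...]
, "rx": 0.0, "ry": 0.0, "rz": 0.144, "jaw": 28}, {"dx": -10.0, "dy": 10.0, "dz": 0.0, "rx": 0.0, "ry": 0.0, "rz": 0.144, "jaw": 28}]
[{"dx": -8.0, "dy": 11.0, "dz": 0.0, "rx": 0.0, "ry": 0.0, "rz": 0.144, "jaw": 28}, {"dx": -7.0, "dy": 13.0, "dz": 0.0, "rx": 0.0, "ry": 0.0, "rz": 0.144, "jaw": 28}, {"dx": -5.0, "dy": 13.0, "dz": 0.0, "rx": 0.0, "ry": 0.0, "rz": 0.145, "jaw": 28}, {"dx": -3.0, "dy": 14.0, "dz": 0.0, "rx": 0.0, "ry": 0.0, "rz": 0.144, "jaw": 28}, {"dx": -1.0, "dy": 14.0, "dz": 0.0, "rx": 0.0, "ry": 0.0, "rz": 0.144, "jaw": 28}]
(array([  6.2,   5.8, 100.3,  -0. ,  73.8, 108.8]), np.float64(7.274559121772643e-12), np.float64(1.119694614490158e-12), array([0.449, 0.06 , 0.589]))
```

View pics/w21.png

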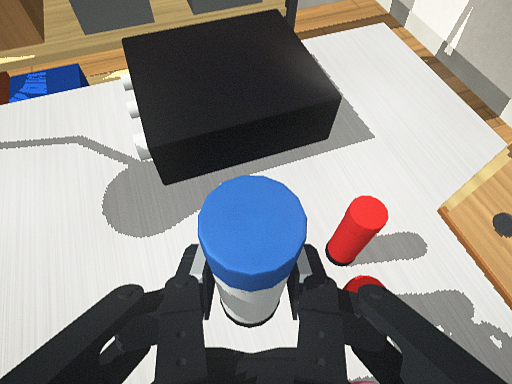

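{"fn": "carry_out", "kwargs": {
  "targets": [
    {"dx": -6,"dy": 0,"dz": -15,"rx": 0.001,"ry": -0.08,"rz": 0,"jaw": 28},
    {"dx": -6,"dy": 0,"dz": -14,"rx": 0.001,"ry": -0.08,"rz": 0,"jaw": 28},
    {"dx": -8,"dy": 0,"dz": -14,"rx": 0.001,"ry": -0.08,"rz": 0,"jaw": 28},
    {"dx": -9,"dy": 0,"dz": -13,"rx": 0.001,"ry": -0.08,"rz": 0,"jaw": 28},
    {"dx": -10,"dy": 0,"dz": -13,"rx": 0.001,"ry": -0.08,"rz": 0,"jaw": 28}
  ]
}}

```text
clock: 29.48
ee_pos: [0.4982, 0.2841, 0.2335]
ee_rot: [[0.304, 0.941, 0.151], [0.838, -0.339, 0.427], [0.453, -0.003, -0.892]]
contact_force: [-0.1, 0.8, -1.8]
opening: 0.405
```

{"fn": "carry_out", "kwargs": {
  "targets": [
    {"dx": -11,"dy": 0,"dz": -11,"rx": 0.001,"ry": -0.08,"rz": 0,"jaw": 28},
    {"dx": -12,"dy": 0,"dz": -11,"rx": 0.001,"ry": -0.08,"rz": 0,"jaw": 28},
    {"dx": -13,"dy": 0,"dz": -9,"rx": 0.001,"ry": -0.08,"rz": 0,"jaw": 28},
    {"dx": -13,"dy": 0,"dz": -9,"rx": 0.001,"ry": -0.08,"rz": 0,"jaw": 28},
    {"dx": -14,"dy": 0,"dz": -7,"rx": 0.001,"ry": -0.08,"rz": 0,"jaw": 28}
  ]
}}

```text
clock: 30.1
ee_pos: [0.473, 0.2139, 0.259]
ee_rot: [[0.337, 0.941, 0.016], [0.939, -0.338, 0.069], [0.07, -0.008, -0.997]]
contact_force: [-0.5, 0.1, -2.1]
opening: 0.405
```

{"fn": "carry_out", "kwargs": {
  "targets": [
    {"dx": -15,"dy": 0,"dz": -7,"rx": 0.001,"ry": -0.08,"rz": 0,"jaw": 28},
    {"dx": -14,"dy": 3,"dz": 0,"rx": 0,"ry": 0,"rz": 0.144,"jaw": 28},
    {"dx": -13,"dy": 5,"dz": 0,"rx": 0,"ry": 0,"rz": 0.144,"jaw": 28},
    {"dx": -13,"dy": 7,"dz": 0,"rx": 0,"ry": 0,"rz": 0.144,"jaw": 28},
    {"dx": -11,"dy": 8,"dz": 0,"rx": 0,"ry": 0,"rz": 0.144,"jaw": 28}
  ]
}}

```text
clock: 30.72
ee_pos: [0.4601, 0.1434, 0.2648]
ee_rot: [[0.799, 0.602, -0.011], [0.602, -0.799, -0.003], [-0.011, -0.004, -1.0]]
contact_force: [0.5, -0.4, -1.5]
opening: 0.407
```

{"fn": "carry_out", "kwargs": {
  "targets": [
    {"dx": -10,"dy": 10,"dz": 0,"rx": 0,"ry": 0,"rz": 0.144,"jaw": 28},
    {"dx": -8,"dy": 11,"dz": 0,"rx": 0,"ry": 0,"rz": 0.144,"jaw": 28},
    {"dx": -7,"dy": 13,"dz": 0,"rx": 0,"ry": 0,"rz": 0.144,"jaw": 28},
    {"dx": -5,"dy": 13,"dz": 0,"rx": 0,"ry": 0,"rz": 0.144,"jaw": 28},
    {"dx": -3,"dy": 14,"dz": 0,"rx": 0,"ry": 0,"rz": 0.144,"jaw": 28}
  ]
}}

```text
clock: 31.35
ee_pos: [0.4506, 0.0734, 0.2651]
ee_rot: [[0.997, -0.074, -0.011], [-0.074, -0.997, -0.002], [-0.011, 0.003, -1.0]]
contact_force: [0.7, 0.7, -0.6]
opening: 0.405
```

```bash
python3 - <<'E'
from h import *
s=st()
R=Rtilt(-12.6,-39.8)
g=cr(0,.062,.0475)
S=plan(g+.019*R[:,2]+[0,0,.08],R,jaw=28,n=10); print(S[0],ik(*S))
f,s=wrist(); cv2.imwrite("pics/w22.png",f["pixels"][:,:,::-1])
E
```

```text
t 31.35 p [0.4506 0.0734 0.2651] x [ 0.997 -0.074 -0.011] z [-0.011 -0.002 -1.   ] q [  7.8   6.6 100.2  -0.   73.8 102.1] F [ 0.7  0.7 -0.6] open 34.6
[{"dx": 4.0, "dy": 10.0, "dz": 15.0, "rx": 0.005, "ry": -0.068, "rz": 0.014, "jaw": 28}, {"dx": 4.0, "dy": 10.0, "dz": 15.0, "rx": 0.006, "ry": -0.069, "rz": 0.014, "jaw": 28}, {"dx": 6.0, "dy": 9.0, "dz": 15.0, "rx": 0.005, "ry": -0.068, "rz": 0.014, "jaw": 28}, {"dx": 7.0, "dy": 10.0, "dz": 14.0, "rx": 0.006, "ry": -0.068, "rz": 0.013, "jaw": 28}, {"dx": 8.0, "dy": 10.0, "dz": 13.0, "rx": 0.005, "ry": -0.068, "rz": 0.014, "jaw": 28}]
[{"dx": 9.0, "dy": 10.0, "dz": 13.0, "rx": 0.005, "ry": -0.069, "rz": 0.014, "jaw": 28}, {"dx": 10.0, "dy": 9.0, "dz": 12.0, "rx": 0.006, "ry": -0.068, "rz": 0.014, "jaw": 28}, {"dx": 11.0, "dy": 10.0, "dz": 11.0, "rx": 0.005, "ry": -0.068, "rz": 0.014, "jaw": 28}, {"dx": 12.0, "dy": 9.0, "dz": 10.0, "rx": 0.006, "ry": -0.068, "rz": 0.014, "jaw": 28}, {"dx": 13.0, "dy": 10.0, "dz": 10.0, "rx": 0.005, "ry": -0.069, "rz": 0.013, "jaw": 28}]
[ 0.47733457 -0.0273758   0.11274633] (array([-7. , 36.5, 88.2,  3.6, 95. , 94.6]), np.float64(1.373379600874351e-12), np.float64(4.624155671158109e-13), array([ 0.676, -0.072,  0.358]))
```

View pics/w22.png

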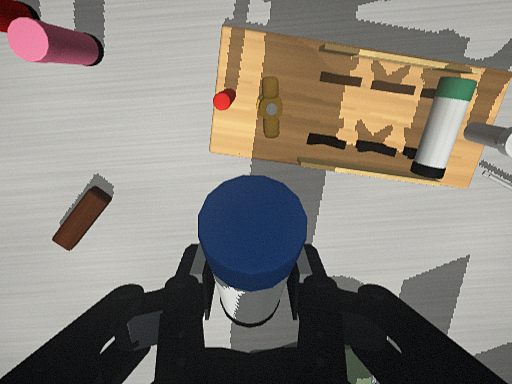

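{"fn": "carry_out", "kwargs": {
  "targets": [
    {"dx": 4,"dy": 10,"dz": 15,"rx": 0.005,"ry": -0.068,"rz": 0.014,"jaw": 28},
    {"dx": 4,"dy": 10,"dz": 15,"rx": 0.005,"ry": -0.068,"rz": 0.014,"jaw": 28},
    {"dx": 6,"dy": 9,"dz": 15,"rx": 0.005,"ry": -0.068,"rz": 0.014,"jaw": 28},
    {"dx": 7,"dy": 10,"dz": 14,"rx": 0.006,"ry": -0.068,"rz": 0.014,"jaw": 28},
    {"dx": 8,"dy": 10,"dz": 13,"rx": 0.005,"ry": -0.068,"rz": 0.014,"jaw": 28}
  ]
}}

```text
clock: 32.02
ee_pos: [0.465, 0.0236, 0.1893]
ee_rot: [[0.93, -0.141, -0.339], [-0.128, -0.99, 0.06], [-0.344, -0.012, -0.939]]
contact_force: [0.8, 0.5, 0.3]
opening: 0.406
```

{"fn": "carry_out", "kwargs": {
  "targets": [
    {"dx": 9,"dy": 10,"dz": 13,"rx": 0.005,"ry": -0.069,"rz": 0.014,"jaw": 28},
    {"dx": 10,"dy": 9,"dz": 12,"rx": 0.006,"ry": -0.068,"rz": 0.014,"jaw": 28},
    {"dx": 11,"dy": 10,"dz": 11,"rx": 0.005,"ry": -0.068,"rz": 0.014,"jaw": 28},
    {"dx": 12,"dy": 9,"dz": 10,"rx": 0.006,"ry": -0.068,"rz": 0.014,"jaw": 28},
    {"dx": 13,"dy": 10,"dz": 10,"rx": 0.005,"ry": -0.068,"rz": 0.014,"jaw": 28}
  ]
}}

```text
clock: 32.65
ee_pos: [0.4795, -0.0269, 0.1133]
ee_rot: [[0.752, -0.214, -0.623], [-0.164, -0.977, 0.138], [-0.638, -0.002, -0.77]]
contact_force: [1.1, 0.5, -0.9]
opening: 0.404
```

```bash
python3 - <<'E'
from h import *
s=st()
R=Rtilt(-12.6,-39.8)
g=cr(0,.062,.0475)
plan(g+.019*R[:,2]+[0,0,.002],R,jaw=28,n=4)
f,s=wrist(); cv2.imwrite("pics/w23.png",f["pixels"][:,:,::-1])
E
```

```text
t 32.65 p [ 0.4795 -0.0269  0.1133] x [ 0.752 -0.164 -0.638] z [-0.623  0.138 -0.77 ] q [-6.9 36.5 88.   3.5 94.9 94.4] F [ 1.1  0.5 -0.9] open 34.5
[{"dx": 12.0, "dy": 0.0, "dz": 15.0, "rx": 0.0, "ry": -0.001, "rz": 0.001, "jaw": 28}, {"dx": 12.0, "dy": 0.0, "dz": 16.0, "rx": 0.001, "ry": 0.0, "rz": 0.001, "jaw": 28}, {"dx": 12.0, "dy": 1.0, "dz": 15.0, "rx": 0.0, "ry": -0.001, "rz": 0.001, "jaw": 28}, {"dx": 12.0, "dy": 0.0, "dz": 16.0, "rx": 0.0, "ry": 0.0, "rz": 0.001, "jaw": 28}]
```

View pics/w23.png

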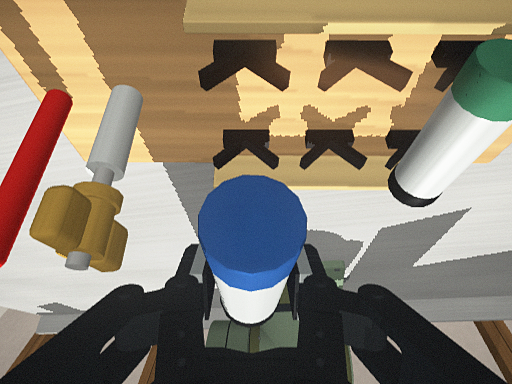

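{"fn": "carry_out", "kwargs": {
  "targets": [
    {"dx": 12,"dy": 0,"dz": 15,"rx": 0,"ry": 0,"rz": 0,"jaw": 28},
    {"dx": 12,"dy": 0,"dz": 16,"rx": 0,"ry": 0,"rz": 0,"jaw": 28},
    {"dx": 12,"dy": 1,"dz": 15,"rx": 0,"ry": 0,"rz": 0,"jaw": 28},
    {"dx": 13,"dy": 0,"dz": 16,"rx": 0,"ry": 0,"rz": 0,"jaw": 28},
    {"dx": 0,"dy": 0,"dz": 0,"rx": 0,"ry": 0,"rz": 0,"jaw": 28}
  ]
}}

```text
clock: 33.33
ee_pos: [0.4776, -0.0258, 0.0358]
ee_rot: [[0.754, -0.216, -0.62], [-0.165, -0.976, 0.139], [-0.636, -0.003, -0.772]]
contact_force: [-0.4, 3.2, 0.1]
opening: 0.403
```

```bash
python3 - <<'E'
from h import *
s=st()
g=s["ee_pos"]-.019*s["ee_rot"][:,2]; c,sn=np.cos(CA),np.sin(CA); d=g-CO; print("cradle xy of grasp",c*d[0]+sn*d[1],-sn*d[0]+c*d[1],g[2])
E
```

```text
t 33.33 p [ 0.4776 -0.0258  0.0358] x [ 0.754 -0.165 -0.636] z [-0.62   0.139 -0.772] q [-6.9 41.4 91.7  3.7 86.3 94. ] F [-0.4  3.2  0.1] open 34.4
cradle xy of grasp 5.24020818842251e-05 0.06324486507874821 0.05048189133254154
```

{"fn": "carry_out", "kwargs": {
  "targets": [
    {"dx": 1.5,"dy": 0.5,"dz": 2,"rx": 0,"ry": 0,"rz": 0,"jaw": 28},
    {"dx": 0,"dy": 0,"dz": 0,"rx": 0,"ry": 0,"rz": 0,"jaw": 28},
    {"dx": 0,"dy": 0,"dz": 0,"rx": 0,"ry": 0,"rz": 0,"jaw": 40},
    {"dx": 0,"dy": 0,"dz": 0,"rx": 0,"ry": 0,"rz": 0,"jaw": 50},
    {"dx": 0,"dy": 0,"dz": 0,"rx": 0,"ry": 0,"rz": 0,"jaw": 50}
  ]
}}

```text
clock: 33.95
ee_pos: [0.4778, -0.0289, 0.0337]
ee_rot: [[0.755, -0.215, -0.62], [-0.167, -0.977, 0.135], [-0.634, 0.001, -0.773]]
contact_force: [-0.2, -0.3, -1.0]
opening: 0.582
```

{"fn": "carry_out", "kwargs": {
  "targets": [
    {"dx": 0,"dy": 0,"dz": -20,"rx": 0,"ry": 0,"rz": 0,"jaw": 50},
    {"dx": 0,"dy": 0,"dz": -40,"rx": 0,"ry": 0,"rz": 0,"jaw": 50},
    {"dx": -20,"dy": 0,"dz": -40,"rx": 0,"ry": 0,"rz": 0,"jaw": 50},
    {"dx": -30,"dy": 0,"dz": -40,"rx": 0,"ry": 0,"rz": 0,"jaw": 50},
    {"dx": 0,"dy": 0,"dz": 0,"rx": 0,"ry": 0,"rz": 0,"jaw": 50}
  ]
}}

```text
clock: 34.58
ee_pos: [0.5286, -0.0398, 0.1769]
ee_rot: [[0.76, -0.216, -0.613], [-0.168, -0.976, 0.135], [-0.628, 0.001, -0.778]]
contact_force: [0.4, -0.2, -0.2]
opening: 0.585
```

```bash
python3 - <<'E'
from h import *
s=st()
f,s=wrist(); cv2.imwrite("pics/w24.png",f["pixels"][:,:,::-1])
for y in (.062,-.062): print([proj(f,cr(x,y,.0475)).round(1) for x in (-.055,.055)])
# next: vertical above keeper post at 1.75 rad
a=np.radians(77.4)-1.745; p=cr(0,-.125)+.219*np.array([np.cos(a),np.sin(a),0]); print(p)
S=plan([p[0],p[1],.24],Rdown(np.degrees(a)),jaw=50,n=8); print(ik(*S))
E
```

```text
t 34.58 p [ 0.5286 -0.0398  0.1769] x [ 0.76  -0.168 -0.628] z [-0.613  0.135 -0.778] q [ -7.4  37.   76.4   3.2 105.4  94.8] F [ 0.4 -0.2 -0.2] open 49.9
[array([246.8, 161.2]), array([245.9,  66.2])]
[array([371.1, 161.3]), array([422.5,  66.6])]
[ 0.65044283 -0.2962837   0.        ]
[{"dx": 12.0, "dy": 28.0, "dz": -20.0, "rx": 0.008, "ry": 0.085, "rz": 0.021, "jaw": 50}, {"dx": 14.0, "dy": 28.0, "dz": -19.0, "rx": 0.007, "ry": 0.085, "rz": 0.021, "jaw": 50}, {"dx": 16.0, "dy": 27.0, "dz": -19.0, "rx": 0.008, "ry": 0.085, "rz": 0.022, "jaw": 50}, {"dx": 19.0, "dy": 26.0, "dz": -16.0, "rx": 0.008, "ry": 0.086, "rz": 0.021, "jaw": 50}, {"dx": 20.0, "dy": 26.0, "dz": -16.0, "rx": 0.007, "ry": 0.085, "rz": 0.021, "jaw": 50}]
[{"dx": 22.0, "dy": 26.0, "dz": -14.0, "rx": 0.008, "ry": 0.085, "rz": 0.021, "jaw": 50}, {"dx": 24.0, "dy": 25.0, "dz": -12.0, "rx": 0.008, "ry": 0.085, "rz": 0.021, "jaw": 50}, {"dx": 25.0, "dy": 24.0, "dz": -10.0, "rx": 0.007, "ry": 0.085, "rz": 0.021, "jaw": 50}]
(array([-25.4,  31.2,  67.5,  -0. ,  81.3,  87.2]), np.float64(3.521787733787174e-13), np.float64(6.927627357628631e-14), array([ 0.65 , -0.296,  0.559]))
```

View pics/w24.png

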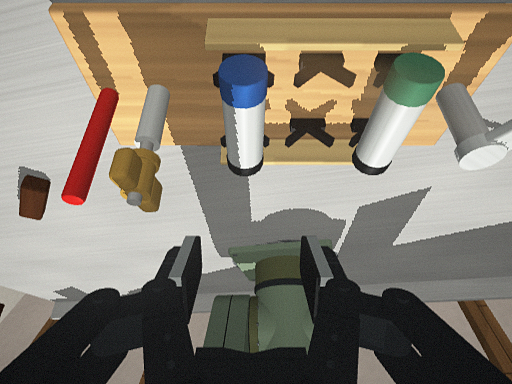

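{"fn": "carry_out", "kwargs": {
  "targets": [
    {"dx": 12,"dy": 28,"dz": -20,"rx": 0.008,"ry": 0.085,"rz": 0.021,"jaw": 50},
    {"dx": 14,"dy": 28,"dz": -19,"rx": 0.007,"ry": 0.085,"rz": 0.021,"jaw": 50},
    {"dx": 16,"dy": 27,"dz": -19,"rx": 0.008,"ry": 0.085,"rz": 0.021,"jaw": 50},
    {"dx": 19,"dy": 26,"dz": -16,"rx": 0.008,"ry": 0.085,"rz": 0.021,"jaw": 50},
    {"dx": 20,"dy": 26,"dz": -16,"rx": 0.007,"ry": 0.085,"rz": 0.021,"jaw": 50}
  ]
}}

```text
clock: 35.25
ee_pos: [0.6038, -0.2003, 0.2123]
ee_rot: [[0.913, -0.322, -0.25], [-0.315, -0.947, 0.069], [-0.259, 0.015, -0.966]]
contact_force: [1.0, -0.7, 0.0]
opening: 0.588
```

{"fn": "carry_out", "kwargs": {
  "targets": [
    {"dx": 22,"dy": 26,"dz": -14,"rx": 0.008,"ry": 0.085,"rz": 0.021,"jaw": 50},
    {"dx": 24,"dy": 25,"dz": -12,"rx": 0.008,"ry": 0.085,"rz": 0.021,"jaw": 50},
    {"dx": 25,"dy": 24,"dz": -10,"rx": 0.007,"ry": 0.085,"rz": 0.021,"jaw": 50},
    {"dx": 0,"dy": 0,"dz": 0,"rx": 0,"ry": 0,"rz": 0,"jaw": 50}
  ]
}}

```text
clock: 35.75
ee_pos: [0.6493, -0.2974, 0.2368]
ee_rot: [[0.923, -0.385, -0.007], [-0.385, -0.923, 0.002], [-0.007, 0.001, -1.0]]
contact_force: [0.1, 0.8, -0.5]
opening: 0.593
```

```bash
python3 - <<'E'
from h import *
s=st()
f,s=wrist(); cv2.imwrite("pics/w25.png",f["pixels"][:,:,::-1])
a=np.radians(77.4)-1.745; p=cr(0,-.125)+.219*np.array([np.cos(a),np.sin(a),0])
print(proj(f,[p[0],p[1],.13]))
px=f["pixels"]; m=cv2.bitwise_or(hsvmask(px,(0,150,40),(8,255,255)),hsvmask(px,(172,150,40),(180,255,255)))
for b in blobs(m,80): print(b)
E
```

```text
t 35.75 p [ 0.6493 -0.2974  0.2368] x [ 0.923 -0.385 -0.007] z [-0.007  0.002 -1.   ] q [-25.5  31.4  67.6  -0.1  81.4  87.2] F [ 0.1  0.8 -0.5] open 50.6
[246.51799894 183.58889046]
(np.int32(720), array([336.4, 193.9]), array([321, 177,  32,  35], dtype=int32))
(np.int32(152), array([ 30. , 341.8]), array([ 12, 331,  32,  30], dtype=int32))
```

View pics/w25.png

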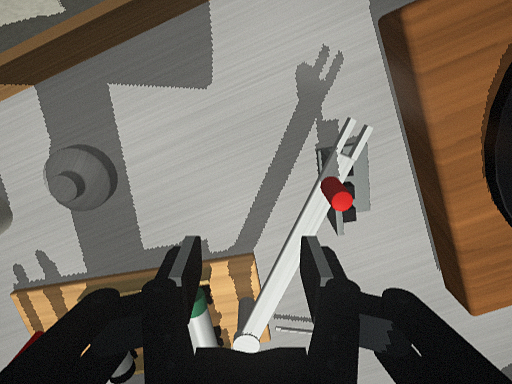

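```bash
python3 - <<'E'
from h import *
f,s=wrist(); px=f["pixels"]
p=cast(f,(342,201),.13); d=p-cr(0,-.125); a=np.arctan2(d[1],d[0]); print(p,np.hypot(d[0],d[1]),np.degrees(a),"keeper",np.radians(77.4)-a)
cv2.imwrite("pics/w25c.png",cv2.resize(px[160:230,300:380,::-1],None,fx=6,fy=6))
E
```

```text
[ 0.6048305  -0.36371923  0.13      ] 0.21790890243121352 -44.05755673124626 keeper 2.119834266388049
```

View pics/w25c.png

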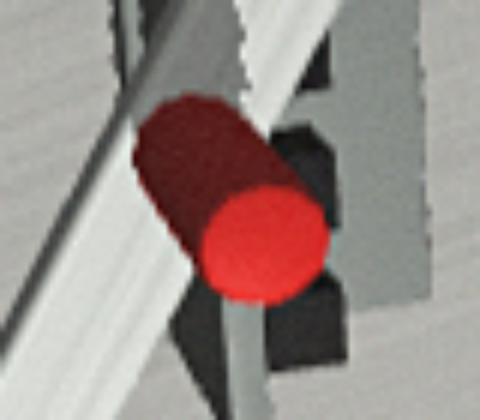

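```bash
python3 - <<'E'
from h import *
f,s=wrist()
p=cast(f,(344.3,200.5),.13); d=p-cr(0,-.125); a=np.degrees(np.arctan2(d[1],d[0])); print(p,np.hypot(d[0],d[1]),a)
S=plan([p[0],p[1],.18],Rdown(a),jaw=50,n=4); print(ik(*S))
E
```

```text
[ 0.60478776 -0.36481581  0.13      ] 0.21864225801600953 -44.27185685447724
[{"dx": -4.0, "dy": 21.0, "dz": 14.0, "rx": 0.0, "ry": 0.002, "rz": 0.095, "jaw": 50}, {"dx": -1.0, "dy": 20.0, "dz": 14.0, "rx": 0.001, "ry": 0.003, "rz": 0.095, "jaw": 50}, {"dx": 0.0, "dy": 21.0, "dz": 14.0, "rx": 0.0, "ry": 0.002, "rz": 0.095, "jaw": 50}, {"dx": 2.0, "dy": 21.0, "dz": 14.0, "rx": 0.001, "ry": 0.002, "rz": 0.096, "jaw": 50}]
(array([-32.1,  32. ,  74.6,   0. ,  73.4, 102.2]), np.float64(1.0896600028789088e-11), np.float64(3.8769835364158905e-12), array([ 0.604, -0.364,  0.499]))
```

{"fn": "carry_out", "kwargs": {
  "targets": [
    {"dx": -4,"dy": 21,"dz": 14,"rx": 0,"ry": 0.002,"rz": 0.095,"jaw": 50},
    {"dx": -1,"dy": 20,"dz": 14,"rx": 0,"ry": 0.002,"rz": 0.095,"jaw": 50},
    {"dx": 0,"dy": 21,"dz": 14,"rx": 0,"ry": 0.002,"rz": 0.095,"jaw": 50},
    {"dx": 2,"dy": 21,"dz": 14,"rx": 0,"ry": 0.002,"rz": 0.095,"jaw": 50},
    {"dx": 0,"dy": 0,"dz": 0,"rx": 0,"ry": 0,"rz": 0,"jaw": 50}
  ]
}}

```text
clock: 36.52
ee_pos: [0.6037, -0.3651, 0.18]
ee_rot: [[0.716, -0.698, -0.003], [-0.698, -0.716, 0.0], [-0.002, 0.002, -1.0]]
contact_force: [0.3, -0.1, 0.2]
opening: 0.583
```

```bash
python3 - <<'E'
from h import *
s=st()
f,s=wrist(); px=f["pixels"]; cv2.imwrite("pics/w26.png",px[:,:,::-1])
m=cv2.bitwise_or(hsvmask(px,(0,170,120),(8,255,255)),hsvmask(px,(172,170,120),(180,255,255)))
for b in blobs(m,80):
    print(b); p=cast(f,b[1],.13); print(p,s["ee_rot"].T@(p-s["ee_pos"]))
E
```

```text
t 36.52 p [ 0.6037 -0.3651  0.18  ] x [ 0.716 -0.698 -0.002] z [-0.003  0.    -1.   ] q [-3.210e+01  3.200e+01  7.460e+01 -1.000e-01  7.350e+01  1.022e+02] F [ 0.3 -0.1  0.2] open 49.8
(np.int32(526), array([249.2, 210.8]), array([236, 199,  28,  25], dtype=int32))
[ 0.60442268 -0.36631336  0.13      ] [0.0014591  0.00032331 0.05004362]
```

View pics/w26.png

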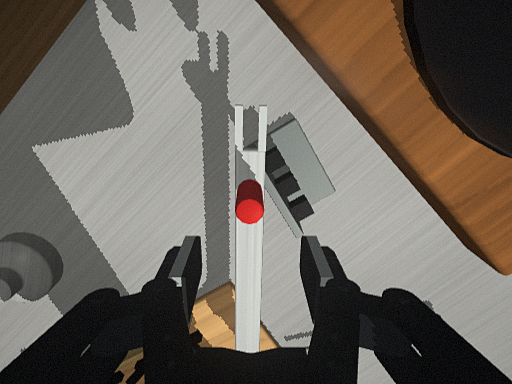

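{"fn": "carry_out", "kwargs": {
  "targets": [
    {"dx": 0.5,"dy": 0,"dz": 42,"rx": 0,"ry": 0,"rz": 0,"jaw": 50},
    {"dx": 0.5,"dy": 0,"dz": 42,"rx": 0,"ry": 0,"rz": 0,"jaw": 50},
    {"dx": 0,"dy": 0,"dz": 0,"rx": 0,"ry": 0,"rz": 0,"jaw": 14},
    {"dx": 0,"dy": 0,"dz": 0,"rx": 0,"ry": 0,"rz": 0,"jaw": 14},
    {"dx": 0,"dy": 0,"dz": 0,"rx": 0,"ry": 0,"rz": 0,"jaw": 14}
  ],
  "grip_force": 30
}}

```text
clock: 37.2
ee_pos: [0.6066, -0.3664, 0.0995]
ee_rot: [[0.717, -0.698, 0.003], [-0.698, -0.717, -0.003], [0.004, 0.0, -1.0]]
contact_force: [0.4, 0.2, -4.5]
opening: 0.225
```

{"fn": "carry_out", "kwargs": {
  "targets": [
    {"dx": -1.9,"dy": -28.6,"dz": 0,"rx": 0,"ry": 0,"rz": -0.131,"jaw": 14},
    {"dx": -1.9,"dy": -28.6,"dz": 0,"rx": 0,"ry": 0,"rz": -0.131,"jaw": 14},
    {"dx": -1.9,"dy": -28.6,"dz": 0,"rx": 0,"ry": 0,"rz": -0.131,"jaw": 14},
    {"dx": -1.9,"dy": -28.6,"dz": 0,"rx": 0,"ry": 0,"rz": -0.131,"jaw": 14}
  ]
}}

```text
clock: 37.7
ee_pos: [0.6643, -0.2677, 0.0996]
ee_rot: [[0.97, -0.243, 0.008], [-0.243, -0.97, -0.005], [0.009, 0.003, -1.0]]
contact_force: [3.9, -0.6, -6.6]
opening: 0.223
```

```bash
cat > k.py <<'E'
from h import *
s=st(); d=s["ee_pos"]-cr(0,-.125); a=np.arctan2(d[1],d[0]); print(np.hypot(d[0],d[1]),np.degrees(a),np.degrees(np.arctan2(*s["ee_rot"][[1,0],0])),"k",np.radians(77.4)-a)
E
python3 k.py
```

```text
t 37.7 p [ 0.6643 -0.2677  0.0996] x [ 0.97  -0.243  0.009] z [ 0.008 -0.005 -1.   ] q [-22.8  35.9  79.5  -0.1  64.   81.2] F [ 3.9 -0.6 -6.6] open 19.0
0.22305042129530908 -14.411365096861319 -14.043312973795114 k 1.6024106116908328
```

{"fn": "carry_out", "kwargs": {
  "targets": [
    {"dx": -1.9,"dy": -28.6,"dz": 0,"rx": 0,"ry": 0,"rz": -0.131,"jaw": 14},
    {"dx": -1.9,"dy": -28.6,"dz": 0,"rx": 0,"ry": 0,"rz": -0.131,"jaw": 14},
    {"dx": -1.9,"dy": -28.6,"dz": 0,"rx": 0,"ry": 0,"rz": -0.131,"jaw": 14},
    {"dx": -1.9,"dy": -28.6,"dz": 0,"rx": 0,"ry": 0,"rz": -0.131,"jaw": 14},
    {"dx": -1.9,"dy": -28.6,"dz": 0,"rx": 0,"ry": 0,"rz": -0.131,"jaw": 14}
  ]
}}

```text
clock: 38.33
ee_pos: [0.6562, -0.1246, 0.0997]
ee_rot: [[0.917, 0.398, 0.017], [0.398, -0.917, -0.0], [0.015, 0.007, -1.0]]
contact_force: [13.1, 5.8, -9.9]
opening: 0.225
```

{"fn": "carry_out", "kwargs": {
  "targets": [
    {"dx": -1.9,"dy": -28.6,"dz": 0,"rx": 0,"ry": 0,"rz": -0.131,"jaw": 14},
    {"dx": -1.9,"dy": -28.6,"dz": 0,"rx": 0,"ry": 0,"rz": -0.131,"jaw": 14},
    {"dx": -1.9,"dy": -28.6,"dz": 0,"rx": 0,"ry": 0,"rz": -0.131,"jaw": 14},
    {"dx": -1.9,"dy": -28.6,"dz": 0,"rx": 0,"ry": 0,"rz": -0.131,"jaw": 14}
  ]
}}

```text
clock: 38.83
ee_pos: [0.5868, -0.0325, 0.0997]
ee_rot: [[0.596, 0.803, 0.019], [0.803, -0.596, 0.006], [0.017, 0.012, -1.0]]
contact_force: [16.6, 18.0, -11.2]
opening: 0.223
```

```bash
python3 k.py; python3 look.py w27
```

```text
t 38.83 p [ 0.5868 -0.0325  0.0997] x [0.596 0.803 0.017] z [ 0.019  0.006 -1.   ] q [-4.5 25.3 99.3  0.5 54.3 31.7] F [ 16.6  18.  -11.2] open 19.1
0.22694838157585662 52.35818389256451 53.42676010930466 k 0.4370621417536995
t 38.83 p [ 0.5868 -0.0325  0.0997] x [0.596 0.803 0.017] z [ 0.019  0.006 -1.   ] q [-4.5 25.3 99.3  0.5 54.3 31.7] F [ 16.6  18.  -11.2] open 19.1
nut [-15.4 241.5]
guard [-96.9 149.6]
kp [ 37.1 335.2]
piv [242.5 497.2]
```

View pics/w27.png

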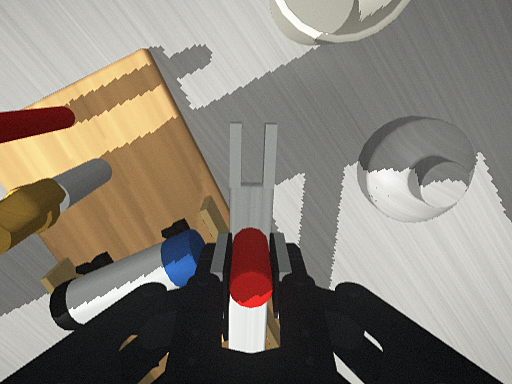

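{"fn": "carry_out", "kwargs": {
  "targets": [
    {"dx": 1.5,"dy": -28.6,"dz": 0.5,"rx": 0,"ry": 0,"rz": -0.131,"jaw": 14},
    {"dx": -1,"dy": -28.6,"dz": 0,"rx": 0,"ry": 0,"rz": -0.131,"jaw": 14},
    {"dx": -1.9,"dy": -28.6,"dz": 0,"rx": 0,"ry": 0,"rz": -0.131,"jaw": 14}
  ]
}}

```text
clock: 39.25
ee_pos: [0.5088, 0.0067, 0.0996]
ee_rot: [[0.243, 0.97, 0.013], [0.97, -0.244, 0.006], [0.009, 0.011, -1.0]]
contact_force: [4.6, 16.8, 0.9]
opening: 0.219
```

```bash
python3 k.py; python3 look.py w28
```

```text
t 39.25 p [0.5088 0.0067 0.0996] x [0.243 0.97  0.009] z [ 0.013  0.006 -1.   ] q [ -0.7  19.3 109.5   0.4  50.4  13.1] F [ 4.6 16.8  0.9] open 18.7
0.22712194972039745 74.52062179148712 75.90878544773487 k 0.050254630148725665
t 39.25 p [0.5088 0.0067 0.0996] x [0.243 0.97  0.009] z [ 0.013  0.006 -1.   ] q [ -0.7  19.3 109.5   0.4  50.4  13.1] F [ 4.6 16.8  0.9] open 18.7
nut [218.2 190. ]
guard [210.4  74.9]
kp [222.7 297.9]
piv [241.6 494.1]
```

View pics/w28.png

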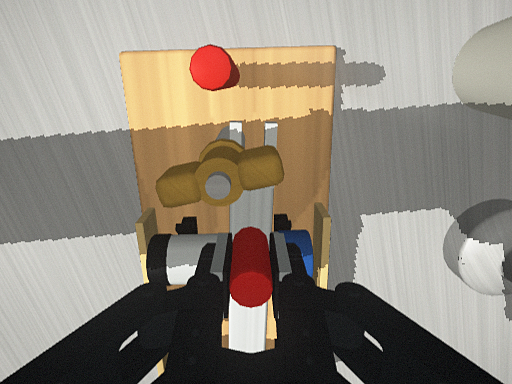

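{"fn": "carry_out", "kwargs": {
  "targets": [
    {"dx": 1,"dy": -5,"dz": 0,"rx": 0,"ry": 0,"rz": -0.02,"jaw": 14},
    {"dx": 0,"dy": -5,"dz": 0,"rx": 0,"ry": 0,"rz": -0.02,"jaw": 14},
    {"dx": 0,"dy": 0,"dz": 0,"rx": 0,"ry": 0,"rz": 0,"jaw": 14}
  ]
}}

```text
clock: 39.67
ee_pos: [0.4987, 0.0093, 0.0995]
ee_rot: [[0.208, 0.978, 0.011], [0.978, -0.208, 0.005], [0.007, 0.01, -1.0]]
contact_force: [3.2, 16.0, -0.0]
opening: 0.223
```

```bash
python3 k.py; python3 look.py w29
```

```text
t 39.67 p [0.4987 0.0093 0.0995] x [0.208 0.978 0.007] z [ 0.011  0.005 -1.   ] q [ -0.4  18.6 110.7   0.4  50.1  11.3] F [ 3.2 16.  -0. ] open 19.1
0.22713271011753575 77.15857326477686 78.00932106319067 k 0.004213691431984357
t 39.67 p [0.4987 0.0093 0.0995] x [0.208 0.978 0.007] z [ 0.011  0.005 -1.   ] q [ -0.4  18.6 110.7   0.4  50.1  11.3] F [ 3.2 16.  -0. ] open 19.1
nut [247.4 190. ]
guard [248.5  74.9]
kp [246.5 297.8]
piv [244.4 493.5]
```

View pics/w29.png

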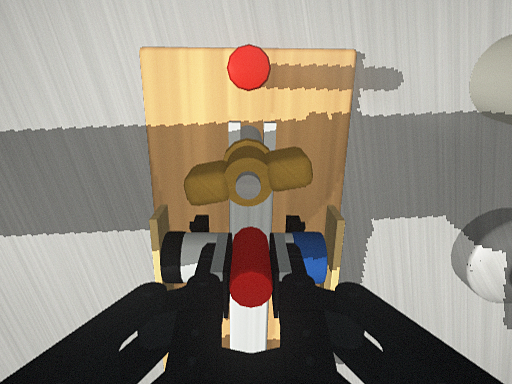

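{"fn": "carry_out", "kwargs": {
  "targets": [
    {"dx": 0,"dy": 0,"dz": 0,"rx": 0,"ry": 0,"rz": 0,"jaw": 22},
    {"dx": 0,"dy": 0,"dz": 0,"rx": 0,"ry": 0,"rz": 0,"jaw": 28},
    {"dx": 0,"dy": 0,"dz": 0,"rx": 0,"ry": 0,"rz": 0,"jaw": 40},
    {"dx": 0,"dy": 0,"dz": -40,"rx": 0,"ry": 0,"rz": 0,"jaw": 40},
    {"dx": 0,"dy": 0,"dz": -50,"rx": 0,"ry": 0,"rz": 0,"jaw": 40}
  ]
}}

```text
clock: 40.35
ee_pos: [0.4945, 0.0051, 0.187]
ee_rot: [[0.206, 0.978, -0.001], [0.978, -0.206, -0.003], [-0.003, -0.001, -1.0]]
contact_force: [0.3, -0.2, -0.1]
opening: 0.471
```

```bash
python3 look.py w30; python3 - <<'E'
from h import *
# blade currently at 11deg rel: jaw line y at -1.6 deg -> tool x at 88.4
S=plan([.5060,.0475,.19],Rdown(88.4),jaw=72,n=3)
E
```

```text
t 40.35 p [0.4945 0.0051 0.187 ] x [ 0.206  0.978 -0.003] z [-0.001 -0.003 -1.   ] q [ -0.6  13.1 103.8  -0.2  63.1  11.4] F [ 0.3 -0.2 -0.1] open 40.2
nut [253.3 139.6]
guard [254.5  68.8]
kp [252.4 208.3]
piv [249.  383.7]
[{"dx": 14.3, "dy": -0.6, "dz": 1.4, "rx": 0.004, "ry": 0.0, "rz": -0.06, "jaw": 72}, {"dx": 14.4, "dy": 0.4, "dz": 1.5, "rx": 0.005, "ry": 0.001, "rz": -0.06, "jaw": 72}, {"dx": 14.2, "dy": 1.1, "dz": 1.4, "rx": 0.004, "ry": 0.0, "rz": -0.06, "jaw": 72}]
```

View pics/w30.png

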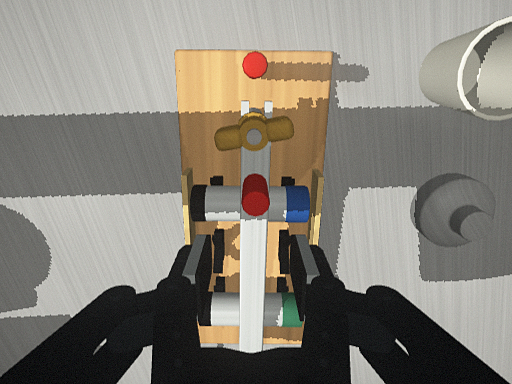

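{"fn": "carry_out", "kwargs": {
  "targets": [
    {"dx": 14,"dy": -0.5,"dz": 1.4,"rx": 0.004,"ry": 0,"rz": -0.06,"jaw": 72},
    {"dx": 14,"dy": 0.4,"dz": 1.5,"rx": 0.005,"ry": 0,"rz": -0.06,"jaw": 72},
    {"dx": 14,"dy": 1,"dz": 1.4,"rx": 0.004,"ry": 0,"rz": -0.06,"jaw": 72},
    {"dx": 0,"dy": 0,"dz": 0,"rx": 0,"ry": 0,"rz": 0,"jaw": 72}
  ]
}}

```text
clock: 40.9
ee_pos: [0.502, 0.0481, 0.1811]
ee_rot: [[0.025, 1.0, -0.014], [1.0, -0.025, -0.001], [-0.002, -0.014, -1.0]]
contact_force: [-0.3, 0.1, -0.5]
opening: 0.844
```

```bash
python3 look.py w31; python3 - <<'E'
from h import *
S=plan([.5060,.0478,.094],Rdown(88.4),jaw=72,n=2)
E
```

```text
t 40.9 p [0.502  0.0481 0.1811] x [ 0.025  1.    -0.002] z [-0.014 -0.001 -1.   ] q [  4.2  14.6 102.6  -0.   63.5   5.6] F [-0.3  0.1 -0.5] open 72.1
nut [256.6 204.8]
guard [270.5 143.9]
kp [243.7 267.6]
piv [206.8 415.7]
[{"dx": 0.0, "dy": 3.0, "dz": 44.0, "rx": -0.007, "ry": 0.001, "rz": 0.001, "jaw": 72}, {"dx": 0.0, "dy": 2.0, "dz": 43.0, "rx": -0.006, "ry": 0.001, "rz": 0.001, "jaw": 72}]
```

View pics/w31.png

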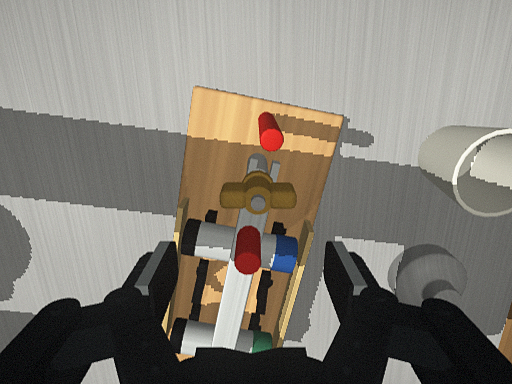

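{"fn": "carry_out", "kwargs": {
  "targets": [
    {"dx": 0,"dy": 2.5,"dz": 44,"rx": -0.006,"ry": 0,"rz": 0,"jaw": 72},
    {"dx": 0,"dy": 1.5,"dz": 42,"rx": -0.006,"ry": 0,"rz": 0,"jaw": 72},
    {"dx": 0,"dy": 0,"dz": 0,"rx": 0,"ry": 0,"rz": 0,"jaw": 60},
    {"dx": 0,"dy": 0,"dz": 0,"rx": 0,"ry": 0,"rz": 0,"jaw": 48},
    {"dx": 0,"dy": 0,"dz": 0,"rx": 0,"ry": 0,"rz": 0,"jaw": 48}
  ],
  "grip_force": 60
}}

```text
clock: 41.58
ee_pos: [0.5059, 0.0464, 0.0964]
ee_rot: [[0.028, 1.0, 0.001], [1.0, -0.028, -0.002], [-0.002, 0.001, -1.0]]
contact_force: [3.7, -1.1, -13.0]
opening: 0.62
```

{"fn": "carry_out", "kwargs": {
  "targets": [
    {"dx": 0,"dy": 0,"dz": 0,"rx": 0,"ry": 0,"rz": 0,"jaw": 48},
    {"dx": 0,"dy": 0,"dz": 0,"rx": 0,"ry": 0,"rz": 0,"jaw": 48}
  ]
}}

```text
clock: 41.82
ee_pos: [0.5059, 0.0464, 0.0964]
ee_rot: [[0.027, 1.0, 0.001], [1.0, -0.027, -0.002], [-0.002, 0.001, -1.0]]
contact_force: [4.9, -2.4, -13.2]
opening: 0.613
```

```bash
python3 look.py w32
```

```text
t 41.83 p [0.5059 0.0464 0.0964] x [ 0.027  1.    -0.002] z [ 0.001 -0.002 -1.   ] q [ 4.000e+00  1.970e+01  1.094e+02 -1.000e-01  5.080e+01  5.700e+00] F [  4.9  -2.4 -13.2] open 52.3
nut [249.5 275.1]
guard [271.6 182.7]
kp [230.2 370.1]
piv [187.3 520.8]
```

View pics/w32.png

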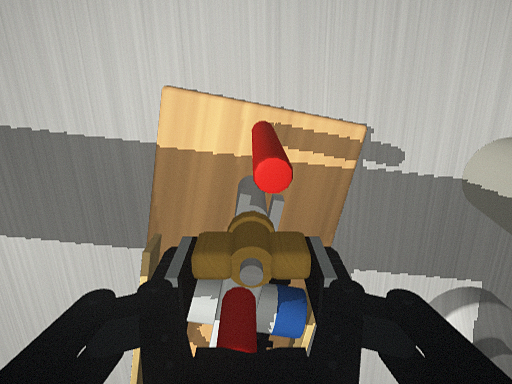

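{"fn": "carry_out", "kwargs": {
  "targets": [
    {"dx": 0,"dy": 0,"dz": 1.5,"rx": 0,"ry": 0,"rz": 0.08,"jaw": 48},
    {"dx": 0,"dy": 0,"dz": 0,"rx": 0,"ry": 0,"rz": 0.15,"jaw": 48},
    {"dx": 0,"dy": 0,"dz": 0,"rx": 0,"ry": 0,"rz": 0.15,"jaw": 48},
    {"dx": 0,"dy": 0,"dz": 0,"rx": 0,"ry": 0,"rz": 0.15,"jaw": 48},
    {"dx": 0,"dy": 0,"dz": 0,"rx": 0,"ry": 0,"rz": 0.15,"jaw": 48}
  ]
}}

```text
clock: 42.5
ee_pos: [0.5033, 0.0475, 0.0962]
ee_rot: [[0.654, 0.757, -0.003], [0.757, -0.654, 0.0], [-0.002, -0.003, -1.0]]
contact_force: [-5.5, 1.8, 1.7]
opening: 0.616
```

{"fn": "carry_out", "kwargs": {
  "targets": [
    {"dx": 0,"dy": 0,"dz": 0,"rx": 0,"ry": 0,"rz": 0.15,"jaw": 48},
    {"dx": 0,"dy": 0,"dz": 0,"rx": 0,"ry": 0,"rz": 0.15,"jaw": 48},
    {"dx": 0,"dy": 0,"dz": 0,"rx": 0,"ry": 0,"rz": 0,"jaw": 48}
  ]
}}

```text
clock: 42.88
ee_pos: [0.5026, 0.0484, 0.0962]
ee_rot: [[0.847, 0.532, -0.005], [0.532, -0.847, 0.002], [-0.003, -0.004, -1.0]]
contact_force: [-7.0, 5.1, 3.4]
opening: 0.612
```

```bash
python3 look.py w33
```

```text
t 42.88 p [0.5026 0.0484 0.0962] x [ 0.847  0.532 -0.003] z [-0.005  0.002 -1.   ] q [  4.1  19.7 109.5   0.2  51.1  61.9] F [-7.   5.1  3.4] open 52.3
nut [254. 274.]
guard [174.8 210.7]
kp [327.7 347.6]
piv [507.6 461.2]
```

View pics/w33.png

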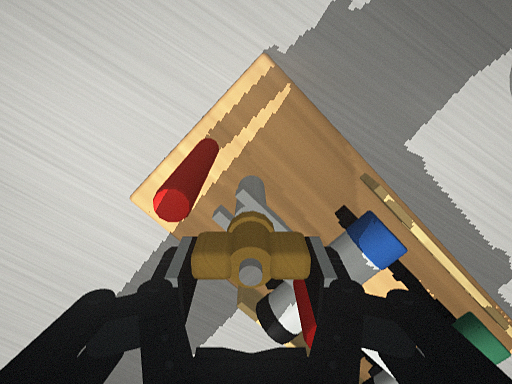

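{"fn": "carry_out", "kwargs": {
  "targets": [
    {"dx": 0,"dy": 0,"dz": 0,"rx": 0,"ry": 0,"rz": 0,"jaw": 66},
    {"dx": 0,"dy": 0,"dz": 0,"rx": 0,"ry": 0,"rz": 0,"jaw": 68},
    {"dx": 0,"dy": 0,"dz": -35,"rx": 0,"ry": 0,"rz": 0,"jaw": 68},
    {"dx": 0,"dy": 0,"dz": -50,"rx": 0,"ry": 0,"rz": 0,"jaw": 68},
    {"dx": 0,"dy": 0,"dz": 0,"rx": 0,"ry": 0,"rz": -0.17,"jaw": 45}
  ]
}}

```text
clock: 43.55
ee_pos: [0.5087, 0.0469, 0.1847]
ee_rot: [[0.74, 0.673, 0.011], [0.673, -0.74, -0.001], [0.008, 0.008, -1.0]]
contact_force: [0.5, 0.1, -1.4]
opening: 0.6
```

{"fn": "carry_out", "kwargs": {
  "targets": [
    {"dx": 0,"dy": 0,"dz": 0,"rx": 0,"ry": 0,"rz": -0.175,"jaw": 45},
    {"dx": 0,"dy": 0,"dz": 0,"rx": 0,"ry": 0,"rz": -0.175,"jaw": 45},
    {"dx": 0,"dy": 0,"dz": 0,"rx": 0,"ry": 0,"rz": -0.175,"jaw": 45},
    {"dx": 0,"dy": 0,"dz": 0,"rx": 0,"ry": 0,"rz": -0.175,"jaw": 45},
    {"dx": 0,"dy": 0,"dz": 0,"rx": 0,"ry": 0,"rz": -0.175,"jaw": 45}
  ]
}}

```text
clock: 44.18
ee_pos: [0.5061, 0.0468, 0.1806]
ee_rot: [[-0.043, 0.999, 0.002], [0.999, 0.043, -0.001], [-0.001, 0.002, -1.0]]
contact_force: [-0.1, -1.1, -0.4]
opening: 0.527
```

{"fn": "carry_out", "kwargs": {
  "targets": [
    {"dx": 0,"dy": 0,"dz": 0,"rx": 0,"ry": 0,"rz": -0.175,"jaw": 45},
    {"dx": 0,"dy": 0,"dz": 0,"rx": 0,"ry": 0,"rz": -0.175,"jaw": 45},
    {"dx": 0,"dy": 0,"dz": 0,"rx": 0,"ry": 0,"rz": -0.175,"jaw": 45},
    {"dx": 0,"dy": 0,"dz": 0,"rx": 0,"ry": 0,"rz": 0,"jaw": 45}
  ]
}}

```text
clock: 44.68
ee_pos: [0.506, 0.0467, 0.1804]
ee_rot: [[-0.531, 0.847, 0.002], [0.847, 0.531, -0.001], [-0.002, 0.001, -1.0]]
contact_force: [0.5, -0.5, 0.1]
opening: 0.53
```

```bash
python3 look.py w34;  python3 - <<'E'
from h import *
S=plan([.5060,.0475,.094],Rdown(122.1),jaw=45,n=2)
E
```

```text
t 44.67 p [0.506  0.0467 0.1804] x [-0.531  0.847 -0.002] z [ 0.002 -0.001 -1.   ] q [ 4.000e+00  1.460e+01  1.028e+02 -1.000e-01  6.250e+01 -2.800e+01] F [ 0.5 -0.5  0.1] open 45.3
nut [250.9 203.5]
guard [298.8 160.4]
kp [204.5 251.2]
piv [ 63.4 364.8]
[{"dx": 0.0, "dy": 0.0, "dz": 43.0, "rx": 0.0, "ry": 0.001, "rz": 0.0, "jaw": 45}, {"dx": 1.0, "dy": 0.0, "dz": 43.0, "rx": 0.001, "ry": 0.001, "rz": -0.001, "jaw": 45}]
```

View pics/w34.png

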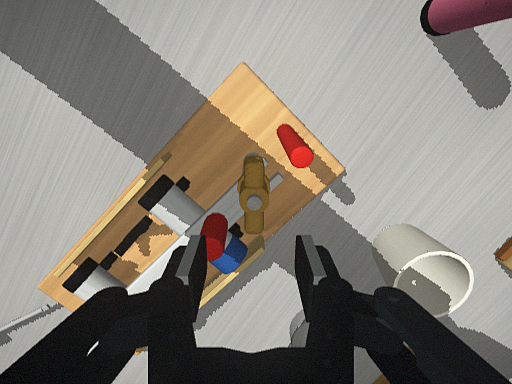

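{"fn": "carry_out", "kwargs": {
  "targets": [
    {"dx": 0,"dy": 1,"dz": 43,"rx": 0,"ry": 0,"rz": 0,"jaw": 45},
    {"dx": 0,"dy": 0.5,"dz": 42,"rx": 0,"ry": 0,"rz": 0,"jaw": 45},
    {"dx": 0,"dy": 0,"dz": 0,"rx": 0,"ry": 0,"rz": 0,"jaw": 30},
    {"dx": 0,"dy": 0,"dz": 0,"rx": 0,"ry": 0,"rz": 0,"jaw": 8},
    {"dx": 0,"dy": 0,"dz": 0,"rx": 0,"ry": 0,"rz": 0,"jaw": 8}
  ],
  "grip_force": 60
}}

```text
clock: 45.35
ee_pos: [0.5081, 0.0477, 0.0962]
ee_rot: [[-0.533, 0.846, 0.004], [0.846, 0.533, -0.001], [-0.003, 0.003, -1.0]]
contact_force: [1.8, 0.9, -1.6]
opening: 0.15
```

{"fn": "carry_out", "kwargs": {
  "targets": [
    {"dx": 0,"dy": 0,"dz": 0,"rx": 0,"ry": 0,"rz": 0,"jaw": 8},
    {"dx": 0,"dy": 0,"dz": 0,"rx": 0,"ry": 0,"rz": 0,"jaw": 8}
  ]
}}

```text
clock: 45.6
ee_pos: [0.5081, 0.0476, 0.0962]
ee_rot: [[-0.533, 0.846, 0.004], [0.846, 0.533, -0.001], [-0.003, 0.003, -1.0]]
contact_force: [1.0, 0.8, 4.8]
opening: 0.15
```

```bash
python3 look.py w35
```

```text
t 45.6 p [0.5081 0.0476 0.0962] x [-0.533  0.846 -0.003] z [ 0.004 -0.001 -1.   ] q [ 4.100e+00  1.990e+01  1.092e+02 -1.000e-01  5.070e+01 -2.800e+01] F [1.  0.8 4.8] open 12.8
nut [246.3 275.3]
guard [324.9 211.8]
kp [173.1 349. ]
piv [ -4.9 462.3]
```

View pics/w35.png

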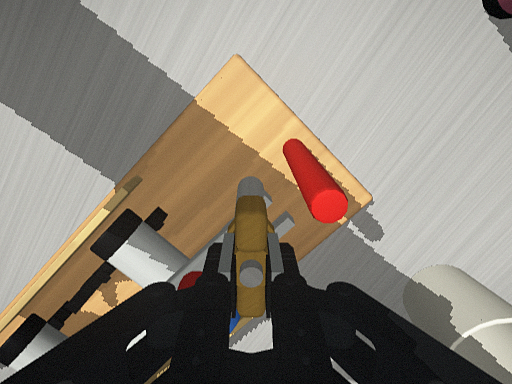

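{"fn": "carry_out", "kwargs": {
  "targets": [
    {"dx": 0,"dy": 0,"dz": 0,"rx": 0,"ry": 0,"rz": 0.1,"jaw": 8},
    {"dx": 0,"dy": 0,"dz": 0,"rx": 0,"ry": 0,"rz": 0.15,"jaw": 8},
    {"dx": 0,"dy": 0,"dz": 0,"rx": 0,"ry": 0,"rz": 0.15,"jaw": 8},
    {"dx": 0,"dy": 0,"dz": 0,"rx": 0,"ry": 0,"rz": 0.15,"jaw": 8},
    {"dx": 0,"dy": 0,"dz": 0,"rx": 0,"ry": 0,"rz": 0.15,"jaw": 8}
  ]
}}

```text
clock: 46.28
ee_pos: [0.5058, 0.0471, 0.0962]
ee_rot: [[0.141, 0.99, -0.001], [0.99, -0.141, -0.002], [-0.002, -0.001, -1.0]]
contact_force: [-4.6, -0.4, 12.3]
opening: 0.15
```

{"fn": "carry_out", "kwargs": {
  "targets": [
    {"dx": 0,"dy": 0,"dz": 0,"rx": 0,"ry": 0,"rz": 0.15,"jaw": 8},
    {"dx": 0,"dy": 0,"dz": 0,"rx": 0,"ry": 0,"rz": 0.15,"jaw": 8},
    {"dx": 0,"dy": 0,"dz": 0,"rx": 0,"ry": 0,"rz": 0.14,"jaw": 8},
    {"dx": 0,"dy": 0,"dz": 0,"rx": 0,"ry": 0,"rz": 0,"jaw": 8},
    {"dx": 0,"dy": 0,"dz": 0,"rx": 0,"ry": 0,"rz": 0,"jaw": 8}
  ]
}}

```text
clock: 46.9
ee_pos: [0.5043, 0.0477, 0.0961]
ee_rot: [[0.546, 0.838, -0.004], [0.838, -0.546, -0.001], [-0.003, -0.003, -1.0]]
contact_force: [-6.7, 0.6, 13.6]
opening: 0.154
```

```bash
python3 look.py w36; python3 - <<'E'
from h import *
s=manip.state(); a=np.arctan2(*s["ee_rot"][[1,0],0]); print("q est", .35-(a-CA-np.pi))
E
```

```text
t 46.9 p [0.5043 0.0477 0.0961] x [ 0.546  0.838 -0.003] z [-0.004 -0.001 -1.   ] q [ 4.100e+00  1.980e+01  1.094e+02 -1.000e-01  5.110e+01  3.730e+01] F [-6.7  0.6 13.6] open 13.1
nut [251.9 276.7]
guard [211.9 189.4]
kp [287.1 368.3]
piv [366.6 512.6]
q est 2.278912433845286
```

View pics/w36.png

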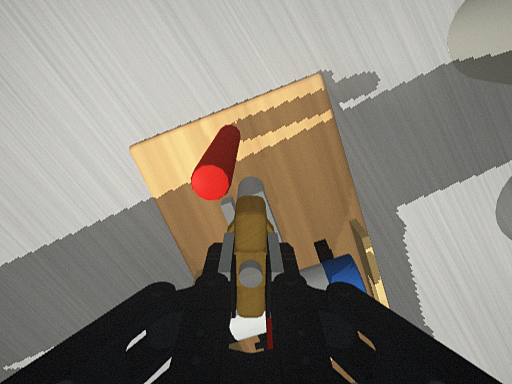

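q≈2.28 (initially ~2.14). Release and lift away.

{"fn": "carry_out", "kwargs": {
  "targets": [
    {"dx": 0,"dy": 0,"dz": 0,"rx": 0,"ry": 0,"rz": 0,"jaw": 25},
    {"dx": 0,"dy": 0,"dz": 0,"rx": 0,"ry": 0,"rz": 0,"jaw": 40},
    {"dx": 0,"dy": 0,"dz": 0,"rx": 0,"ry": 0,"rz": 0,"jaw": 40},
    {"dx": 0,"dy": 0,"dz": -50,"rx": 0,"ry": 0,"rz": 0,"jaw": 40},
    {"dx": 0,"dy": 0,"dz": -60,"rx": 0,"ry": 0,"rz": 0,"jaw": 40}
  ]
}}

```text
clock: 47.58
ee_pos: [0.5059, 0.0475, 0.2047]
ee_rot: [[0.546, 0.838, -0.003], [0.838, -0.546, -0.002], [-0.003, -0.002, -1.0]]
contact_force: [1.1, -0.4, 0.5]
opening: 0.469
```

{"fn": "carry_out", "kwargs": {
  "targets": [
    {"dx": -15,"dy": 0,"dz": -50,"rx": 0,"ry": 0,"rz": 0,"jaw": 40},
    {"dx": -25,"dy": 0,"dz": 0,"rx": 0,"ry": 0,"rz": 0,"jaw": 40},
    {"dx": 0,"dy": 0,"dz": 0,"rx": 0,"ry": 0,"rz": 0,"jaw": 40},
    {"dx": 0,"dy": 0,"dz": 0,"rx": 0,"ry": 0,"rz": 0,"jaw": 40}
  ]
}}

```text
clock: 48.08
ee_pos: [0.4849, 0.0145, 0.2541]
ee_rot: [[0.546, 0.838, -0.0], [0.838, -0.546, -0.001], [-0.001, 0.0, -1.0]]
contact_force: [0.5, -0.2, -0.0]
opening: 0.467
```

```bash
python3 look.py w37; python3 - <<'E'
import cv2
a=cv2.imread("pics/w37.png")[90:330,150:400]; cv2.imwrite("pics/w37c.png",cv2.resize(a,None,fx=2.5,fy=2.5,interpolation=cv2.INTER_CUBIC))
from h import *
f,s=wrist()
for y in (.062,-.062): print([proj(f,cr(x,y,.0475)).round(1) for x in (-.055,.055)])
T=eyes.grab_frame("top"); cv2.imwrite("pics/t37.png",T["pixels"][:,:,::-1])
E
```

```text
t 48.08 p [0.4849 0.0145 0.2541] x [ 0.546  0.838 -0.001] z [-0.    -0.001 -1.   ] q [ 0.4  9.3 98.5 -0.1 72.2 33.5] F [ 0.5 -0.2 -0. ] open 39.9
nut [249.  131.5]
guard [230.2  81.7]
kp [267.  181.3]
piv [323.9 327.4]
[array([229. , 199.6]), array([317.6, 168.5])]
[array([263.9, 282.4]), array([345.4, 256.7])]
```

View pics/w37c.png

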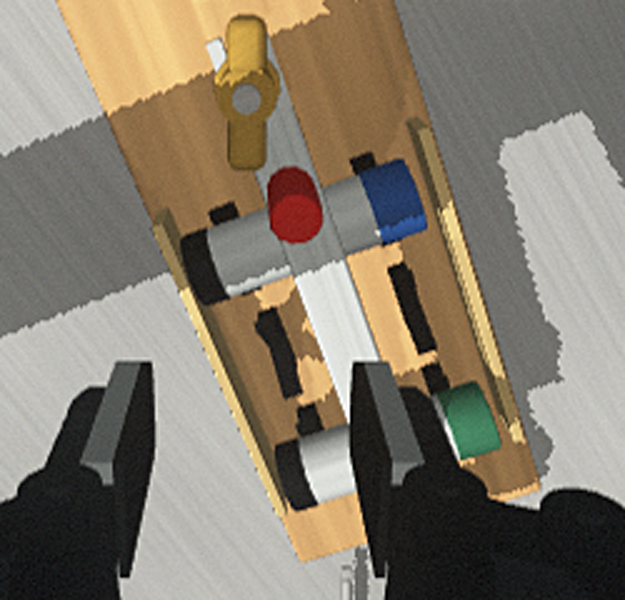

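View pics/t37.png

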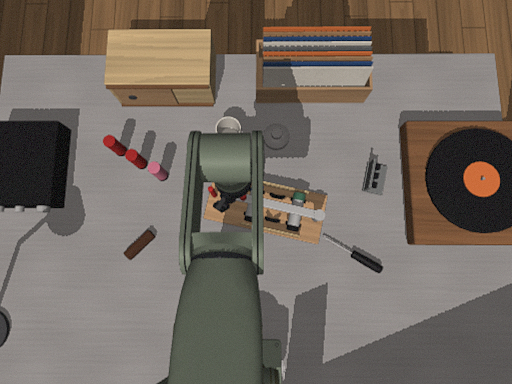

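```bash
python3 -c "
from rig import finish_job
print(finish_job())"
```

```text
the job is handed in; nothing more can be done
None
```

I finished the job and handed it in after about 48 s of the 210 s allowed. No verdict comes back, so the final state below is from my own camera checks.

**What I did:**
- I backed the wing nut off from about 2.14 to 0.16 rad in two arcs, then swung the keeper bar open.
- Only the blue and green canisters were on the shelf. The yellow one was absent, and I left the red and pink look-alikes alone.
- I laid green in groove 0 and blue in groove 2, closed the bar over them, and tightened the nut in two arcs to about 2.28 rad.

**Last checks:**
- **Nut:** the wings' angle in the wrist picture fits about 2.28 rad, above the 2.05 rad needed.
- **Keeper bar:** it read about 0.00 rad when closed and still looked in line with the nut and guard post at the end.
- **Canisters:** both lie in their grooves. Most tube ends were within about 3 pixels of where they should be; the blue cap end read about 7 pixels off, along its groove.
- **Robot:** about 0.25 m up, with contact force around zero.
- **Bystanders:** the cup, weight, stand, screwdriver and brush looked unmoved in the top view. I judged that by eye and did not measure it.

**What disagreed:**
- I left the bar at about 1.75 rad but later found it at about 2.1 rad, so it had drifted further open after I released it. This did no harm.
- While I was closing the bar, the hand felt a sideways force of up to about 25 N. I eased it by shifting the grip a few millimetres outward.

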